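# Stack the fitting trays and record the pile's height

### The arm

A 6-joint arm with a two-finger parallel gripper is mounted at the origin on the work surface. World frame = base frame: x ahead of the robot, y to its left, z up, the work surface at z = 0. Lengths are in mm, angles in rad, forces in N, time in s.
With the tool pointing down it reaches from about 300 to 1000 mm from the base axis. Payload 5.1 kg.
Tool frame: the origin (TCP) lies at the very end of the fingers, on their centre line; the grasp point (between the pads) lies 19 mm behind it; x points along the fingers, z is the direction in which the jaws open and shut, and the axes are right-handed (so a half turn about x gives the same grasp; the last joint's range is limited). The gripper opens to 95 mm and grips with 3 to 60 N. Pads are 20 mm wide; open, the fingers measure 119 mm over their backs; the gripper's body (75 mm by 180 mm) begins 59 mm behind the grasp point.
Start: joints at [-1.381, 0.124, 1.65, -0, 1.367, -0.083], TCP at [175.096, -625.96, 214.656] pointing down, gripper open.
Joint ranges: [-2.61, 2.61], [-1.02, 2.33], [0.03, 2.71], [-1.35, 4.49], [0.32, 2.68], [-2.91, 2.91]. Speed limits (rad/s): [2.57, 2.57, 3.14, 3.14, 3.14, 3.14].

### API

Orientations are given as a unit quaternion [x, y, z, w].
In Python, from rig import read_state, snapshot, get_calibration, sign_off, find_in gives the robot as it stands.
- The arm moves only by the tool step_arm, never from a script. Its argument "series" is one flat list of numbers, 7 for each row, row after row: the shift along the tool's x, y, z in mm, then the turn, a rotation vector about the tool's x, y, z in degrees, then the finger opening in mm, from 0 to 95.1. In form: [x, y, z, ax, ay, az, hand, x, y, z, ax, ay, az, hand, ...]. A call has exactly 8 rows; each row is the pose to reach, as a shift and turn from the pose commanded when the call began, along the tool's axes at that moment; what a row does not reach only later rows make up. A row lasts 1/12 s, in which the tool goes at most 41.7 mm and 7.16 degrees, less where a joint would pass 70% of its speed; a pose out of reach is approached as far as the arm can. A call with a gripper value outside its range is refused whole. The fingers move at their own pace and stop on an object; the grip force is fixed at half the most. Time passes only in rows, so rows that repeat a pose let the fingers close, or fill a call up. It gives the time, the measured TCP pose, the force and the opening at its end, in the units of the state.
- read_state(): the state, without advancing time (a new reading comes with each control period).
- snapshot(name): name is "scene" or "top"; returns the picture (384x512x3 uint8, red, green, blue); there is no depth.
- get_calibration(name): a dict with "intrinsics" (3x3 intrinsics, pixels), "R" (3x3) and "t" (3): a world point X has camera coordinates R X + t. Camera axes: x right, y down, z forward; pixel columns grow to the right and rows downward; lengths in mm; the calibration is good to about 2 mm. A picture is of the moment at which its call begins. get_calibration takes no time and is no camera call.
- sign_off(): hands the job in, once; it reports no verdict.
Trained networks look in the newest picture that a camera, given by its name, has taken for a name from the list of things; names that differ only in an ending like _2 or _b are one class to them, and where a whole thing is asked for, a point or a joint stands for the part that bears it (a point fixed in the world has none). Each returns a list of dicts, best first, with "p" (0 to 1); they miss things now and then, are a little off and sometimes report something else, mostly with a low value. They report only what shows in the picture. A call takes as long as a camera call.
- find_in(label, camera): "rect" ([left, top, width, height] in pixels, round what is visible of it).
The state is a dict: "clock": time; "q": joint angles; "dq": joint speeds; "effort": joint torques, N m; "tcp_pos": TCP position; "eef_rot": TCP orientation; "ft_force": force on the tool from outside, world axes, zero at the start; "wrist_torque": the same for the moment, N m; "gripper_width": opening from 0.0 (shut) to 1.0 (fully open).
Only numpy, scipy, OpenCV 4.12 (cv2) and the standard library are available. Lean on these libraries where they do the work, as an engineer would, in place of code of your own. Each camera call takes 0.05 s, during which the arm holds its last target.

### The job

Stack all the white trays of brass fittings into one square pile centred on the blue shuttle while it is at its loading end, then push the shuttle fully home under the height gauge, and lower the gauge until its sprung red foot rests pressed on the top tray. With the foot resting there, press the recessed red button on the readout fully in with the stylus; then raise the gauge to its top stop, draw the shuttle with its pile fully back to the loading end, and see that the stylus lies flat on its cork mat again, with the pile still square and the other things on the bench left alone.

Things in the scene. Friction and masses are not known exactly. Their poses are not given: they have to be found in the camera images.
- tray1: white rigid stacking tray of brass fittings, 130 (its x) x 56 (its y) x 24 mm high, flat top rim and flat underside, fittings below the rim; origin at the centre of the underside, z up; 2 to 4 trays are present, any order of stacking will do
- tray2: white rigid stacking tray of brass fittings, 130 (its x) x 56 (its y) x 24 mm high, flat top rim and flat underside, fittings below the rim; origin at the centre of the underside, z up; 2 to 4 trays are present, any order of stacking will do
- tray3: white rigid stacking tray of brass fittings, 130 (its x) x 56 (its y) x 24 mm high, flat top rim and flat underside, fittings below the rim; origin at the centre of the underside, z up; 2 to 4 trays are present, any order of stacking will do
- tray4: white rigid stacking tray of brass fittings, 130 (its x) x 56 (its y) x 24 mm high, flat top rim and flat underside, fittings below the rim; origin at the centre of the underside, z up; 2 to 4 trays are present, any order of stacking will do
- shuttle_bed (a point): centre of the top face of the blue shuttle plate, 66 (x) x 140 (y) mm, about 30 mm above the table; x along its travel (from the robot side to under the gauge), z up. A tray lies squarely on it with the tray's 130 mm length along this y axis
- shuttle (a joint): travel of the shuttle along its rails, m: 0 = loading end (near the robot), 0.17 = fully home against the stop, with the bed centre under the gauge foot; dry friction of about 2 N, stays where left
- shuttle_post (a point): top centre of the black upright post (24 mm diameter, 62 mm tall, free all round) fixed to the shuttle, 125 mm beside the bed centre on its -y side; for pushing or drawing the shuttle
- gauge (a joint): height of the gauge slide, m: reading = height of the unpressed foot face above the shuttle bed; 0 lowest, 0.17 top stop; friction of about 5 N, stays where left; the slide runs up and down a steel column that stands on the +y side
- gauge_knob (a point): top centre of the black round knob (28 mm diameter, 35 mm tall, standing on the gauge's 22 mm wide arm) straight above the foot and 80 mm above the unpressed foot face; moves with the slide
- plunger (a joint): how far the sprung foot is pushed up into the gauge arm, m: 0 = free, 0.010 = bottomed (0.6 to 2 N)
- foot: red disc foot of the gauge, 26 mm diameter, 8 mm thick; origin at the centre of its lower face
- console: white readout on a dark stand, with a 110 x 130 mm face sloping at 45 degrees; origin at table level under the head; its face looks to its own -x and up; top edge about 135 mm above the table
- bore (a point): centre of the mouth of the 18 mm square bore (orange frame) in the lower half of the sloping face, with the red button at its bottom. The bore runs in along the console's (+x, -z) diagonal: 45 degrees downwards, horizontally along the console's +x
- button (a joint): travel of the recessed button, m: 0 = out (cap 10 mm below the face), 0.006 = fully in; springs back; 1 to 3 N
- button_cap: red button cap, 15 mm diameter; origin at the centre of its outer face
- stylus: stylus tool lying flat: yellow handle 110 mm long and 20 mm square, then a steel pin 60 mm long and 8 mm in diameter; origin at the centre of the handle's underside, x along the tool towards the pin
- stylus_tip (a point): end of the steel pin, on the tool's axis, 115 mm from the middle of the handle
- mat: cork mat of the stylus, 200 (x) x 100 (y) x 4 mm, fixed; origin at the centre of its underside
- jar: bystander: amber jar with black cap, 60 mm diameter, 85 mm tall; origin under it
- tape: bystander: orange roll of tape lying flat, 90 mm diameter, 28 mm high
- carton: bystander: small cardboard carton 110 x 90 x 70 mm
- calculator: bystander: black pocket calculator 75 x 130 x 14 mm
- can: bystander: steel can with red label, 62 mm diameter, 100 mm tall
- flask: bystander: blue bottle, 60 mm diameter, 120 mm tall

How it is judged:
By the outcome, as a careful person would: the job done as asked, in the order asked, and still so for the second after the job is handed in, with the robot touching nothing.
Of tray1, tray2, tray3, tray4 only 2 to 4 are there at a start; the rules pass over those that are not, and their reading is None.
At some moment in a run one of stylus may be knocked a few centimetres aside while the robot is not near it.
Once in a run the grip may slacken for a moment while it holds something.
It also fails if it takes over 208 s, if anything falls off the work surface, if the arm or the gripper's body presses on something with over 40 N, if the wrist force passes 120 N, or if a joint passes its speed limit or range.

## Working session

There is one attempt and no reset: what is moved stays moved. The work goes in short steps, Python scripts to look and compute and a tool call to move; the robot and the scene stay as the last step left them, time stands still between calls to the robot, and variables do not carry over. Pictures are saved under pics/ and viewed, and the job is handed in when it is done.

Besides the shell and the picture viewer there is one more tool, called after ">>>" by a JSON object that holds its "name" and its "arguments", one argument or row to a line. step_arm: Moves the arm, as the interface text tells. Its arguments: {"type":"object","properties":{"series":{"type":"array"}},"required":["series"]}

```bash
ls; mkdir -p pics
python3 - <<'E'
from rig import *
import cv2
print(read_state())
for n in("scene","top"):
    im=snapshot(n); cv2.imwrite(f"pics/{n}0.png",im[:,:,::-1]); c=get_calibration(n); print(n,c)
E
```

```text
pics
{'clock': 0.0, 'q': array([-1.38061339e+00,  1.24496302e-01,  1.65165103e+00,  2.09840354e-05,
        1.36747130e+00, -8.25946268e-02]), 'dq': array([ 9.54458649e-05, -6.88435171e-05, -1.00700533e-04,  1.97343883e-03,
       -1.66873557e-03,  1.04026059e-04]), 'effort': array([-5.14014619e-05, -4.17600667e+01, -3.59938180e+01,  7.73331430e-02,
        4.92863241e-02, -1.69318660e-04]), 'tcp_pos': array([ 174.97716579, -625.35538913,  213.40630962]), 'eef_rot': array([ 0.42785848,  0.56386684, -0.42689061,  0.56281055]), 'ft_force': array([-0.54147081, -0.97558663, -1.00821084]), 'wrist_torque': array([-0.03406238,  0.00121509, -0.04248242]), 'gripper_width': 0.9980721274689278}
scene {'intrinsics': array([[397.93969107,   0.        , 257.54413862],
       [  0.        , 397.93969107, 192.13816819],
       [  0.        ,   0.        ,   1.        ]]), 'R': array([[ 0.48446566,  0.87479372,  0.00538348],
       [ 0.62716709, -0.34302526, -0.69928186],
       [-0.6098807 ,  0.34215439, -0.71482578]]), 't': array([-289.70443846, -295.2776451 , 1755.5201677 ])}
top {'intrinsics': array([[369.20531961,   0.        , 262.71738077],
       [  0.        , 369.20531961, 187.23851107],
       [  0.        ,   0.        ,   1.        ]]), 'R': array([[ 0.02977802, -0.99955386, -0.00231473],
       [-0.98977456, -0.02916334, -0.13962743],
       [ 0.13949763,  0.00644889, -0.99020141]]), 't': array([  21.50075415,  595.19439132, 1228.48923743])}
```

Run:
```python
import cv2
for n in("scene","top"):
    im=cv2.imread(f"pics/{n}0.png"); cv2.imwrite(f"pics/{n}0b.png",cv2.resize(im,(800,600),interpolation=cv2.INTER_CUBIC))
```

```text
(no output)
```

View pics/scene0b.png

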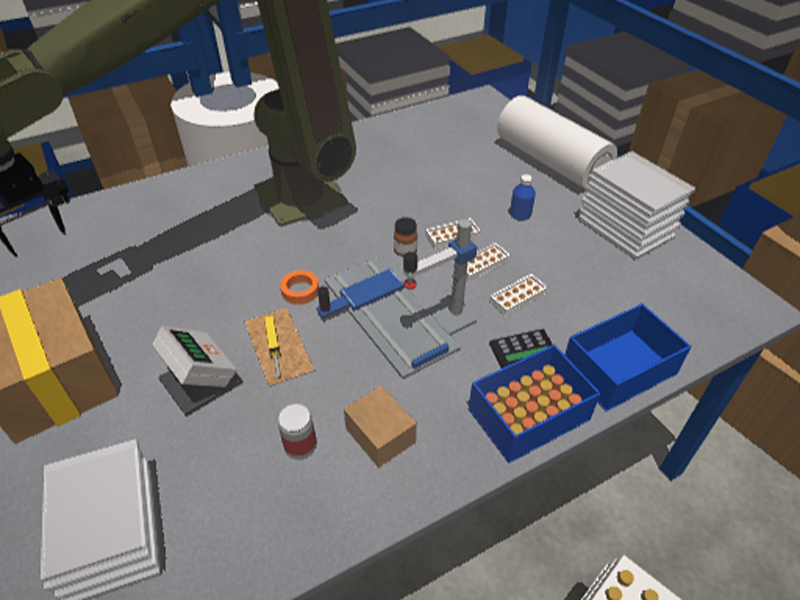

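View pics/top0b.png

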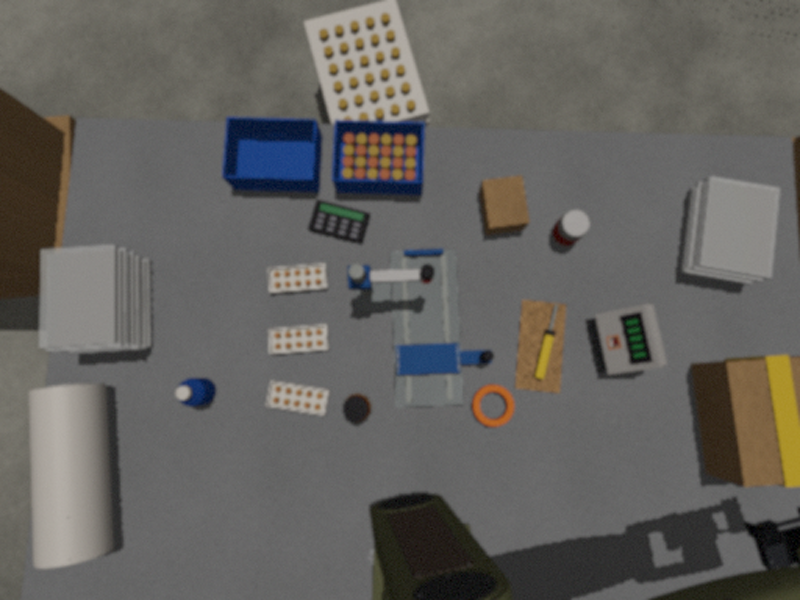

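```bash
cat > h.py <<'E'
import numpy as np, cv2
from rig import *
from scipy.spatial.transform import Rotation as Rot
C={n:get_calibration(n) for n in("scene","top")}
def proj(n,X):
    c=C[n]; X=np.atleast_2d(X).astype(float); p=(c["R"]@X.T).T+c["t"]; p=(c["intrinsics"]@p.T).T; return p[:,:2]/p[:,2:]
def back(n,uv,z):
    c=C[n]; uv=np.atleast_2d(uv).astype(float)
    d=(c["R"].T@np.linalg.inv(c["intrinsics"])@np.c_[uv,np.ones(len(uv))].T).T
    o=-c["R"].T@c["t"]; return o+d*((z-o[2])/d[:,2])[:,None]
def tri(uvs):
    A=[];b=[]
    for n,uv in uvs.items():
        c=C[n];P=c["intrinsics"]@np.c_[c["R"],c["t"]]
        for i in (0,1):
            r=P[i]-uv[i]*P[2];r=r/np.linalg.norm(P[2,:3])/1; A.append(r[:3]);b.append(-r[3])
    s=np.linalg.lstsq(np.array(A),np.array(b),rcond=None); return s[0],s[1]
def crop(n,im,x0,y0,w,h,name,box=None):
    s=min(800/w,600/h); o=cv2.resize(im[y0:y0+h,x0:x0+w,::-1],None,fx=s,fy=s,interpolation=cv2.INTER_NEAREST); cv2.imwrite("pics/"+name,o)
E
python3 - <<'E'
from h import *
for n in C: print(n,-C[n]["R"].T@C[n]["t"])
im=cv2.imread("pics/top0.png")[:,:,::-1]
crop("top",im,165,150,150,112,"t1.png")
crop("top",im,310,150,120,112,"t2.png")
im=cv2.imread("pics/scene0.png")[:,:,::-1]
crop("scene",im,185,120,180,130,"s1.png")
crop("scene",im,90,170,140,105,"s2.png")
for l in ["tray1","stylus","console","bore","shuttle_post","gauge_knob","foot","shuttle","mat","button_cap","stylus_tip"]:
  for n in C:
    print(l,n,[([round(v,1) for v in d["rect"]],round(d["p"],2)) for d in find_in(l,n)[:5]])
E
```

```text
scene [1396.19814543 -448.51499984 1049.96840056]
top [ 417.09668161   30.92661984 1299.60700012]
tray1 scene [([312.5, 175.9, 37.6, 23.8], 0.9), ([295.9, 156.6, 28.1, 23.6], 0.6)]
tray1 top [([172.4, 204.9, 34.6, 20.3], 0.85), ([169.5, 169.7, 40.4, 20.5], 0.78), ([169.6, 241.8, 42.5, 20.4], 0.76)]
stylus scene [([169.7, 205.7, 10.5, 34.8], 0.6)]
stylus top [([341.2, 195.7, 18.0, 46.1], 0.47)]
console scene [([100.1, 209.7, 53.9, 53.2], 0.69)]
console top [([374.1, 196.4, 53.4, 41.9], 0.6)]
bore scene [([97.3, 210.3, 59.9, 58.7], 0.61)]
bore top [([373.5, 194.2, 53.1, 41.0], 0.71), ([222.7, 168.3, 52.8, 17.8], 0.43)]
shuttle_post scene [([201.6, 173.7, 55.5, 28.6], 0.65), ([257.5, 154.9, 46.4, 32.2], 0.63)]
shuttle_post top [([253.5, 217.6, 65.0, 23.5], 0.87), ([373.5, 191.8, 52.1, 43.8], 0.64), ([167.7, 170.1, 39.3, 16.5], 0.45)]
gauge_knob scene [([256.7, 157.3, 45.5, 28.3], 0.95)]
gauge_knob top [([222.4, 173.7, 54.2, 14.0], 0.91)]
foot scene []
foot top [([220.4, 251.9, 15.6, 19.7], 0.57)]
shuttle scene [([199.0, 173.6, 59.8, 28.0], 0.66)]
shuttle top [([255.0, 221.7, 63.1, 19.7], 0.58)]
mat scene [([160.8, 197.6, 41.7, 51.4], 0.63)]
mat top [([328.5, 193.7, 31.1, 57.5], 0.68)]
button_cap scene []
button_cap top []
stylus_tip scene [([257.1, 181.4, 7.9, 3.5], 0.69), ([169.4, 203.6, 12.4, 34.2], 0.53)]
stylus_tip top [([343.7, 204.4, 11.8, 38.0], 0.66), ([251.5, 218.8, 66.9, 20.7], 0.19)]
```

View pics/t1.png

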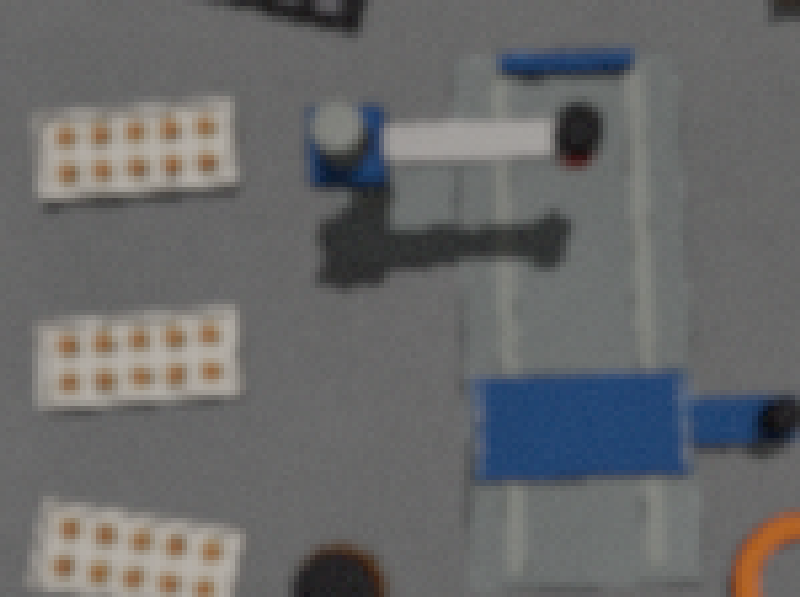

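View pics/t2.png

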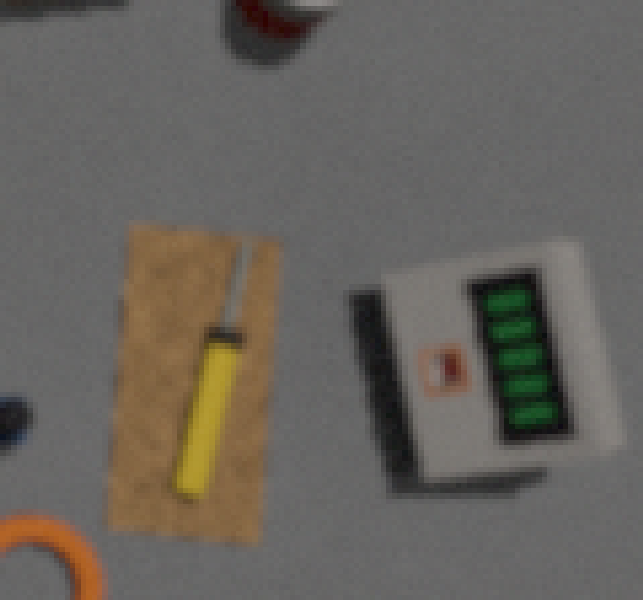

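View pics/s1.png

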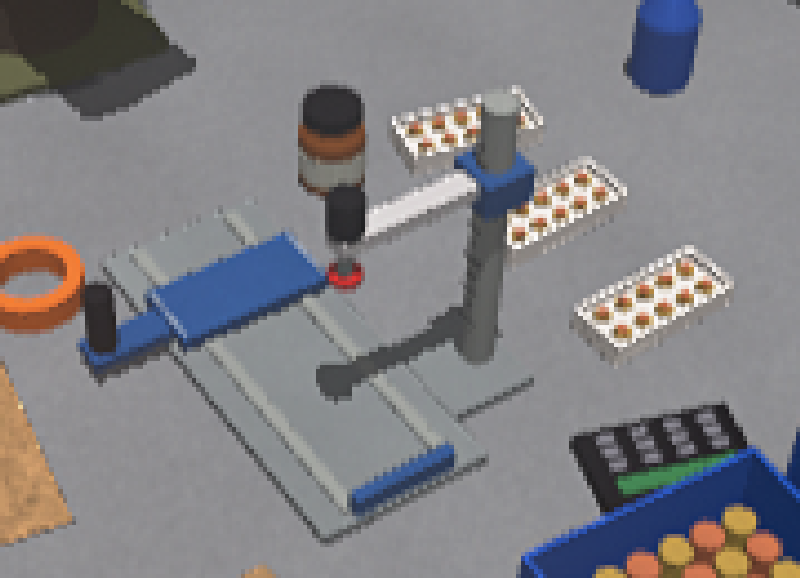

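View pics/s2.png

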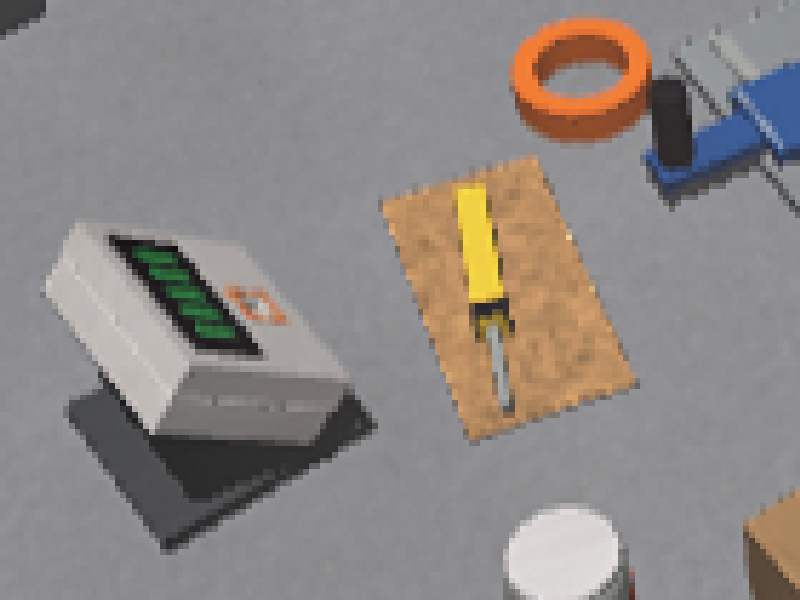

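```bash
cat >> h.py <<'E'
from scipy.optimize import minimize
def boxpts(x,y,yaw,dx,dy,z0,z1):
    c,s=np.cos(yaw),np.sin(yaw)
    P=np.array([[a*dx/2,b*dy/2] for a in(-1,1) for b in(-1,1)])
    P=P@np.array([[c,s],[-s,c]])+[x,y]
    return np.r_[np.c_[P,np.full(4,z0)],np.c_[P,np.full(4,z1)]]
def render(n,polys,x0,y0,w,h,S=8):
    m=np.zeros((h*S,w*S),np.uint8)
    for P in polys:
        uv=(proj(n,P)+0.5-[x0,y0])*S-0.5
        hull=cv2.convexHull(np.round(uv*16).astype(np.int32)); cv2.fillConvexPoly(m,hull,255,cv2.LINE_8,4)
    return cv2.resize(m,(w,h),interpolation=cv2.INTER_AREA)/255.
def fit(n,mask,p0,polyf,x0,y0,w,h,steps):
    t=mask[y0:y0+h,x0:x0+w].astype(float)
    f=lambda p: np.abs(render(n,polyf(p),x0,y0,w,h)-t).sum()
    p0=np.array(p0,float); sim=np.array([p0]+[p0+np.eye(len(p0))[i]*steps[i] for i in range(len(p0))])
    r=minimize(f,p0,method="Nelder-Mead",options=dict(initial_simplex=sim,xatol=.02,fatol=.01,maxiter=600)); return r.x,r.fun
def traymask(im):
    # soft "not grey table": tray white or orange; fill
    a=im.astype(float); g=a.min(2); sat=a.max(2)-a.min(2)
    m=((g>150)|(sat>45)).astype(np.uint8); return m
E
python3 - <<'E'
from h import *
im=cv2.imread("pics/top0.png")[:,:,::-1]
print(im[160:175,180].tolist())
print(im[170:190,187].min(1).tolist())
for uv,z in [((190,178.5),24),((190,217.5),24),((190,254.5),24)]: print(back("top",uv,z))
print("post",back("top",(310.5,228),62+10)); 
# stylus, console
print(back("top",(347.5,227),20), back("top",(392,219),80))
# knob: top cam pixel, scene pixel
# knob top centre: top t1 (579,118)/5.333+ (165,150); scene s1 (346,195)/4.444+(185,120)
print(tri({"top":(165+579/5.333,150+118/5.357),"scene":(185+346/4.444,120+195/4.444)}))
print("foot",tri({"top":(165+577/5.333,150+158/5.357),"scene":(185+345/4.444,120+278/4.444)}))
print("post",tri({"top":(165+776/5.333,150+412/5.357),"scene":(185+98/4.444,120+292/4.444)}))
E
```

```text
[[101, 102, 102], [104, 103, 103], [101, 101, 100], [103, 100, 101], [102, 103, 102], [101, 100, 100], [102, 102, 101], [100, 99, 100], [101, 101, 100], [111, 112, 109], [138, 135, 130], [150, 146, 141], [153, 148, 141], [164, 159, 150], [169, 163, 151]]
[119, 135, 152, 156, 153, 153, 156, 163, 166, 162, 156, 153, 152, 160, 164, 150, 104, 68, 76, 95]
[[620.19620603 294.73741871  24.        ]]
[[483.99527684 286.92610292  24.        ]]
[[358.43739528 279.72518096  24.        ]]
post [[ 458.68394834 -123.00476738   72.        ]]
[[ 467.6592698  -256.89150132   20.        ]] [[ 495.8620655  -389.86833923   80.        ]]
(array([611.59967205,   8.49413023, 244.93656138]), array([229886.68754077]))
foot (array([605.03342804,   9.85483229, 159.20627488]), array([4031946.12293375]))
post (array([ 461.355296  , -122.69392482,   83.39878689]), array([395469.605732]))
```

```bash
cat >> h.py <<'E'
def softtray(im):
    a=im.astype(float); g=a.max(2); return np.clip((g-104)/(150-104),0,1)
def softblue(im):
    a=im.astype(float); return np.clip((a[:,:,2]-a[:,:,0])/90,0,1)
def fittray(im,guess,z0=0,pad=8):
    m=softtray(im); uv=proj("top",boxpts(*guess,130,56,z0,z0+24)); lo=np.floor(uv.min(0)-pad).astype(int); hi=np.ceil(uv.max(0)+pad).astype(int)
    f=lambda p:[boxpts(p[0],p[1],p[2],130,56,z0,z0+24)]
    return fit("top",m,guess,f,lo[0],lo[1],*(hi-lo),[4,4,.05])
E
python3 - <<'E'
from h import *
im=cv2.imread("pics/top0.png")[:,:,::-1]
for g in [(618,290,1.55),(484,286,1.55),(358,280,1.75)]:
    print(fittray(im,g,pad=5))
m=softblue(im)
print(m[218:246,285].round(1).tolist()); print(m[230,248:320].round(1).tolist())
def f(p): return [boxpts(p[0],p[1],p[2],66,140,18,30)]
print(fit("top",m,(452,2,0),f,248,210,44,44,[4,4,.03]), )
im2=cv2.imread("pics/scene0.png")[:,:,::-1]
m2=softblue(im2)
crop("t",(m*255).astype(np.uint8)[:,:,None].repeat(3,2),240,190,80,60,"mb.png")
crop("t",(m2*255).astype(np.uint8)[:,:,None].repeat(3,2),190,150,80,60,"mb2.png")
E
```

```text
(array([627.05557479, 298.22832917,   1.69076858]), np.float64(69.15473145780051))
(array([488.33348336, 288.26466145,   1.67595064]), np.float64(49.44134697357204))
(array([359.22350517, 282.065932  ,   1.44326028]), np.float64(52.134867860187555))
[0.0, 0.2, 0.6, 0.9, 0.9, 0.9, 0.9, 0.9, 0.9, 1.0, 0.9, 0.9, 0.9, 0.9, 0.9, 0.9, 0.9, 0.9, 0.9, 0.9, 0.5, 0.1, 0.0, 0.0, 0.0, 0.0, 0.0, 0.0]
[0.0, 0.0, 0.0, 0.0, 0.0, 0.2, 0.3, 0.5, 0.8, 0.9, 0.8, 0.8, 0.9, 0.9, 0.9, 0.9, 0.9, 0.9, 0.9, 0.9, 0.9, 0.8, 0.9, 0.9, 0.9, 0.9, 0.9, 0.9, 0.9, 0.9, 0.9, 0.9, 0.9, 0.9, 0.9, 0.8, 0.9, 0.9, 0.9, 0.9, 0.9, 0.9, 0.9, 0.8, 0.6, 0.5, 0.6, 0.8, 0.8, 0.9, 0.9, 0.9, 0.9, 0.8, 0.8, 0.9, 0.9, 0.8, 0.6, 0.4, 0.2, 0.1, 0.0, 0.1, 0.1, 0.2, 0.2, 0.1, 0.0, 0.0, 0.0, 0.0]
(array([ 4.52458817e+02, -8.75170893e+00,  6.85228574e-02]), np.float64(155.80588235294118))
```

View pics/mb.png

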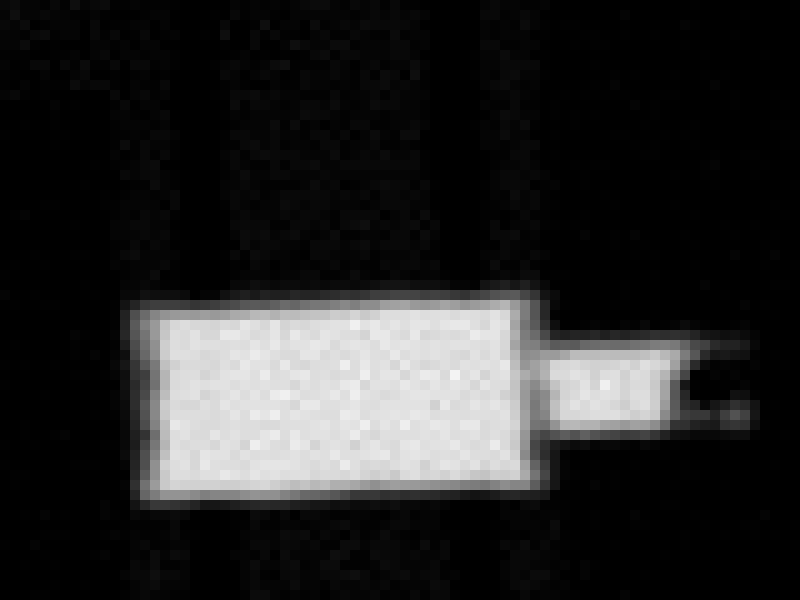

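View pics/mb2.png

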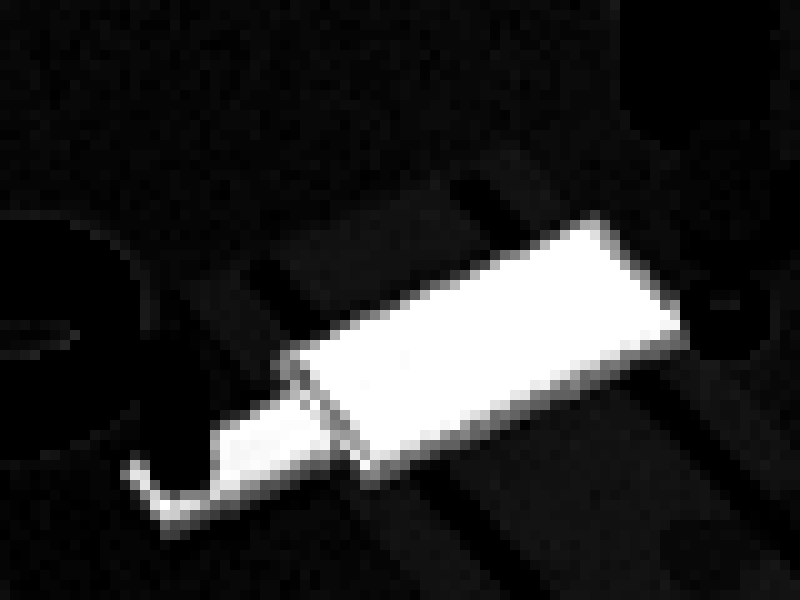

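```bash
cat >> h.py <<'E'
def overlay(n,im,polys,x0,y0,w,h,name):
    s=int(min(800/w,600/h)); o=cv2.resize(np.ascontiguousarray(im[y0:y0+h,x0:x0+w,::-1]),None,fx=s,fy=s,interpolation=cv2.INTER_NEAREST)
    for P in polys:
        uv=(proj(n,P)+.5-[x0,y0])*s
        if len(P)==8:
            for a,b in [(0,1),(1,3),(3,2),(2,0),(4,5),(5,7),(7,6),(6,4),(0,4),(1,5),(2,6),(3,7)]:
                cv2.line(o,tuple(int(v) for v in uv[a]),tuple(int(v) for v in uv[b]),(255,0,255) if a>=4 else (0,255,0),1)
        else:
            for p in uv: cv2.drawMarker(o,tuple(int(v) for v in p),(255,0,255),0,8)
    cv2.imwrite("pics/"+name,o)
def shpolys(p):
    x,y,a=p; c,s=np.cos(a),np.sin(a)
    return [boxpts(x,y,a,66,140,18,30),boxpts(x+105*s,y-105*c,a,26,75,8,20)]
E
python3 - <<'E'
from h import *
im=cv2.imread("pics/top0.png")[:,:,::-1]; im2=cv2.imread("pics/scene0.png")[:,:,::-1]
m=softblue(im)/.9
P=[]
for w in (44,60):
    r=fit("top",m,(452,2,0),shpolys,248,210,w,44,[4,4,.03]); print(r)
m2=np.clip(softblue(im2),0,1)
r2=fit("scene",m2,(452,2,0),shpolys,205,160,60,50,[4,4,.03]); print("scene",r2)
tr=[fittray(im,g,pad=5)[0] for g in [(618,290,1.7),(484,286,1.7),(358,280,1.45)]]
polys=[boxpts(*t,130,56,0,24) for t in tr]+shpolys(r[0])
overlay("top",im,polys,165,155,150,112,"o1.png")
overlay("scene",im2,polys,195,130,160,120,"o2.png")
E
```

```text
(array([ 4.52343897e+02, -6.05445659e+00,  6.97483113e-02]), np.float64(97.22846768336966))
(array([ 4.52544474e+02, -5.59361664e+00,  7.16626798e-02]), np.float64(157.72636165577345))
scene (array([ 4.49403012e+02, -3.76905372e+00,  2.64415101e-02]), np.float64(221.02745098039216))
```

View pics/o1.png

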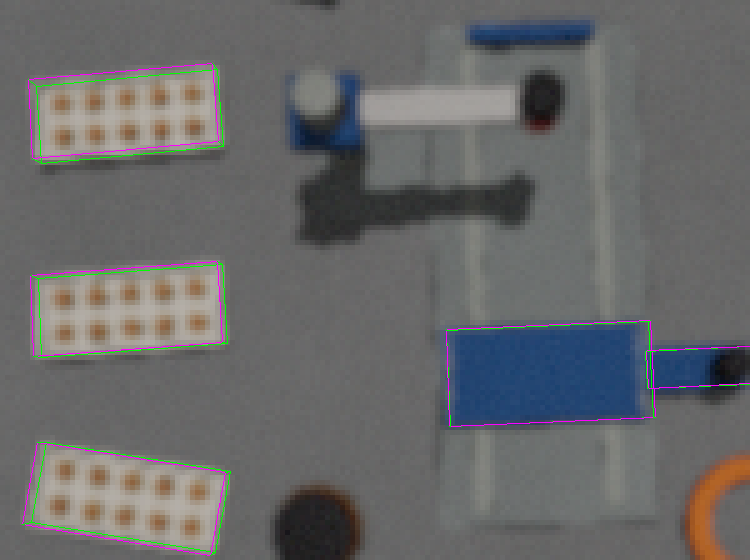

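View pics/o2.png

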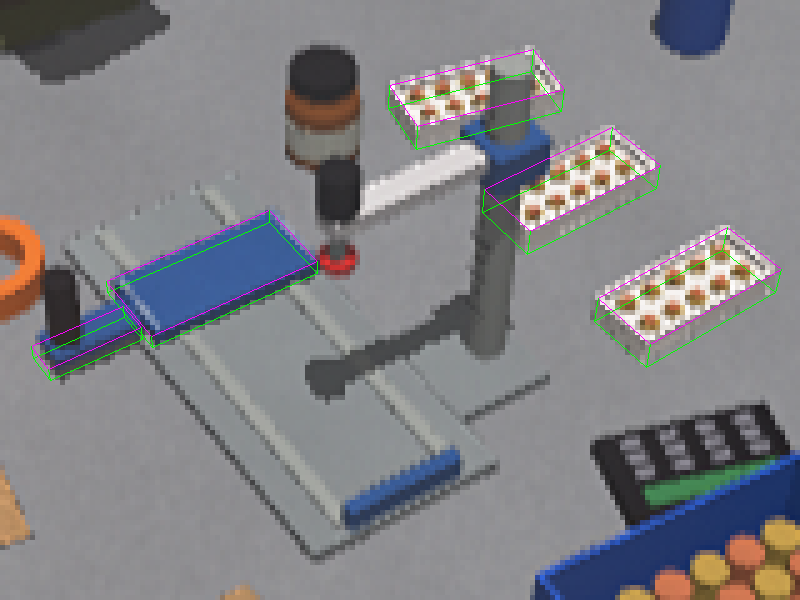

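```bash
cat >> h.py <<'E'
def dots(im,x0,y0,w,h,up=8,th=None):
    a=im[y0:y0+h,x0:x0+w].astype(np.float32); s=(a[:,:,0]-a[:,:,2]).clip(0)
    s=cv2.resize(cv2.GaussianBlur(s,(0,0),.5),None,fx=up,fy=up,interpolation=cv2.INTER_CUBIC)
    th=th or .5*np.percentile(s,99)
    n,l,st,ce=cv2.connectedComponentsWithStats((s>th).astype(np.uint8))
    return np.array([[(np.average(np.nonzero(l==i)[1],weights=s[l==i])+.5)/up-.5+x0,(np.average(np.nonzero(l==i)[0],weights=s[l==i])+.5)/up-.5+y0,st[i,4]/up/up] for i in range(1,n) if st[i,4]>.6*up*up])
def traydots(im,x0,y0,w,h,z,n="top"):
    d=dots(im,x0,y0,w,h); X=back(n,d[:,:2],z)[:,:2]; 
    c=X.mean(0); u,s,v=np.linalg.svd(X-c); return len(d),c,np.arctan2(*(v[0]*np.sign(v[0,1]))[::-1]),s
E
python3 - <<'E'
from h import *
im=cv2.imread("pics/top0.png")[:,:,::-1]; im2=cv2.imread("pics/scene0.png")[:,:,::-1]
for b in [(170,165,42,25),(170,205,42,25),(170,242,42,25)]:
    for z in(16,22): print(traydots(im,*b,z))
d=dots(im2,314,172,38,28); print(len(d)); 
a=dots(im,170,165,42,25)
print(d.round(1).tolist()); print(a.round(1).tolist())
for z in(12,16,20,24): print(z,back("scene",d[:,:2],z).mean(0)-back("top",a[:,:2],z).mean(0))
E
```

```text
(10, array([625.42209134, 296.96198265]), np.float64(1.683031918491777), array([103.22047898,  37.74903586]))
(10, array([624.44831007, 295.71844613]), np.float64(1.6830319184917775), array([102.73799262,  37.57258449]))
(10, array([487.65213313, 286.87614294]), np.float64(1.6806486262777969), array([103.10409126,  38.71273158]))
(10, array([487.32233381, 285.67975094]), np.float64(1.680648626277797), array([102.62214894,  38.53177557]))
(10, array([358.87507893, 281.05991072]), np.float64(1.4442479830399602), array([103.11114259,  38.15274423]))
(10, array([359.14722579, 279.8907057 ]), np.float64(1.44424798303996), array([102.6291673 ,  37.97440579]))
10
[[338.7, 179.9, 11.1], [334.1, 182.4, 10.0], [343.1, 183.7, 10.3], [329.5, 184.7, 10.6], [338.6, 186.1, 9.5], [325.0, 187.5, 9.2], [334.0, 188.8, 10.8], [320.1, 189.9, 10.5], [329.4, 191.3, 10.1], [324.7, 194.0, 10.8]]
[[196.2, 173.4, 14.2], [202.8, 173.1, 13.1], [189.8, 174.1, 13.4], [183.1, 174.6, 13.8], [176.7, 175.1, 13.1], [203.2, 179.6, 11.8], [196.7, 180.2, 11.5], [190.1, 180.7, 12.1], [183.5, 181.3, 12.7], [177.0, 181.8, 13.0]]
12 [-7.81556122  5.00950338  0.        ]
16 [-4.16843108  2.94319677  0.        ]
20 [-0.52130094  0.87689016  0.        ]
24 [ 3.1258292  -1.18941645  0.        ]
```

```bash
cat >> h.py <<'E'
def cyl(x,y,z0,z1,r,k=32):
    t=np.arange(k)*2*np.pi/k; return np.r_[np.c_[x+r*np.cos(t),y+r*np.sin(t),np.full(k,z0)],np.c_[x+r*np.cos(t),y+r*np.sin(t),np.full(k,z1)]]
def jfit(masks,wins,p0,polyf,steps):
    T={n:masks[n][w[1]:w[1]+w[3],w[0]:w[0]+w[2]] for n,w in wins.items()}
    f=lambda p: sum(np.abs(render(n,polyf(p),*wins[n])-T[n]).sum() for n in wins)
    p0=np.array(p0,float); sim=np.array([p0]+[p0+np.eye(len(p0))[i]*steps[i] for i in range(len(p0))])
    r=minimize(f,p0,method="Nelder-Mead",options=dict(initial_simplex=sim,xatol=.02,fatol=.01,maxiter=600)); return r.x,r.fun
def softdark(im,hi=75,lo=45):
    return np.clip((hi-im.max(2).astype(float))/(hi-lo),0,1)
E
python3 - <<'E'
from h import *
im=cv2.imread("pics/top0.png")[:,:,::-1]; im2=cv2.imread("pics/scene0.png")[:,:,::-1]
m={"top":softdark(im),"scene":softdark(im2)}
for n,x,y,w,h in [("top",262,162,24,22),("scene",252,155,22,40),("top",298,215,22,24),("scene",196,175,20,32)]:
    print(n); print((m[n][y:y+h,x:x+w]*9).astype(int))
E
```

```text
top
[[0 0 0 0 0 0 0 0 0 0 0 0 0 0 0 0 0 0 0 0 0 0 0 0]
 [1 1 2 2 2 0 1 1 0 1 0 0 1 1 1 2 3 3 4 0 0 0 0 0]
 [2 4 5 4 3 0 0 0 0 0 0 0 0 0 0 0 0 0 0 0 0 0 0 0]
 [0 0 0 0 0 0 0 0 0 0 0 0 0 0 0 0 0 0 0 0 0 0 0 0]
 [0 0 0 0 0 0 0 0 0 0 0 0 0 0 0 0 0 0 0 0 0 0 0 0]
 [0 0 0 0 0 0 0 0 0 0 0 0 0 0 0 0 0 0 0 0 0 0 0 0]
 [0 0 0 0 0 0 0 0 0 0 0 0 0 0 0 0 0 0 0 0 0 0 0 0]
 [0 0 0 0 0 0 0 0 0 0 2 2 0 0 0 0 0 0 0 0 0 0 0 0]
 [0 0 0 0 0 0 0 0 0 6 9 9 9 6 0 0 0 0 0 0 0 0 0 0]
 [0 0 0 0 0 0 0 0 4 9 9 9 9 9 7 0 0 0 0 0 0 0 0 0]
 [0 0 0 0 0 0 0 0 8 9 9 9 9 9 9 3 0 0 0 0 0 0 0 0]
 [0 0 0 0 0 0 0 0 8 9 9 9 9 9 9 3 0 0 0 0 0 0 0 0]
 [0 0 0 0 0 0 0 0 9 9 9 9 9 9 9 4 0 0 0 0 0 0 0 0]
 [0 0 0 0 0 0 0 3 9 9 9 9 9 9 9 3 0 0 0 0 0 0 0 0]
 [0 0 0 0 0 0 0 1 9 9 9 9 9 9 8 0 0 0 0 0 0 0 0 0]
 [0 0 0 0 0 0 0 0 9 9 9 9 9 9 6 0 0 0 0 0 0 0 0 0]
 [0 0 0 0 0 0 0 0 7 9 9 9 9 8 0 0 0 0 0 0 0 0 0 0]
 [0 0 0 0 0 0 0 0 1 5 6 6 7 2 0 0 0 0 0 0 0 0 0 0]
 [0 0 0 0 0 0 0 0 0 0 0 0 0 0 0 0 0 0 0 0 0 0 0 0]
 [0 0 0 0 0 0 0 0 0 0 0 0 0 0 0 0 0 0 0 0 0 0 0 0]
 [0 0 0 0 0 0 0 0 0 0 0 0 0 0 0 0 0 0 0 0 0 0 0 0]
 [0 0 0 0 0 0 0 0 0 0 0 0
[... 3729 characters left out ...]
 0 0 0 0 0]
 [0 0 0 0 0 0 0 0 7 9 8 8 8 9 9 0 0 0 0 0]
 [0 0 0 0 0 0 0 0 6 8 8 8 8 8 9 0 0 0 0 0]
 [0 0 0 0 0 0 0 0 3 9 8 8 8 8 9 0 0 0 0 0]
 [0 0 0 0 0 0 0 0 0 8 8 8 8 8 8 0 0 0 0 0]
 [0 0 0 0 0 0 0 0 0 8 8 8 8 8 8 0 0 0 0 0]
 [0 0 0 0 0 0 0 0 0 8 8 8 8 8 8 0 0 0 0 0]
 [0 0 0 0 0 0 0 0 0 8 8 8 8 8 8 0 0 0 0 0]
 [0 0 0 0 0 0 0 0 0 0 8 8 8 8 5 0 0 0 0 0]
 [0 0 0 0 0 0 0 0 0 0 0 0 0 0 0 0 0 0 0 0]
 [0 0 0 0 0 0 0 0 1 0 0 0 0 0 0 0 0 0 0 0]
 [0 0 0 0 0 0 0 0 1 0 0 0 0 0 0 0 0 0 0 0]
 [0 0 0 0 0 0 0 0 0 1 0 0 0 0 0 0 0 1 0 0]
 [0 0 0 0 0 0 0 0 0 0 0 0 0 0 0 1 0 0 0 0]
 [0 0 0 0 0 0 0 0 0 0 0 0 0 0 0 0 0 0 0 0]
 [0 0 0 0 0 0 0 0 0 0 0 1 0 0 0 0 0 0 0 0]
 [0 0 0 0 0 0 0 0 0 0 0 0 0 0 0 0 0 0 0 0]]
```

Run:
```python
from h import *
im=cv2.imread("pics/top0.png")[:,:,::-1]; im2=cv2.imread("pics/scene0.png")[:,:,::-1]
m={"top":softdark(im,80,50),"scene":softdark(im2,100,30)*1.0}
m["scene"]=(im2.max(2)<75).astype(float)
k=jfit(m,{"top":(266,165,18,18),"scene":(254,158,16,20)},(612,8,240),lambda p:[cyl(p[0],p[1],p[2]-35,p[2],14)],(4,4,6)); print("knob",k)
q=jfit(m,{"top":(304,222,18,14),"scene":(200,181,14,20)},(457,-125,85),lambda p:[cyl(p[0],p[1],p[2]-62,p[2],12)],(4,4,6)); print("post",q)
# foot: red mask scene
r=np.clip((im2[:,:,0].astype(float)-im2[:,:,1])/100,0,1)
print((r[176:188,254:272]*9).astype(int))
overlay("top",im,[cyl(*k[0][:2],k[0][2]-35,k[0][2],14),cyl(*q[0][:2],q[0][2]-62,q[0][2],12)],250,155,75,80,"o3.png")
overlay("scene",im2,[cyl(*k[0][:2],k[0][2]-35,k[0][2],14),cyl(*k[0][:2],k[0][2]-80,k[0][2]-72,13),cyl(*q[0][:2],q[0][2]-62,q[0][2],12)],195,150,85,60,"o4.png")
```

```text
knob (array([607.77618474,   9.08332646, 244.01711586]), np.float64(37.207843137254905))
post (array([ 458.27737184, -125.4856595 ,   85.30767157]), np.float64(47.03333333333333))
[[0 0 0 0 0 0 0 0 0 0 0 0 0 0 0 0 0 0]
 [0 0 0 0 0 0 0 0 0 0 0 0 0 0 0 0 0 0]
 [0 0 0 0 0 0 0 0 0 0 0 0 0 0 0 0 0 0]
 [0 0 0 0 0 3 3 0 0 0 3 4 0 0 0 0 0 0]
 [0 0 0 0 2 5 2 0 0 0 3 5 3 0 0 0 0 0]
 [0 0 0 0 4 9 9 0 0 2 9 9 5 0 0 0 0 0]
 [0 0 0 0 0 9 9 9 9 9 9 9 2 0 0 0 0 0]
 [0 0 0 0 0 4 9 9 9 9 9 5 0 0 0 0 0 0]
 [0 0 0 0 0 1 3 5 6 5 5 1 0 0 0 0 0 0]
 [0 0 0 0 0 0 0 1 3 2 1 0 0 0 0 0 0 0]
 [0 0 0 0 0 0 0 0 0 0 0 0 0 0 0 0 0 0]
 [0 0 0 0 0 0 0 0 0 0 0 0 0 0 0 0 0 0]]
```

View pics/o3.png

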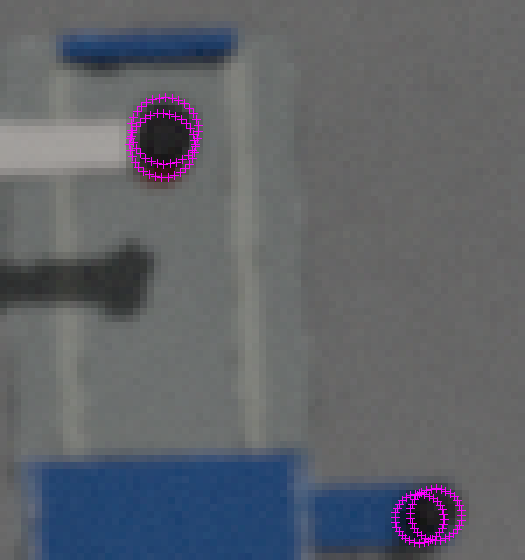

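View pics/o4.png

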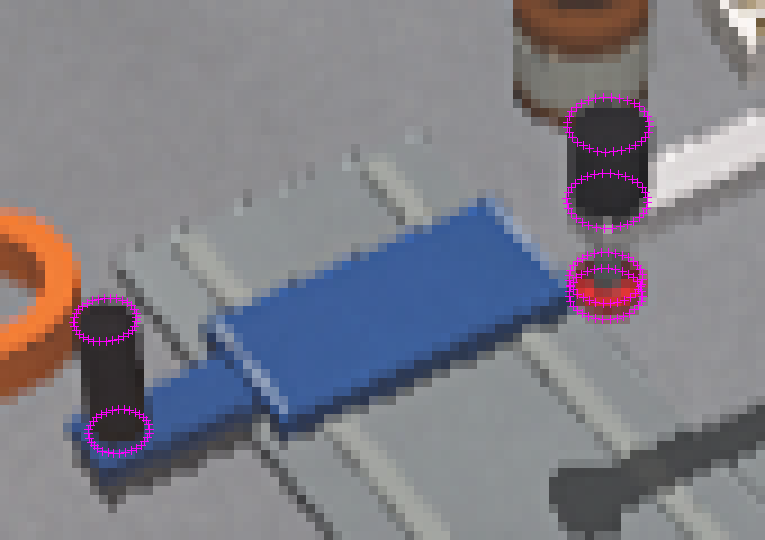

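Run:
```python
from h import *
T=lambda a,b:(165+a/5.333-.5,150+b/5.357-.5)
S=lambda a,b:(185+a/4.444-.5,120+b/4.444-.5)
def b(n,uv,z): return back(n,uv,z)[0].round(1)
print("plate corners top TL,TR,BL,BR",[b("top",T(*p),30) for p in [(472,384),(690,374),(478,482),(692,472)]])
print("scene corners L(150,290) top(285,234) right(328,278) bottom(183,335)",[b("scene",S(*p),30) for p in [(150,292),(287,235),(328,278),(186,338)]])
print("stop front bottom top",b("top",T(500,74),12),b("top",T(633,74),12),"top edge of face",b("top",T(500,70),30),b("top",T(633,66),30))
print("stop scene",[b("scene",S(*p),z) for p,z in [((350,490),30),((350,512),10),((452,447),30),((455,468),10)]])
print("base near corners", b("top",T(468,588),5),b("top",T(697,578),5))
print("base near scene", b("scene",S(102,255),5), b("scene",S(250,198),5),"far",b("scene",S(325,540),5),b("scene",S(487,460),5))
print("base far top",b("top",T(455,58),5),b("top",T(680,55),5))
```

```text
plate corners top TL,TR,BL,BR [array([477.5,  69. ,  30. ]), array([488., -71.,  30.]), array([415.5,  63.1,  30. ]), array([425.9, -73.4,  30. ])]
scene corners L(150,290) top(285,234) right(328,278) bottom(183,335) [array([426.3, -68.8,  30. ]), array([419.6,  62.2,  30. ]), array([482. ,  67.3,  30. ]), array([487.7, -65.8,  30. ])]
stop front bottom top [683.9  57.7  12. ] [686.5 -30.9  12. ] top edge of face [682.8  57.4  30. ] [688.  -29.9  30. ]
stop scene [array([686.1, -27.5,  30. ]), array([690.4, -29.6,  10. ]), array([687. ,  60.5,  30. ]), array([692. ,  61.5,  10. ])]
base near corners [347.8  67.9   5. ] [358.6 -79.9   5. ]
base near scene [341.8 -76.5   5. ] [337.3  68.6   5. ] far [700.9 -56.7   5. ] [693.6  89.7   5. ]
base far top [695.3  88.4   5. ] [701.8 -62.4   5. ]
```

```bash
cat > pl.py <<'E'
from h import *
import json,os,math
F="cmd.json"
def load():
    if os.path.exists(F):
        d=json.load(open(F)); return np.array(d["p"]),Rot.from_quat(d["q"]),d["h"]
    # start: pointing down, jaw dir yaw from measurement
    return np.array([175.096,-625.96,214.656]),None,95
def down(jaw):
    """tool pointing down, jaw (tool z) at world yaw angle jaw"""
    x=np.array([0,0,-1.]); z=np.array([np.cos(jaw),np.sin(jaw),0]); y=np.cross(z,x); return Rot.from_matrix(np.c_[x,y,z])
def save(p,q,h): json.dump(dict(p=list(map(float,p)),q=list(map(float,q.as_quat())),h=h),open(F,"w"))
def plan(wps,dp=1,da=1,save_=True):
    """wps: (p,R,hand,nrows,speed mm/row). prints calls; saves expected commanded pose as sent"""
    p,R,h=load(); rows=[]; cp,cR=p,R
    for w in wps:
        tp,tR,hand=np.array(w[0],float),w[1],w[2]; sp=w[3] if len(w)>3 else 30; hold=w[4] if len(w)>4 else 0
        if tR is None: tR=cR
        ang=(cR.inv()*tR).magnitude()*180/np.pi
        n=max(1,math.ceil(np.linalg.norm(tp-cp)/sp),math.ceil(ang/6.5))
        rv=(cR.inv()*tR).as_rotvec()
        for i in range(1,n+1): rows.append((cp+(tp-cp)*i/n,cR*Rot.from_rotvec(rv*i/n),hand))
        for i in range(hold): rows.append((tp,tR,hand))
        cp,cR=tp,tR
    while len(rows)%8: rows.append(rows[-1])
    bp,bR=p,R
    for k in range(0,len(rows),8):
        out=[]
        for q,r,hh in rows[k:k+8]:
            d=bR.inv().apply(q-bp); a=(bR.inv()*r).as_rotvec()*180/np.pi
            out.append([round(float(v),dp)+0. for v in d]+[round(float(v),da)+0. for v in a]+[hh])
        print(str([int(v) if v==int(v) else v for o in out for v in o]).replace(" ",""))
        o=out[-1]; np_=bp+bR.apply(o[:3]); nR=bR*Rot.from_rotvec(np.array(o[3:6])*np.pi/180)
        bp,bR=np_,nR
    if save_: save(bp,bR,rows[-1][2])
    print(len(rows)//8,"calls; end",bp.round(1))
def st():
    s=read_state(); p,R,h=load(); print("t %.2f"%s["clock"],"tcp",s["tcp_pos"].round(1),"cmd",p.round(1),"F",s["ft_force"].round(1),"w %.1f"%(s["gripper_width"]*95.1),"dang %.2f"%((R.inv()*Rot.from_quat(s["eef_rot"])).magnitude()*57.3)); return s
E
python3 - <<'E'
from pl import *
s=read_state(); M=Rot.from_quat(s["eef_rot"]).as_matrix(); print(M.round(4)); a=np.arctan2(M[1,2],M[0,2]); print(a,a+np.pi, -1.381+.083)
im=cv2.imread("pics/top0.png")
for z in (28,): print("tape",back("top",(493/1.5625,406/1.5625),z))
E
```

```text
[[ 0.      0.963   0.2694]
 [-0.      0.2694 -0.963 ]
 [-1.      0.      0.    ]]
-1.2979765964996122 1.843616057090181 -1.298
tape [[ 353.54633391 -146.74925742   28.        ]]
```

Run:
```python
from pl import *
save([175.096,-625.96,214.656],down(-1.298),95)
D=down(.056)
plan([((457,-125,230),D,60,38),((457,-125,52),D,60,30,1)],0,1)
```

```text
[-1,25,-25,-4.8,0,0,60,-2,51,-51,-9.7,0,0,60,-3,76,-76,-14.5,0,0,60,-4,102,-102,-19.4,0,0,60,-5,127,-127,-24.2,0,0,60,-6,152,-152,-29.1,0,0,60,-7,178,-178,-33.9,0,0,60,-8,203,-203,-38.8,0,0,60]
[-1,36,-4,-4.8,0,0,60,-2,72,-8,-9.7,0,0,60,-3,107,-12,-14.5,0,0,60,-4,143,-16,-19.4,0,0,60,-4,179,-19,-24.2,0,0,60,-5,215,-23,-29.1,0,0,60,-6,250,-27,-33.9,0,0,60,-7,286,-31,-38.8,0,0,60]
[29,0,0,0,0,0,60,59,0,0,0,0,0,60,89,0,0,0,0,0,60,118,0,0,0,0,0,60,148,0,0,0,0,0,60,178,0,0,0,0,0,60,178,0,0,0,0,0,60,178,0,0,0,0,0,60]
3 calls; end [ 457.  -125.1   51.7]
```

>>> {"name": "step_arm", "arguments": {
  "series": [-1, 25, -25, -4.8, 0, 0, 60, -2, 51, -51, -9.7, 0, 0, 60, -3, 76, -76, -14.5, 0, 0, 60, -4, 102, -102, -19.4, 0, 0, 60, -5, 127, -127, -24.2, 0, 0, 60, -6, 152, -152, -29.1, 0, 0, 60, -7, 178, -178, -33.9, 0, 0, 60, -8, 203, -203, -38.8, 0, 0, 60]
}}

```text
clock: 1.87
tcp_pos: [316.5, -374.1, 222.9]
eef_rot: [0.215, 0.674, -0.215, 0.674]
ft_force: [0.6, 0.2, -0.6]
gripper_width: 0.631
```

>>> {"name": "step_arm", "arguments": {
  "series": [-1, 36, -4, -4.8, 0, 0, 60, -2, 72, -8, -9.7, 0, 0, 60, -3, 107, -12, -14.5, 0, 0, 60, -4, 143, -16, -19.4, 0, 0, 60, -4, 179, -19, -24.2, 0, 0, 60, -5, 215, -23, -29.1, 0, 0, 60, -6, 250, -27, -33.9, 0, 0, 60, -7, 286, -31, -38.8, 0, 0, 60]
}}

```text
clock: 2.53
tcp_pos: [457.6, -123.5, 230.1]
eef_rot: [-0.022, 0.706, 0.021, 0.707]
ft_force: [1.0, -0.5, -0.2]
gripper_width: 0.632
```

Run:
```python
from pl import *
p,R,h=load(); s=read_state(); print(s["tcp_pos"],s["clock"],(R.inv()*Rot.from_quat(s["eef_rot"])).magnitude()*57.3,s["gripper_width"]*95,s["q"])
```

```text
[ 457.59813464 -123.46391087  230.07003865] 2.5333 0.24655868629452166 60.011954686018115 [-3.76791459e-01 -2.89202040e-01  2.01171957e+00 -1.20361108e-04
  1.41806547e+00 -4.37329831e-01]
```

>>> {"name": "step_arm", "arguments": {
  "series": [29, 0, 0, 0, 0, 0, 60, 59, 0, 0, 0, 0, 0, 60, 89, 0, 0, 0, 0, 0, 60, 118, 0, 0, 0, 0, 0, 60, 148, 0, 0, 0, 0, 0, 60, 178, 0, 0, 0, 0, 0, 60, 178, 0, 0, 0, 0, 0, 60, 178, 0, 0, 0, 0, 0, 60]
}}

```text
clock: 3.2
tcp_pos: [455.7, -124.6, 50.5]
eef_rot: [-0.019, 0.708, 0.02, 0.706]
ft_force: [0.1, -0.0, -0.2]
gripper_width: 0.631
```

Run:
```python
from pl import *
st()
for n in C:
    im=snapshot(n); cv2.imwrite(f"pics/{n}1.png",im[:,:,::-1])
crop("s",im,250,190,80,60,"a1.png")
im=cv2.imread("pics/scene1.png")[:,:,::-1]
crop("s",im,170,140,100,75,"a2.png")
plan([((457,-125,51.7),None,24,30,3),((457-8,-125.4,51.7),None,24,2)],0,1,False)
```

```text
t 3.20 tcp [ 455.7 -124.6   50.5] cmd [ 457.  -125.1   51.7] F [ 0.1 -0.  -0.2] w 60.0 dang 0.23
[0,0,0,0,0,0,24,0,0,0,0,0,0,24,0,0,0,0,0,0,24,0,0,0,0,0,0,24,0,0,-2,0,0,0,24,0,0,-3,0,0,0,24,0,0,-5,0,0,0,24,0,0,-6,0,0,0,24]
[0,0,-2,0,0,0,24,0,0,-2,0,0,0,24,0,0,-2,0,0,0,24,0,0,-2,0,0,0,24,0,0,-2,0,0,0,24,0,0,-2,0,0,0,24,0,0,-2,0,0,0,24,0,0,-2,0,0,0,24]
2 calls; end [ 449.1 -125.6   51.7]
```

View pics/a2.png

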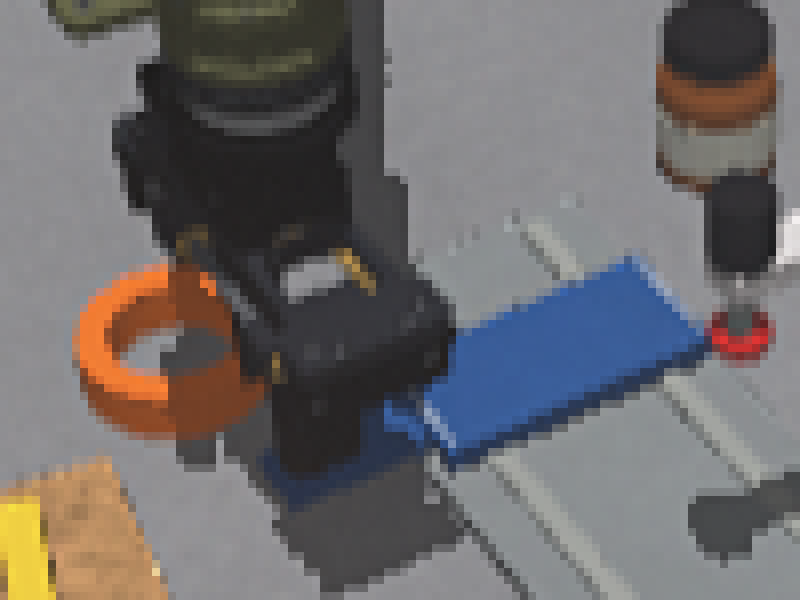

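>>> {"name": "step_arm", "arguments": {
  "series": [0, 0, 0, 0, 0, 0, 18, 0, 0, 0, 0, 0, 0, 18, 0, 0, 0, 0, 0, 0, 18, 0, 0, 0, 0, 0, 0, 18, 0, 0, 0, 0, 0, 0, 18, 0, 0, 0, 0, 0, 0, 18, 0, 0, -1, 0, 0, 0, 18, 0, 0, -2, 0, 0, 0, 18]
}}

```text
clock: 3.97
tcp_pos: [455.6, -125.3, 52.1]
eef_rot: [-0.02, 0.706, 0.02, 0.707]
ft_force: [1.9, -0.4, 0.7]
gripper_width: 0.25
```

>>> {"name": "step_arm", "arguments": {
  "series": [0, 0, -1, 0, 0, 0, 18, 0, 0, -2, 0, 0, 0, 18, 0, 0, -3, 0, 0, 0, 18, 0, 0, -4, 0, 0, 0, 18, 0, 0, -5, 0, 0, 0, 18, 0, 0, -6, 0, 0, 0, 18, 0, 0, -6, 0, 0, 0, 18, 0, 0, -6, 0, 0, 0, 18]
}}

```text
clock: 4.63
tcp_pos: [449.2, -125.8, 52.0]
eef_rot: [-0.02, 0.707, 0.02, 0.707]
ft_force: [2.2, -0.1, 5.8]
gripper_width: 0.25
```

>>> {"name": "step_arm", "arguments": {
  "series": [0, 0, -1, 0, 0, 0, 18, 0, 0, -2, 0, 0, 0, 18, 0, 0, -3, 0, 0, 0, 18, 0, 0, -4, 0, 0, 0, 18, 0, 0, -5, 0, 0, 0, 18, 0, 0, -6, 0, 0, 0, 18, 0, 0, -6, 0, 0, 0, 18, 0, 0, -6, 0, 0, 0, 18]
}}

```text
clock: 5.3
tcp_pos: [446.6, -126.0, 52.1]
eef_rot: [-0.02, 0.703, 0.019, 0.71]
ft_force: [17.3, 0.8, -6.6]
gripper_width: 0.249
```

>>> {"name": "step_arm", "arguments": {
  "series": [0, 0, -1, 0, 0, 0, 18, 0, 0, -2, 0, 0, 0, 18, 0, 0, -2, 0, 0, 0, 18, 0, 0, -3, 0, 0, 0, 18, 0, 0, -3, 0, 0, 0, 18, 0, 0, -4, 0, 0, 0, 18, 0, 0, -4, 0, 0, 0, 18, 0, 0, -4, 0, 0, 0, 18]
}}

```text
clock: 5.97
tcp_pos: [446.6, -126.0, 52.2]
eef_rot: [-0.02, 0.7, 0.019, 0.714]
ft_force: [34.9, 1.1, -19.6]
gripper_width: 0.248
```

>>> {"name": "step_arm", "arguments": {
  "series": [0, 0, 4, 0, 0, 0, 18, 0, 0, 8, 0, 0, 0, 18, 0, 0, 8, 0, 0, 0, 18, 0, 0, 8, 0, 0, 0, 40, 0, 0, 8, 0, 0, 0, 50, 0, 0, 8, 0, 0, 0, 60, 0, 0, 8, 0, 0, 0, 60, 0, 0, 8, 0, 0, 0, 60]
}}

```text
clock: 6.63
tcp_pos: [446.1, -125.3, 50.9]
eef_rot: [-0.02, 0.707, 0.02, 0.706]
ft_force: [0.4, -0.7, -1.0]
gripper_width: 0.541
```

Run:
```python
from pl import *
p,R,h=load(); p=p+R.apply([0,0,-18+8]); save(p,R,60); st()
# up and to tray1 hover
t=np.array([359.1,280.2]); D=down(1.444-np.pi/2)
plan([((p[0],p[1],170),None,60,38),((380,100,170),D,95,38),((t[0],t[1],120),D,95,38)],0,1)
```

```text
t 6.63 tcp [ 446.1 -125.3   50.9] cmd [ 447.1 -125.7   51.7] F [ 0.4 -0.7 -1. ] w 51.4 dang 0.11
[-30,0,0,0,0,0,60,-59,0,0,0,0,0,60,-89,0,0,0,0,0,60,-118,0,0,0,0,0,60,-118,33,-8,1.5,0,0,95,-118,65,-15,3,0,0,95,-118,98,-23,4.5,0,0,95,-118,131,-31,6,0,0,95]
[0,32,-11,1.5,0,0,95,0,63,-22,3,0,0,95,0,95,-33,4.5,0,0,95,10,131,-39,4.5,0,0,95,20,167,-45,4.5,0,0,95,30,203,-51,4.5,0,0,95,40,238,-57,4.5,0,0,95,50,274,-63,4.5,0,0,95]
2 calls; end [359.  280.1 119.7]
```

>>> {"name": "step_arm", "arguments": {
  "series": [-30, 0, 0, 0, 0, 0, 60, -59, 0, 0, 0, 0, 0, 60, -89, 0, 0, 0, 0, 0, 60, -118, 0, 0, 0, 0, 0, 60, -118, 33, -8, 1.5, 0, 0, 95, -118, 65, -15, 3, 0, 0, 95, -118, 98, -23, 4.5, 0, 0, 95, -118, 131, -31, 6, 0, 0, 95]
}}

```text
clock: 7.3
tcp_pos: [407.8, 4.4, 169.6]
eef_rot: [0.018, 0.707, -0.018, 0.707]
ft_force: [0.5, 0.6, 0.5]
gripper_width: 0.855
```

>>> {"name": "step_arm", "arguments": {
  "series": [0, 32, -11, 1.5, 0, 0, 95, 0, 63, -22, 3, 0, 0, 95, 0, 95, -33, 4.5, 0, 0, 95, 10, 131, -39, 4.5, 0, 0, 95, 20, 167, -45, 4.5, 0, 0, 95, 30, 203, -51, 4.5, 0, 0, 95, 40, 238, -57, 4.5, 0, 0, 95, 50, 274, -63, 4.5, 0, 0, 95]
}}

```text
clock: 7.97
tcp_pos: [358.0, 281.7, 119.1]
eef_rot: [0.045, 0.706, -0.045, 0.706]
ft_force: [1.1, 0.1, 0.2]
gripper_width: 0.996
```

Run:
```python
from pl import *
st()
for n in C:
    im=snapshot(n); cv2.imwrite(f"pics/{n}2.png",im[:,:,::-1])
crop("s",im,165,150,150,112,"b1.png")
```

```text
t 7.97 tcp [358.  281.7 119.1] cmd [359.  280.1 119.7] F [1.1 0.1 0.2] w 94.7 dang 0.02
```

View pics/b1.png

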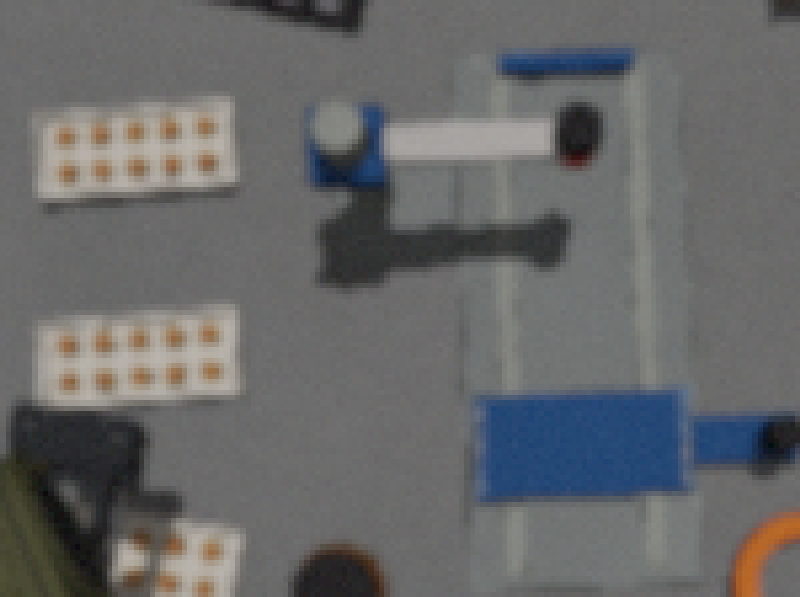

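```bash
cat > bed.py <<'E'
from h import *
def bed(im,v0,v1,zt=30):
    m=softblue(im); 
    def cross(a,th):  # subpixel indexes of first up and last down
        i=np.nonzero(a>=th)[0]; u=i[0]; d=i[-1]
        return u-1+(th-a[u-1])/(a[u]-a[u-1]), d+(a[d]-th)/(a[d]-a[d+1])
    T=[];B=[]
    for u in range(258,290):
        a,b=cross(m[v0-10:v1+10,u],.45); T.append((u,a+v0-10)); B.append((u,b+v0-10))
    XT=back("top",T,zt); XB=back("top",B,zt)
    ft=np.polyfit(XT[:,1],XT[:,0],1); fb=np.polyfit(XB[:,1],XB[:,0],1)
    L=[];Rr=[]
    for v in range(v0+4,v1-3):
        row=m[v,:]
        i=np.arange(250,262); a=row[i]; k=np.nonzero(a>=.68)[0][0]; L.append((i[k-1]+(.68-a[k-1])/(a[k]-a[k-1]),v))
        i=np.arange(288,297); a=row[i]; k=np.nonzero(a<.68)[0]
        if len(k): k=k[0]; Rr.append((i[k-1]+(a[k-1]-.68)/(a[k-1]-a[k]),v))
    XL=back("top",L,zt); XR=back("top",Rr,zt)
    fl=np.polyfit(XL[:,0],XL[:,1],1); fr=np.polyfit(XR[:,0],XR[:,1],1)
    yaw=[-np.arctan(ft[0]),-np.arctan(fb[0]),np.arctan(fl[0]),np.arctan(fr[0])]
    y=0
    for _ in range(5):
        x=(np.polyval(ft,y)+np.polyval(fb,y))/2; y=(np.polyval(fl,x)+np.polyval(fr,x))/2
    print("x,y",x.round(2),y.round(2),"yaw",np.round(yaw,4),"w",(np.polyval(ft,y)-np.polyval(fb,y)).round(1),"len",(np.polyval(fl,x)-np.polyval(fr,x)).round(1)); return x,y
if __name__=="__main__":
    bed(cv2.imread("pics/top0.png")[:,:,::-1],220,239)
    bed(cv2.imread("pics/top2.png")[:,:,::-1],224,243)
E
python3 bed.py
python3 - <<'E'
from h import *
im2=cv2.imread("pics/scene2.png")[:,:,::-1]; crop("s",im2,195,130,100,75,"b2.png")
E
```

```text
x,y 452.01 -2.32 yaw [0.0704 0.0748 0.0485 0.0578] w 63.9 len 122.5
x,y 440.18 -2.91 yaw [0.069  0.0708 0.0095 0.0152] w 63.9 len 123.2
```

View pics/b2.png

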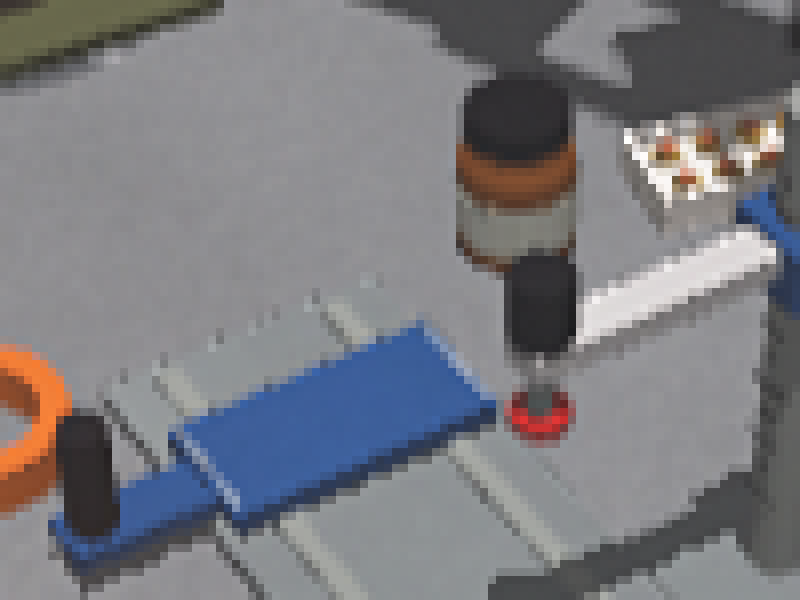

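Run:
```python
from pl import *
D=down(1.444-np.pi/2)
plan([((359.1,280.2,40),D,95,38),((359.1,280.2,6),D,95,20,5)],1,1)
plan([((359.1,280.2,6),D,48,20,7)],1,1)
plan([((359.1,280.2,9),D,48,2),((359.1,280.2,150),D,48,28)],1,1)
```

```text
[26.6,0,0,0,0,0,95,53.1,0.1,0,0,0,0,95,79.7,0.1,0,0,0,0,95,96.7,0.1,0,0,0,0,95,113.7,0.1,0,0,0,0,95,113.7,0.1,0,0,0,0,95,113.7,0.1,0,0,0,0,95,113.7,0.1,0,0,0,0,95]
[0,0,0,0,0,0,95,0,0,0,0,0,0,95,0,0,0,0,0,0,95,0,0,0,0,0,0,95,0,0,0,0,0,0,95,0,0,0,0,0,0,95,0,0,0,0,0,0,95,0,0,0,0,0,0,95]
2 calls; end [359.1 280.2   6. ]
[0,0,0,0,0,0,48,0,0,0,0,0,0,48,0,0,0,0,0,0,48,0,0,0,0,0,0,48,0,0,0,0,0,0,48,0,0,0,0,0,0,48,0,0,0,0,0,0,48,0,0,0,0,0,0,48]
1 calls; end [359.1 280.2   6. ]
[-1.5,0,0,0,0,0,48,-3,0,0,0,0,0,48,-26.5,0,0,0,0,0,48,-50,0,0,0,0,0,48,-73.5,0,0,0,0,0,48,-97,0,0,0,0,0,48,-120.5,0,0,0,0,0,48,-144,0,0,0,0,0,48]
1 calls; end [359.1 280.2 150. ]
```

>>> {"name": "step_arm", "arguments": {
  "series": [26.6, 0, 0, 0, 0, 0, 95, 53.1, 0, 0, 0, 0, 0, 95, 79.7, 0, 0, 0, 0, 0, 95, 96.7, 0, 0, 0, 0, 0, 95, 113.7, 0.1, 0, 0, 0, 0, 95, 113.7, 0.1, 0, 0, 0, 0, 95, 113.7, 0.1, 0, 0, 0, 0, 95, 113.7, 0.1, 0, 0, 0, 0, 95]
}}

```text
clock: 8.73
tcp_pos: [359.8, 280.2, 7.0]
eef_rot: [0.045, 0.705, -0.045, 0.706]
ft_force: [0.6, 0.2, 0.4]
gripper_width: 0.998
```

>>> {"name": "step_arm", "arguments": {
  "series": [0, 0, 0, 0, 0, 0, 48, 0, 0, 0, 0, 0, 0, 48, 0, 0, 0, 0, 0, 0, 48, 0, 0, 0, 0, 0, 0, 48, 0, 0, 0, 0, 0, 0, 48, 0, 0, 0, 0, 0, 0, 48, 0, 0, 0, 0, 0, 0, 48, 0, 0, 0, 0, 0, 0, 48]
}}

```text
clock: 9.4
tcp_pos: [358.8, 280.3, 6.1]
eef_rot: [0.045, 0.706, -0.045, 0.705]
ft_force: [-1.3, -0.4, 3.1]
gripper_width: 0.588
```

>>> {"name": "step_arm", "arguments": {
  "series": [-1.5, 0, 0, 0, 0, 0, 48, -3, 0, 0, 0, 0, 0, 48, -26.5, 0, 0, 0, 0, 0, 48, -50, 0, 0, 0, 0, 0, 48, -73.5, 0, 0, 0, 0, 0, 48, -97, 0, 0, 0, 0, 0, 48, -120.5, 0, 0, 0, 0, 0, 48, -144, 0, 0, 0, 0, 0, 48]
}}

```text
clock: 10.07
tcp_pos: [358.7, 279.9, 150.7]
eef_rot: [0.045, 0.706, -0.045, 0.706]
ft_force: [0.5, -0.1, -1.2]
gripper_width: 0.583
```

Run:
```python
from pl import *
st()
D=down(.06)
b=(439.8,-2.3)
plan([((370,240,150),None,48,38),((*b,120),D,48,30,1),((*b,40),D,48,20,2)],1,1)
plan([((*b,37),D,48,.8,4)],1,1)
```

```text
t 10.07 tcp [358.7 279.9 150.7] cmd [359.1 280.2 150. ] F [ 0.5 -0.1 -1.2] w 55.4 dang 0.03
[0,-19.2,8,0,0,0,48,0,-38.5,15.9,0,0,0,48,3.3,-64.2,27,-1.2,0,0,48,6.6,-89.9,38.1,-2.4,0,0,48,10,-115.7,49.2,-3.6,0,0,48,13.3,-141.4,60.3,-4.8,0,0,48,16.6,-167.1,71.4,-5.9,0,0,48,20,-192.8,82.5,-7.1,0,0,48]
[3.3,-26.9,7.9,-1.2,0,0,48,6.6,-53.8,15.7,-2.4,0,0,48,10,-80.7,23.5,-3.6,0,0,48,10,-80.7,23.5,-3.6,0,0,48,30,-80.7,23.5,-3.6,0,0,48,50,-80.7,23.5,-3.6,0,0,48,70,-80.7,23.5,-3.6,0,0,48,90,-80.7,23.5,-3.6,0,0,48]
[0,0,0,0,0,0,48,0,0,0,0,0,0,48,0,0,0,0,0,0,48,0,0,0,0,0,0,48,0,0,0,0,0,0,48,0,0,0,0,0,0,48,0,0,0,0,0,0,48,0,0,0,0,0,0,48]
3 calls; end [439.8  -2.3  40. ]
[0.7,0,0,0,0,0,48,1.5,0,0,0,0,0,48,2.2,0,0,0,0,0,48,3,0,0,0,0,0,48,3,0,0,0,0,0,48,3,0,0,0,0,0,48,3,0,0,0,0,0,48,3,0,0,0,0,0,48]
1 calls; end [439.8  -2.3  37. ]
```

>>> {"name": "step_arm", "arguments": {
  "series": [0, -19.2, 8, 0, 0, 0, 48, 0, -38.5, 15.9, 0, 0, 0, 48, 3.3, -64.2, 27, -1.2, 0, 0, 48, 6.6, -89.9, 38.1, -2.4, 0, 0, 48, 10, -115.7, 49.2, -3.6, 0, 0, 48, 13.3, -141.4, 60.3, -4.8, 0, 0, 48, 16.6, -167.1, 71.4, -5.9, 0, 0, 48, 20, -192.8, 82.5, -7.1, 0, 0, 48]
}}

```text
clock: 10.73
tcp_pos: [416.4, 77.1, 129.5]
eef_rot: [0.001, 0.707, -0.001, 0.707]
ft_force: [0.6, 0.4, -2.3]
gripper_width: 0.59
```

>>> {"name": "step_arm", "arguments": {
  "series": [3.3, -26.9, 7.9, -1.2, 0, 0, 48, 6.6, -53.8, 15.7, -2.4, 0, 0, 48, 10, -80.7, 23.5, -3.6, 0, 0, 48, 10, -80.7, 23.5, -3.6, 0, 0, 48, 30, -80.7, 23.5, -3.6, 0, 0, 48, 50, -80.7, 23.5, -3.6, 0, 0, 48, 70, -80.7, 23.5, -3.6, 0, 0, 48, 90, -80.7, 23.5, -3.6, 0, 0, 48]
}}

```text
clock: 11.4
tcp_pos: [439.5, -1.9, 39.0]
eef_rot: [-0.021, 0.707, 0.021, 0.707]
ft_force: [0.9, 0.1, -1.6]
gripper_width: 0.582
```

>>> {"name": "step_arm", "arguments": {
  "series": [0.7, 0, 0, 0, 0, 0, 48, 1.5, 0, 0, 0, 0, 0, 48, 2.2, 0, 0, 0, 0, 0, 48, 3, 0, 0, 0, 0, 0, 48, 3, 0, 0, 0, 0, 0, 48, 3, 0, 0, 0, 0, 0, 48, 3, 0, 0, 0, 0, 0, 48, 3, 0, 0, 0, 0, 0, 48]
}}

```text
clock: 12.07
tcp_pos: [439.9, -2.3, 37.3]
eef_rot: [-0.021, 0.707, 0.021, 0.707]
ft_force: [-0.1, -1.1, -2.4]
gripper_width: 0.587
```

Run:
```python
from pl import *
st();im=snapshot("scene");cv2.imwrite("pics/scene3.png",im[:,:,::-1]); crop("s",im,185,120,120,90,"c1.png")
```

```text
t 12.07 tcp [439.9  -2.3  37.3] cmd [439.8  -2.3  37. ] F [-0.1 -1.1 -2.4] w 55.8 dang 0.03
```

View pics/c1.png

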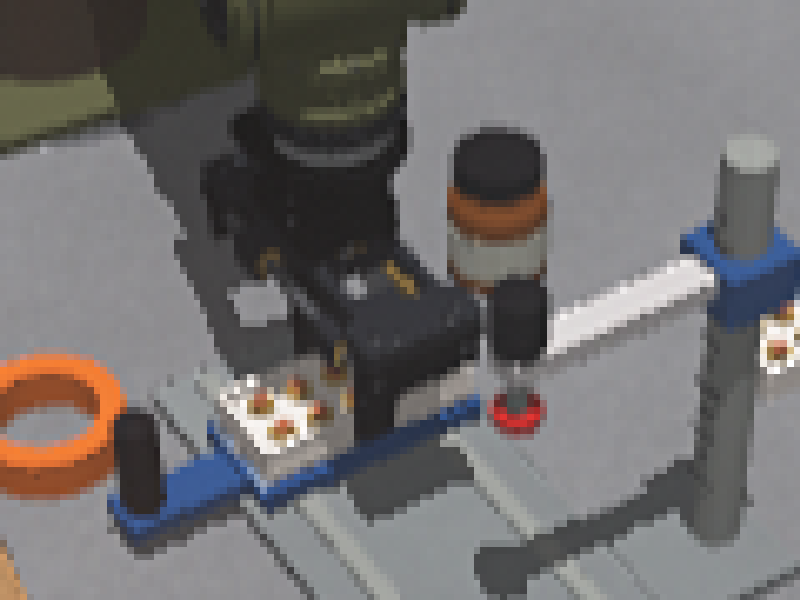

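>>> {"name": "step_arm", "arguments": {
  "series": [0.5, 0, 0, 0, 0, 0, 48, 1, 0, 0, 0, 0, 0, 48, 1, 0, 0, 0, 0, 0, 48, 1.5, 0, 0, 0, 0, 0, 48, 1.5, 0, 0, 0, 0, 0, 48, 1.5, 0, 0, 0, 0, 0, 48, 1.5, 0, 0, 0, 0, 0, 48, 1.5, 0, 0, 0, 0, 0, 48]
}}

```text
clock: 12.78
tcp_pos: [439.7, -2.3, 35.7]
eef_rot: [-0.021, 0.707, 0.021, 0.707]
ft_force: [-2.3, 0.7, 1.8]
gripper_width: 0.588
```

>>> {"name": "step_arm", "arguments": {
  "series": [0, 0, 0, 0, 0, 0, 70, 0, 0, 0, 0, 0, 0, 75, 0, 0, 0, 0, 0, 0, 80, 0, 0, 0, 0, 0, 0, 80, -10, 0, 0, 0, 0, 0, 80, -35, 0, 0, 0, 0, 0, 85, -65, 0, 0, 0, 0, 0, 95, -95, 0, 0, 0, 0, 0, 95]
}}

```text
clock: 13.45
tcp_pos: [439.2, -2.2, 131.7]
eef_rot: [-0.021, 0.707, 0.021, 0.706]
ft_force: [-0.1, -0.3, 0.7]
gripper_width: 0.972
```

Run:
```python
from pl import *
p,R,h=load(); save(p+[0,0,-1.5+95],R,95); st(); p,R,h=load()
D=down(1.681-np.pi/2); t=(487.4,286.0)
plan([((440,60,160),None,95,38),((*t,100),D,95,38),((*t,40),D,95,30),((*t,6),D,95,20,1)],1,1)
```

```text
t 13.45 tcp [439.2  -2.2 131.7] cmd [439.8  -2.3 130.5] F [-0.1 -0.3  0.7] w 92.4 dang 0.06
[-14.8,31.1,2,0,0,0,95,-29.5,62.1,4,0,0,0,95,-21,94,12.7,-0.4,0,0,95,-12.4,125.8,21.4,-0.8,0,0,95,-3.8,157.6,30,-1.2,0,0,95,4.7,189.4,38.7,-1.6,0,0,95,13.3,221.2,47.4,-2.1,0,0,95,21.9,253.1,56.1,-2.5,0,0,95]
[8.6,31.4,10.1,-0.4,0,0,95,38.6,31.4,10.1,-0.4,0,0,95,68.6,31.4,10.1,-0.4,0,0,95,85.6,31.4,10.1,-0.4,0,0,95,102.6,31.4,10.1,-0.4,0,0,95,102.6,31.4,10.1,-0.4,0,0,95,102.6,31.4,10.1,-0.4,0,0,95,102.6,31.4,10.1,-0.4,0,0,95]
2 calls; end [487.4 286.    6. ]
```

>>> {"name": "step_arm", "arguments": {
  "series": [-14.8, 31.1, 2, 0, 0, 0, 95, -29.5, 62.1, 4, 0, 0, 0, 95, -21, 94, 12.7, -0.4, 0, 0, 95, -12.4, 125.8, 21.4, -0.8, 0, 0, 95, -3.8, 157.6, 30, -1.2, 0, 0, 95, 4.7, 189.4, 38.7, -1.6, 0, 0, 95, 13.3, 221.2, 47.4, -2.1, 0, 0, 95, 21.9, 253.1, 56.1, -2.5, 0, 0, 95]
}}

```text
clock: 14.12
tcp_pos: [480.9, 255.6, 109.1]
eef_rot: [-0.037, 0.706, 0.037, 0.707]
ft_force: [0.8, -1.0, 0.5]
gripper_width: 0.998
```

Run:
```python
from pl import *
st();im=snapshot("top");cv2.imwrite("pics/top4.png",im[:,:,::-1]); crop("s",im,165,150,150,112,"d1.png")
print(traydots(im,256,222,36,22,50))
```

```text
t 14.12 tcp [480.9 255.6 109.1] cmd [487.4 286.    6. ] F [ 0.8 -1.   0.5] w 95.0 dang 0.36
(10, array([441.1105262 ,  -2.27952521]), np.float64(1.6275734193075602), array([102.95480421,  38.02787533]))
```

View pics/d1.png

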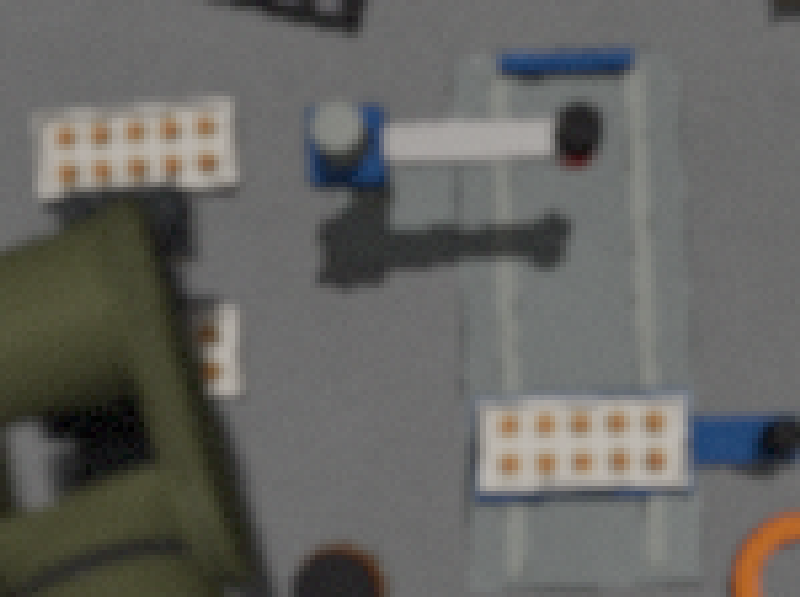

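>>> {"name": "step_arm", "arguments": {
  "series": [8.6, 31.4, 10.1, -0.4, 0, 0, 95, 38.6, 31.4, 10.1, -0.4, 0, 0, 95, 68.6, 31.4, 10.1, -0.4, 0, 0, 95, 85.6, 31.4, 10.1, -0.4, 0, 0, 95, 102.6, 31.4, 10.1, -0.4, 0, 0, 95, 102.6, 31.4, 10.1, -0.4, 0, 0, 95, 102.6, 31.4, 10.1, -0.4, 0, 0, 95, 102.6, 31.4, 10.1, -0.4, 0, 0, 95]
}}

```text
clock: 14.83
tcp_pos: [488.4, 286.4, 7.5]
eef_rot: [-0.039, 0.705, 0.039, 0.707]
ft_force: [0.5, -0.4, 0.6]
gripper_width: 1.001
```

>>> {"name": "step_arm", "arguments": {
  "series": [0, 0, 0, 0, 0, 0, 48, 0, 0, 0, 0, 0, 0, 48, 0, 0, 0, 0, 0, 0, 48, 0, 0, 0, 0, 0, 0, 48, 0, 0, 0, 0, 0, 0, 48, 0, 0, 0, 0, 0, 0, 48, 0, 0, 0, 0, 0, 0, 48, 0, 0, 0, 0, 0, 0, 48]
}}

```text
clock: 15.5
tcp_pos: [487.3, 286.0, 6.1]
eef_rot: [-0.039, 0.706, 0.039, 0.706]
ft_force: [0.1, -0.0, 2.3]
gripper_width: 0.587
```

Run:
```python
from pl import *
st()
D=down(.06); t=(487.4,286.0)
b=(439.8,-2.3)
plan([((*t,9),None,48,2),((*t,150),None,48,28),((470,240,150),None,48,30),((*b,130),D,48,30,1),((*b,66),D,48,20,1),((*b,61),D,48,1.5,2)],1,1)
```

```text
t 15.50 tcp [487.3 286.    6.1] cmd [487.4 286.    6. ] F [ 0.1 -0.   2.3] w 55.8 dang 0.03
[-1.5,0,0,0,0,0,48,-3,0,0,0,0,0,48,-26.5,0,0,0,0,0,48,-50,0,0,0,0,0,48,-73.5,0,0,0,0,0,48,-97,0,0,0,0,0,48,-120.5,0,0,0,0,0,48,-144,0,0,0,0,0,48]
[0,-21.9,-11.2,0,0,0,48,0,-43.8,-22.4,0,0,0,48,2.2,-70.2,-28.7,0.3,0,0,48,4.4,-96.6,-35,0.6,0,0,48,6.6,-123,-41.3,1,0,0,48,8.8,-149.4,-47.6,1.3,0,0,48,11.1,-175.8,-53.9,1.6,0,0,48,13.3,-202.1,-60.2,1.9,0,0,48]
[2.2,-26.6,-5.4,0.3,0,0,48,4.4,-53.2,-10.9,0.7,0,0,48,6.7,-79.8,-16.3,1,0,0,48,6.7,-79.8,-16.3,1,0,0,48,22.7,-79.8,-16.3,1,0,0,48,38.7,-79.8,-16.3,1,0,0,48,54.7,-79.8,-16.3,1,0,0,48,70.7,-79.8,-16.3,1,0,0,48]
[0,0,0,0,0,0,48,1.2,0,0,0,0,0,48,2.5,0,0,0,0,0,48,3.7,0,0,0,0,0,48,5,0,0,0,0,0,48,5,0,0,0,0,0,48,5,0,0,0,0,0,48,5,0,0,0,0,0,48]
4 calls; end [439.8  -2.3  61. ]
```

>>> {"name": "step_arm", "arguments": {
  "series": [-1.5, 0, 0, 0, 0, 0, 48, -3, 0, 0, 0, 0, 0, 48, -26.5, 0, 0, 0, 0, 0, 48, -50, 0, 0, 0, 0, 0, 48, -73.5, 0, 0, 0, 0, 0, 48, -97, 0, 0, 0, 0, 0, 48, -120.5, 0, 0, 0, 0, 0, 48, -144, 0, 0, 0, 0, 0, 48]
}}

```text
clock: 16.17
tcp_pos: [487.1, 285.8, 150.8]
eef_rot: [-0.039, 0.706, 0.039, 0.706]
ft_force: [0.2, -0.3, -1.6]
gripper_width: 0.585
```

>>> {"name": "step_arm", "arguments": {
  "series": [0, -21.9, -11.2, 0, 0, 0, 48, 0, -43.8, -22.4, 0, 0, 0, 48, 2.2, -70.2, -28.7, 0.3, 0, 0, 48, 4.4, -96.6, -35, 0.6, 0, 0, 48, 6.6, -123, -41.3, 1, 0, 0, 48, 8.8, -149.4, -47.6, 1.3, 0, 0, 48, 11.1, -175.8, -53.9, 1.6, 0, 0, 48, 13.3, -202.1, -60.2, 1.9, 0, 0, 48]
}}

```text
clock: 16.83
tcp_pos: [449.2, 77.3, 136.3]
eef_rot: [-0.027, 0.707, 0.027, 0.707]
ft_force: [0.2, 0.4, -1.9]
gripper_width: 0.587
```

>>> {"name": "step_arm", "arguments": {
  "series": [2.2, -26.6, -5.4, 0.3, 0, 0, 48, 4.4, -53.2, -10.9, 0.7, 0, 0, 48, 6.7, -79.8, -16.3, 1, 0, 0, 48, 6.7, -79.8, -16.3, 1, 0, 0, 48, 22.7, -79.8, -16.3, 1, 0, 0, 48, 38.7, -79.8, -16.3, 1, 0, 0, 48, 54.7, -79.8, -16.3, 1, 0, 0, 48, 70.7, -79.8, -16.3, 1, 0, 0, 48]
}}

```text
clock: 17.5
tcp_pos: [439.8, -1.9, 65.3]
eef_rot: [-0.021, 0.707, 0.021, 0.707]
ft_force: [0.9, -0.4, -1.0]
gripper_width: 0.585
```

Run:
```python
from pl import *
st();im=snapshot("top"); cv2.imwrite("pics/top5.png",im[:,:,::-1]);im=snapshot("scene");cv2.imwrite("pics/scene5.png",im[:,:,::-1]); crop("s",im,185,120,120,90,"e1.png")
```

```text
t 17.50 tcp [439.8  -1.9  65.3] cmd [439.8  -2.3  61. ] F [ 0.9 -0.4 -1. ] w 55.6 dang 0.03
```

View pics/e1.png

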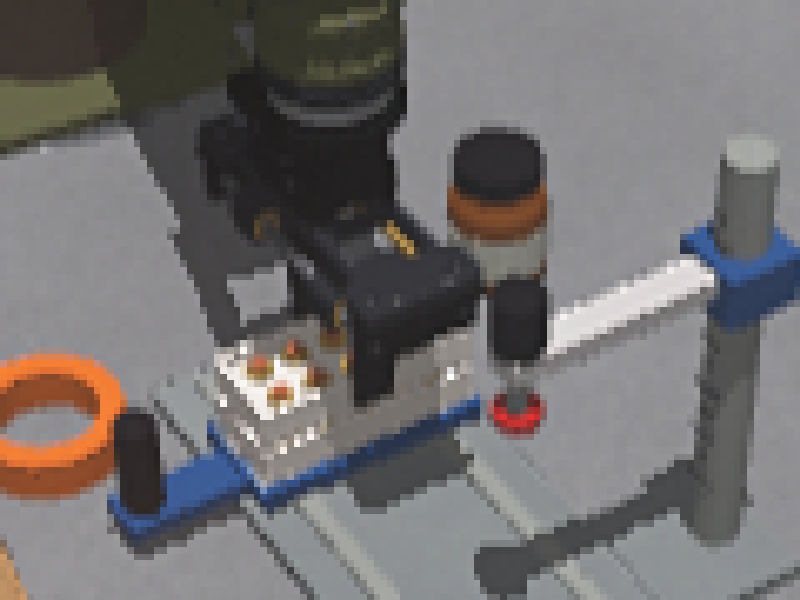

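Tray aligned above tray one (around pixel 270–470, 340–440 in the crop). Lower it.

>>> {"name": "step_arm", "arguments": {
  "series": [1.2, 0, 0, 0, 0, 0, 48, 2.5, 0, 0, 0, 0, 0, 48, 3.7, 0, 0, 0, 0, 0, 48, 4.5, 0, 0, 0, 0, 0, 48, 5, 0, 0, 0, 0, 0, 48, 5.5, 0, 0, 0, 0, 0, 48, 6, 0, 0, 0, 0, 0, 48, 6, 0, 0, 0, 0, 0, 48]
}}

```text
clock: 18.27
tcp_pos: [439.8, -2.3, 60.1]
eef_rot: [-0.021, 0.707, 0.021, 0.707]
ft_force: [0.2, -0.5, -1.3]
gripper_width: 0.586
```

>>> {"name": "step_arm", "arguments": {
  "series": [0.3, 0, 0, 0, 0, 0, 48, 0.6, 0, 0, 0, 0, 0, 48, 0.8, 0, 0, 0, 0, 0, 48, 1, 0, 0, 0, 0, 0, 48, 1, 0, 0, 0, 0, 0, 48, 1, 0, 0, 0, 0, 0, 48, 1, 0, 0, 0, 0, 0, 48, 1, 0, 0, 0, 0, 0, 48]
}}

```text
clock: 18.93
tcp_pos: [440.4, -2.3, 60.0]
eef_rot: [-0.021, 0.706, 0.021, 0.707]
ft_force: [-1.2, 0.8, 5.7]
gripper_width: 0.593
```

Contact (Fz rose by 7 N). Release and go for the third tray.

>>> {"name": "step_arm", "arguments": {
  "series": [-0.5, 0, 0, 0, 0, 0, 48, -0.5, 0, 0, 0, 0, 0, 70, -0.5, 0, 0, 0, 0, 0, 80, -0.5, 0, 0, 0, 0, 0, 80, -10, 0, 0, 0, 0, 0, 80, -35, 0, 0, 0, 0, 0, 85, -65, 0, 0, 0, 0, 0, 95, -95, 0, 0, 0, 0, 0, 95]
}}

```text
clock: 19.6
tcp_pos: [439.1, -2.2, 154.9]
eef_rot: [-0.021, 0.707, 0.021, 0.706]
ft_force: [0.7, 0.3, 1.1]
gripper_width: 0.974
```

Run:
```python
from pl import *
save(np.array([439.8,-2.3,66-6-1+95]),down(.06),95); st(); p,R,h=load()
D=down(1.683-np.pi/2); t=(624.6,296.0)
plan([((440,60,160),None,95,35),((500,260,150),D,95,35),((*t,100),D,95,38),((*t,40),D,95,30),((*t,6),D,95,20,2)],1,1)
```

```text
t 19.60 tcp [439.1  -2.2 154.9] cmd [439.8  -2.3 154. ] F [0.7 0.3 1.1] w 92.6 dang 0.08
[-3,31.1,2,0,0,0,95,-6,62.2,3.9,0,0,0,95,-4.3,94.8,15.9,-0.5,0,0,95,-2.7,127.5,27.9,-1,0,0,95,-1,160.2,39.9,-1.5,0,0,95,0.7,192.9,51.9,-2,0,0,95,2.3,225.5,63.8,-2.5,0,0,95,4,258.2,75.8,-3,0,0,95]
[12.5,5.5,32,0,0,0,95,25,10.9,63.9,0,0,0,95,37.5,16.4,95.9,0,0,0,95,50,21.8,127.9,0,0,0,95,80,21.8,127.9,0,0,0,95,110,21.8,127.9,0,0,0,95,127,21.8,127.9,0,0,0,95,144,21.8,127.9,0,0,0,95]
[0,0,0,0,0,0,95,0,0,0,0,0,0,95,0,0,0,0,0,0,95,0,0,0,0,0,0,95,0,0,0,0,0,0,95,0,0,0,0,0,0,95,0,0,0,0,0,0,95,0,0,0,0,0,0,95]
3 calls; end [624.6 296.    6. ]
```

>>> {"name": "step_arm", "arguments": {
  "series": [-3, 31.1, 2, 0, 0, 0, 95, -6, 62.2, 3.9, 0, 0, 0, 95, -4.3, 94.8, 15.9, -0.5, 0, 0, 95, -2.7, 127.5, 27.9, -1, 0, 0, 95, -1, 160.2, 39.9, -1.5, 0, 0, 95, 0.7, 192.9, 51.9, -2, 0, 0, 95, 2.3, 225.5, 63.8, -2.5, 0, 0, 95, 4, 258.2, 75.8, -3, 0, 0, 95]
}}

```text
clock: 20.27
tcp_pos: [500.3, 261.9, 150.5]
eef_rot: [-0.04, 0.706, 0.04, 0.706]
ft_force: [0.2, -0.1, 0.1]
gripper_width: 0.999
```

Run:
```python
from pl import *
im=snapshot("top");cv2.imwrite("pics/top6.png",im[:,:,::-1]); crop("s",im,165,150,150,112,"f1.png")
print(traydots(im,256,218,36,25,74)) ; print(traydots(im,170,165,42,25,20.5))
```

```text
(10, array([441.80453648,  -1.79674363]), np.float64(1.634211400217503), array([102.71225652,  38.20945982]))
(7, array([631.26363653, 286.79377804]), np.float64(1.4909905715820377), array([86.61919547, 24.298538  ]))
```

View pics/f1.png

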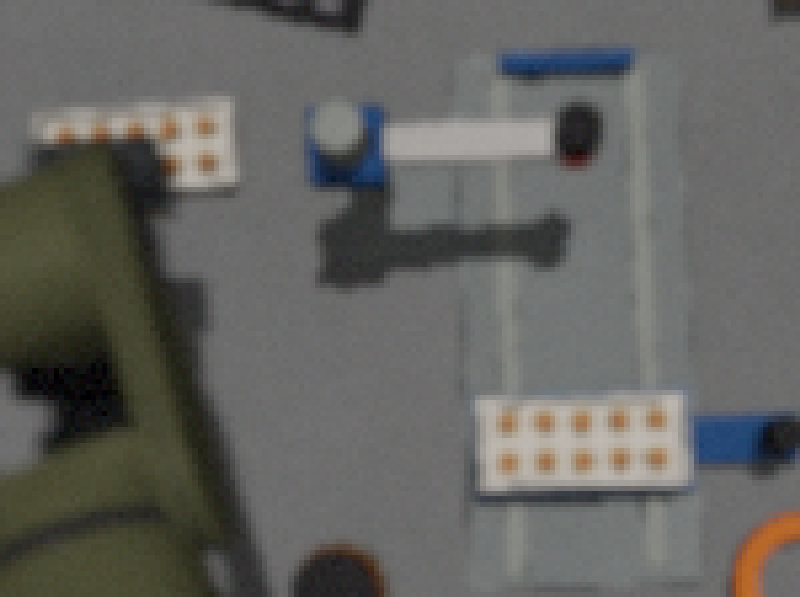

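>>> {"name": "step_arm", "arguments": {
  "series": [12.5, 5.5, 32, 0, 0, 0, 95, 25, 10.9, 63.9, 0, 0, 0, 95, 37.5, 16.4, 95.9, 0, 0, 0, 95, 50, 21.8, 127.9, 0, 0, 0, 95, 80, 21.8, 127.9, 0, 0, 0, 95, 110, 21.8, 127.9, 0, 0, 0, 95, 127, 21.8, 127.9, 0, 0, 0, 95, 144, 21.8, 127.9, 0, 0, 0, 95]
}}

```text
clock: 20.98
tcp_pos: [624.0, 295.5, 3.9]
eef_rot: [-0.04, 0.707, 0.039, 0.705]
ft_force: [1.0, 0.6, -0.1]
gripper_width: 0.999
```

>>> {"name": "step_arm", "arguments": {
  "series": [0, 0, 0, 0, 0, 0, 95, 0, 0, 0, 0, 0, 0, 95, 0, 0, 0, 0, 0, 0, 48, 0, 0, 0, 0, 0, 0, 48, 0, 0, 0, 0, 0, 0, 48, 0, 0, 0, 0, 0, 0, 48, 0, 0, 0, 0, 0, 0, 48, 0, 0, 0, 0, 0, 0, 48]
}}

```text
clock: 21.65
tcp_pos: [624.8, 296.0, 6.5]
eef_rot: [-0.04, 0.706, 0.04, 0.706]
ft_force: [-0.5, -0.2, 0.0]
gripper_width: 0.636
```

Run:
```python
from pl import *
st()
D=down(.06); t=(624.6,296.0)
b=(439.6,-2.5)
plan([((*t,9),None,48,2),((*t,150),None,48,28),((480,270,160),None,48,28),((*b,160),D,48,28,1),((*b,91),D,48,23),((*b,86),D,48,1.7,1)],1,1)
```

```text
t 21.65 tcp [624.8 296.    6.5] cmd [624.6 296.    6. ] F [-0.5 -0.2  0. ] w 60.4 dang 0.04
[-1.5,0,0,0,0,0,48,-3,0,0,0,0,0,48,-26.5,0,0,0,0,0,48,-50,0,0,0,0,0,48,-73.5,0,0,0,0,0,48,-97,0,0,0,0,0,48,-120.5,0,0,0,0,0,48,-144,0,0,0,0,0,48]
[-1.7,-1.6,-24.5,0,0,0,48,-3.3,-3.2,-48.9,0,0,0,48,-5,-4.8,-73.3,0,0,0,48,-6.7,-6.4,-97.8,0,0,0,48,-8.3,-8,-122.2,0,0,0,48,-10,-9.6,-146.6,0,0,0,48,-10,-36.2,-153.7,0.3,0,0,48,-10,-62.9,-160.8,0.6,0,0,48]
[0,-26.7,-6.8,0.3,0,0,48,0,-53.3,-13.6,0.6,0,0,48,0,-80,-20.3,0.9,0,0,48,0,-106.7,-27.1,1.2,0,0,48,0,-133.4,-33.9,1.5,0,0,48,0,-160.1,-40.7,1.8,0,0,48,0,-186.8,-47.5,2.1,0,0,48,0,-213.5,-54.3,2.4,0,0,48]
[0,0,0,0,0,0,48,23,0,0,0,0,0,48,46,0,0,0,0,0,48,69,0,0,0,0,0,48,70.7,0,0,0,0,0,48,72.3,0,0,0,0,0,48,74,0,0,0,0,0,48,74,0,0,0,0,0,48]
4 calls; end [439.6  -2.5  86. ]
```

>>> {"name": "step_arm", "arguments": {
  "series": [0, 0, 0, 0, 0, 0, 48, 0, 0, 0, 0, 0, 0, 48, 0, 0, 0, 0, 0, 0, 48, 0, 0, 0, 0, 0, 0, 48, 0, 0, 0, 0, 0, 0, 48, 0, 0, 0, 0, 0, 0, 48, 0, 0, 0, 0, 0, 0, 48, 0, 0, 0, 0, 0, 0, 48]
}}

```text
clock: 22.32
tcp_pos: [624.5, 295.9, 6.2]
eef_rot: [-0.04, 0.706, 0.04, 0.706]
ft_force: [-4.1, -1.3, 5.9]
gripper_width: 0.586
```

>>> {"name": "step_arm", "arguments": {
  "series": [-1.5, 0, 0, 0, 0, 0, 48, -3, 0, 0, 0, 0, 0, 48, -26.5, 0, 0, 0, 0, 0, 48, -50, 0, 0, 0, 0, 0, 48, -73.5, 0, 0, 0, 0, 0, 48, -97, 0, 0, 0, 0, 0, 48, -120.5, 0, 0, 0, 0, 0, 48, -144, 0, 0, 0, 0, 0, 48]
}}

```text
clock: 22.98
tcp_pos: [624.5, 295.8, 150.2]
eef_rot: [-0.04, 0.706, 0.04, 0.706]
ft_force: [0.2, -0.2, -1.0]
gripper_width: 0.587
```

>>> {"name": "step_arm", "arguments": {
  "series": [-1.7, -1.6, -24.5, 0, 0, 0, 48, -3.3, -3.2, -48.9, 0, 0, 0, 48, -5, -4.8, -73.3, 0, 0, 0, 48, -6.7, -6.4, -97.8, 0, 0, 0, 48, -8.3, -8, -122.2, 0, 0, 0, 48, -10, -9.6, -146.6, 0, 0, 0, 48, -10, -36.2, -153.7, 0.3, 0, 0, 48, -10, -62.9, -160.8, 0.6, 0, 0, 48]
}}

```text
clock: 23.65
tcp_pos: [470.6, 215.5, 159.4]
eef_rot: [-0.037, 0.706, 0.037, 0.706]
ft_force: [0.0, -0.7, -1.5]
gripper_width: 0.589
```

>>> {"name": "step_arm", "arguments": {
  "series": [0, -26.7, -6.8, 0.3, 0, 0, 48, 0, -53.3, -13.6, 0.6, 0, 0, 48, 0, -80, -20.3, 0.9, 0, 0, 48, 0, -106.7, -27.1, 1.2, 0, 0, 48, 0, -133.4, -33.9, 1.5, 0, 0, 48, 0, -160.1, -40.7, 1.8, 0, 0, 48, 0, -186.8, -47.5, 2.1, 0, 0, 48, 0, -213.5, -54.3, 2.4, 0, 0, 48]
}}

```text
clock: 24.32
tcp_pos: [439.2, -3.8, 159.5]
eef_rot: [-0.021, 0.707, 0.021, 0.707]
ft_force: [0.0, -0.5, -2.5]
gripper_width: 0.589
```

>>> {"name": "step_arm", "arguments": {
  "series": [0, 0, 0, 0, 0, 0, 48, 23, 0, 0, 0, 0, 0, 48, 46, 0, 0, 0, 0, 0, 48, 69, 0, 0, 0, 0, 0, 48, 70.7, 0, 0, 0, 0, 0, 48, 72.3, 0, 0, 0, 0, 0, 48, 74, 0, 0, 0, 0, 0, 48, 74, 0, 0, 0, 0, 0, 48]
}}

```text
clock: 24.98
tcp_pos: [440.5, -2.3, 87.1]
eef_rot: [-0.021, 0.706, 0.021, 0.707]
ft_force: [-0.1, -0.2, -1.2]
gripper_width: 0.586
```

Run:
```python
from pl import *
st();im=snapshot("top"); cv2.imwrite("pics/top7.png",im[:,:,::-1]);im=snapshot("scene");cv2.imwrite("pics/scene7.png",im[:,:,::-1]); crop("s",im,185,120,120,90,"g1.png")
```

```text
t 24.98 tcp [440.5  -2.3  87.1] cmd [439.6  -2.5  86. ] F [-0.1 -0.2 -1.2] w 55.7 dang 0.12
```

View pics/g1.png

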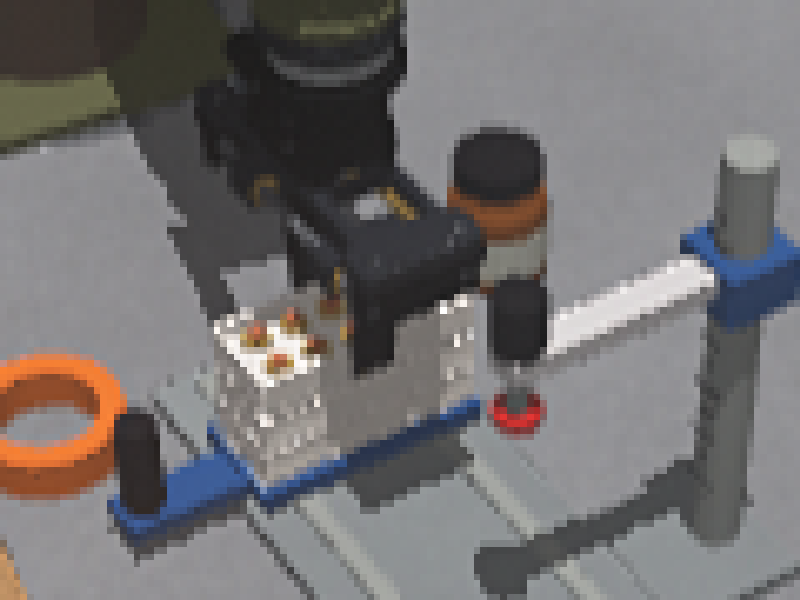

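Third tray lined up just above the pile. Lower to contact.

>>> {"name": "step_arm", "arguments": {
  "series": [0.5, 0, 0, 0, 0, 0, 48, 1, 0, 0, 0, 0, 0, 48, 1.5, 0, 0, 0, 0, 0, 48, 2, 0, 0, 0, 0, 0, 48, 2.3, 0, 0, 0, 0, 0, 48, 2.5, 0, 0, 0, 0, 0, 48, 2.5, 0, 0, 0, 0, 0, 48, 2.5, 0, 0, 0, 0, 0, 48]
}}

```text
clock: 25.75
tcp_pos: [439.9, -2.5, 84.2]
eef_rot: [-0.021, 0.707, 0.021, 0.707]
ft_force: [-2.0, 0.2, 5.8]
gripper_width: 0.588
```

>>> {"name": "step_arm", "arguments": {
  "series": [-0.5, 0, 0, 0, 0, 0, 48, -0.5, 0, 0, 0, 0, 0, 70, -0.5, 0, 0, 0, 0, 0, 80, -0.5, 0, 0, 0, 0, 0, 80, -10, 0, 0, 0, 0, 0, 80, -35, 0, 0, 0, 0, 0, 70, -65, 0, 0, 0, 0, 0, 60, -85, 0, 0, 0, 0, 0, 60]
}}

```text
clock: 26.42
tcp_pos: [440.3, -2.6, 171.4]
eef_rot: [-0.021, 0.706, 0.021, 0.708]
ft_force: [0.8, 0.4, 1.1]
gripper_width: 0.684
```

Run:
```python
from pl import *
save(np.array([439.6,-2.5,86-2.5+85]),down(.06),60); st(); p,R,h=load()
plan([((447,-100,180),None,60,35),((447,-127,150),None,60,35),((447,-127,52),None,60,30,1)],1,1)
```

```text
t 26.42 tcp [440.3  -2.6 171.4] cmd [439.6  -2.5 168.5] F [0.8 0.4 1.1] w 65.0 dang 0.15
[-3.8,-32.6,0.5,0,0,0,60,-7.7,-65.2,1,0,0,0,60,-11.5,-97.8,1.5,0,0,0,60,3.5,-111.2,0.7,0,0,0,60,18.5,-124.7,-0.1,0,0,0,60,43,-124.7,-0.1,0,0,0,60,67.5,-124.7,-0.1,0,0,0,60,92,-124.7,-0.1,0,0,0,60]
[24.5,0,0,0,0,0,60,24.5,0,0,0,0,0,60,24.5,0,0,0,0,0,60,24.5,0,0,0,0,0,60,24.5,0,0,0,0,0,60,24.5,0,0,0,0,0,60,24.5,0,0,0,0,0,60,24.5,0,0,0,0,0,60]
2 calls; end [ 447. -127.   52.]
```

>>> {"name": "step_arm", "arguments": {
  "series": [-3.8, -32.6, 0.5, 0, 0, 0, 60, -7.7, -65.2, 1, 0, 0, 0, 60, -11.5, -97.8, 1.5, 0, 0, 0, 60, 3.5, -111.2, 0.7, 0, 0, 0, 60, 18.5, -124.7, 0, 0, 0, 0, 60, 43, -124.7, 0, 0, 0, 0, 60, 67.5, -124.7, 0, 0, 0, 0, 60, 92, -124.7, 0, 0, 0, 0, 60]
}}

```text
clock: 27.08
tcp_pos: [447.5, -127.6, 76.4]
eef_rot: [-0.021, 0.706, 0.021, 0.707]
ft_force: [0.3, -0.3, 0.1]
gripper_width: 0.633
```

>>> {"name": "step_arm", "arguments": {
  "series": [24.5, 0, 0, 0, 0, 0, 60, 24.5, 0, 0, 0, 0, 0, 60, 24.5, 0, 0, 0, 0, 0, 18, 24.5, 0, 0, 0, 0, 0, 18, 24.5, 0, 0, 0, 0, 0, 18, 24.5, 0, 0, 0, 0, 0, 18, 24.5, 0, 0, 0, 0, 0, 18, 24.5, 0, 0, 0, 0, 0, 18]
}}

```text
clock: 27.75
tcp_pos: [447.7, -127.2, 53.0]
eef_rot: [-0.021, 0.706, 0.021, 0.707]
ft_force: [0.4, 0.9, 1.1]
gripper_width: 0.268
```

Run:
```python
from pl import *
st();im=snapshot("top"); cv2.imwrite("pics/top8.png",im[:,:,::-1]); crop("s",im,235,150,150,112,"i1.png");print(traydots(im,256,215,36,25,98))
im=snapshot("scene");cv2.imwrite("pics/scene8.png",im[:,:,::-1]); crop("s",im,185,120,120,90,"i2.png")
```

```text
t 27.75 tcp [ 447.7 -127.2   53. ] cmd [ 447. -127.   52.] F [0.4 0.9 1.1] w 25.5 dang 0.10
(10, array([441.22415979,  -2.1319762 ]), np.float64(1.6302509120281434), array([103.03341479,  38.15555525]))
```

View pics/i1.png

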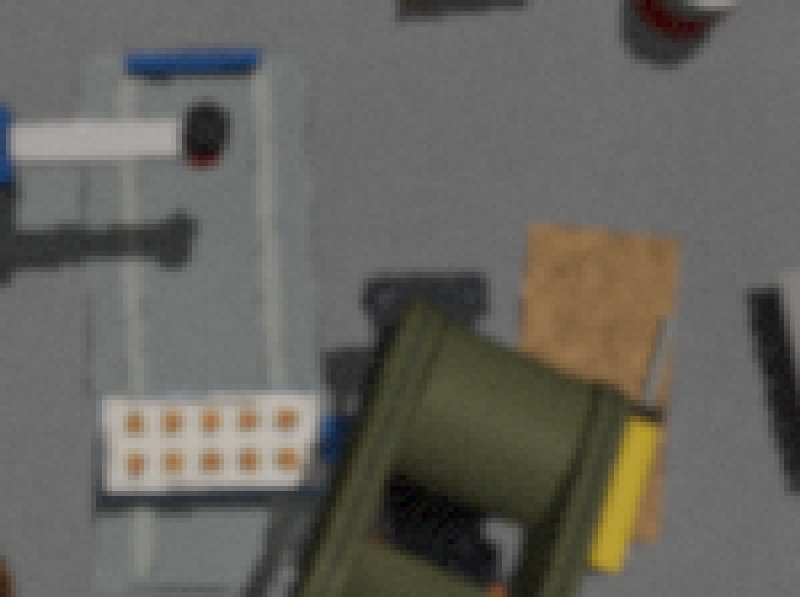

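View pics/i2.png

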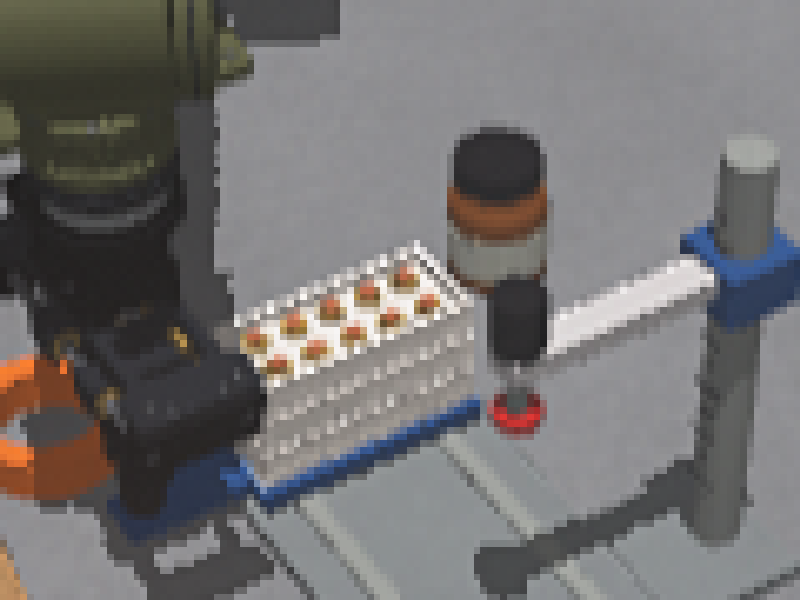

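>>> {"name": "step_arm", "arguments": {
  "series": [0, 0, 0, 0, 0, 0, 18, 0, 0, 2, 0, 0, 0, 18, 0, 0, 6, 0, 0, 0, 18, 0, 0, 12, 0, 0, 0, 18, 0, 0, 20, 0, 0, 0, 18, 0, 0, 29, 0, 0, 0, 18, 0, 0, 38, 0, 0, 0, 18, 0, 0, 47, 0, 0, 0, 18]
}}

```text
clock: 28.52
tcp_pos: [494.5, -123.9, 52.8]
eef_rot: [-0.021, 0.707, 0.021, 0.707]
ft_force: [-3.2, 1.4, 8.0]
gripper_width: 0.249
```

>>> {"name": "step_arm", "arguments": {
  "series": [0, 0, 9, 0, 0, 0, 18, 0, 0, 18, 0, 0, 0, 18, 0, 0, 27, 0, 0, 0, 18, 0, 0, 36, 0, 0, 0, 18, 0, 0, 45, 0, 0, 0, 18, 0, 0, 54, 0, 0, 0, 18, 0, 0, 63, 0, 0, 0, 18, 0, 0, 72, 0, 0, 0, 18]
}}

```text
clock: 29.18
tcp_pos: [566.3, -119.0, 52.8]
eef_rot: [-0.021, 0.707, 0.022, 0.707]
ft_force: [-3.1, 3.9, 7.8]
gripper_width: 0.249
```

>>> {"name": "step_arm", "arguments": {
  "series": [0, 0, 9, 0, 0, 0, 18, 0, 0, 17, 0, 0, 0, 18, 0, 0, 24, 0, 0, 0, 18, 0, 0, 30, 0, 0, 0, 18, 0, 0, 35, 0, 0, 0, 18, 0, 0, 39, 0, 0, 0, 18, 0, 0, 42, 0, 0, 0, 18, 0, 0, 44, 0, 0, 0, 18]
}}

```text
clock: 29.85
tcp_pos: [610.3, -116.0, 52.8]
eef_rot: [-0.02, 0.707, 0.022, 0.707]
ft_force: [-2.1, 4.6, 6.2]
gripper_width: 0.247
```

>>> {"name": "step_arm", "arguments": {
  "series": [0, 0, 1, 0, 0, 0, 18, 0, 0, 2, 0, 0, 0, 18, 0, 0, 3, 0, 0, 0, 18, 0, 0, 4, 0, 0, 0, 18, 0, 0, 5, 0, 0, 0, 18, 0, 0, 6, 0, 0, 0, 18, 0, 0, 6, 0, 0, 0, 18, 0, 0, 6, 0, 0, 0, 18]
}}

```text
clock: 30.52
tcp_pos: [616.2, -115.6, 52.8]
eef_rot: [-0.02, 0.707, 0.022, 0.707]
ft_force: [-2.0, 4.5, 6.2]
gripper_width: 0.247
```

>>> {"name": "step_arm", "arguments": {
  "series": [0, 0, 0.5, 0, 0, 0, 18, 0, 0, 1, 0, 0, 0, 18, 0, 0, 1.5, 0, 0, 0, 18, 0, 0, 2, 0, 0, 0, 18, 0, 0, 2.5, 0, 0, 0, 18, 0, 0, 3, 0, 0, 0, 18, 0, 0, 3, 0, 0, 0, 18, 0, 0, 3, 0, 0, 0, 18]
}}

```text
clock: 31.18
tcp_pos: [616.4, -115.5, 52.7]
eef_rot: [-0.02, 0.709, 0.022, 0.704]
ft_force: [-11.5, 4.5, 12.6]
gripper_width: 0.248
```

>>> {"name": "step_arm", "arguments": {
  "series": [0, 0, -1.5, 0, 0, 0, 18, 0, 0, -2, 0, 0, 0, 18, 0, 0, -2, 0, 0, 0, 30, 0, 0, -2, 0, 0, 0, 45, 0, 0, -2, 0, 0, 0, 60, 0, 0, -2, 0, 0, 0, 60, -20, 0, -2, 0, 0, 0, 60, -50, 0, -2, 0, 0, 0, 60]
}}

```text
clock: 31.85
tcp_pos: [613.6, -116.1, 97.8]
eef_rot: [-0.02, 0.71, 0.022, 0.704]
ft_force: [0.9, -0.5, -0.3]
gripper_width: 0.601
```

Run:
```python
from pl import *
R=down(.06);p=np.array([447,-127,52])+R.apply([0,0,47+72+44+6+3]) +R.apply([-50,0,-2]); save(p,R,60); s=st()
im=snapshot("scene");cv2.imwrite("pics/scene9.png",im[:,:,::-1]); crop("s",im,205,120,120,90,"j1.png")
D=down(.056)
plan([((p[0],p[1],270),None,60,35),((609,8,285),D,60,35,1),((609,8,229),D,60,20,1)],0,1,False)
```

```text
t 31.85 tcp [ 613.6 -116.1   97.8] cmd [ 616.7 -116.8  102. ] F [ 0.9 -0.5 -0.3] w 57.1 dang 0.51
[-34,0,0,0,0,0,60,-67,0,0,0,0,0,60,-101,0,0,0,0,0,60,-134,0,0,0,0,0,60,-168,0,0,0,0,0,60,-172,31,0,0.1,0,0,60,-176,63,0,0.1,0,0,60,-179,94,0,0.2,0,0,60]
[-4,31,0,0,0,0,60,-4,31,0,0,0,0,60,15,31,0,0,0,0,60,33,31,0,0,0,0,60,52,31,0,0,0,0,60,52,31,0,0,0,0,60,52,31,0,0,0,0,60,52,31,0,0,0,0,60]
2 calls; end [609.3   8.  229. ]
```

View pics/j1.png

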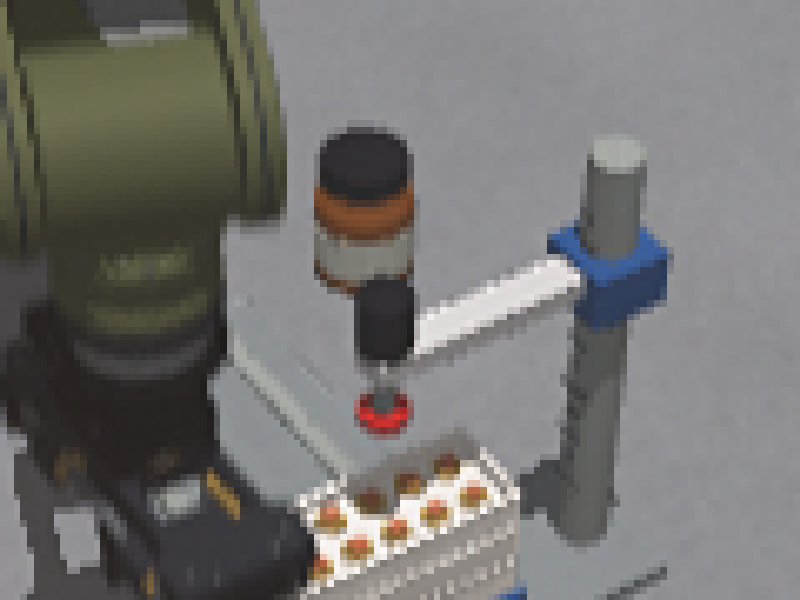

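>>> {"name": "step_arm", "arguments": {
  "series": [-34, 0, 0, 0, 0, 0, 60, -67, 0, 0, 0, 0, 0, 60, -101, 0, 0, 0, 0, 0, 60, -134, 0, 0, 0, 0, 0, 60, -168, 0, 0, 0, 0, 0, 60, -172, 31, 0, 0.1, 0, 0, 60, -176, 63, 0, 0.1, 0, 0, 60, -179, 94, 0, 0.2, 0, 0, 60]
}}

```text
clock: 32.57
tcp_pos: [611.6, -22.5, 282.3]
eef_rot: [-0.019, 0.706, 0.019, 0.708]
ft_force: [0.1, 0.3, -0.5]
gripper_width: 0.631
```

>>> {"name": "step_arm", "arguments": {
  "series": [-4, 31, 0, 0, 0, 0, 60, -4, 31, 0, 0, 0, 0, 60, -4, 31, 0, 0, 0, 0, 60, -4, 31, 0, 0, 0, 0, 60, 0, 31, 0, 0, 0, 0, 60, 10, 31, 0, 0, 0, 0, 60, 20, 31, 0, 0, 0, 0, 60, 20, 31, 0, 0, 0, 0, 60]
}}

```text
clock: 33.23
tcp_pos: [607.8, 7.3, 256.8]
eef_rot: [-0.019, 0.709, 0.02, 0.705]
ft_force: [0.2, -0.4, -0.9]
gripper_width: 0.631
```

Run:
```python
from pl import *
p,R,h=load(); p=p+R.apply([-179+20,94+31,0]); save(p,R,60); s=st()
im=snapshot("scene");cv2.imwrite("pics/scene10.png",im[:,:,::-1]); crop("s",im,205,100,120,90,"k1.png")
im=snapshot("top");cv2.imwrite("pics/top10.png",im[:,:,::-1]); crop("s",im,235,140,100,75,"k2.png")
```

```text
t 33.23 tcp [607.8   7.3 256.8] cmd [609.2   8.  261. ] F [ 0.2 -0.4 -0.9] w 60.0 dang 0.44
```

View pics/k1.png

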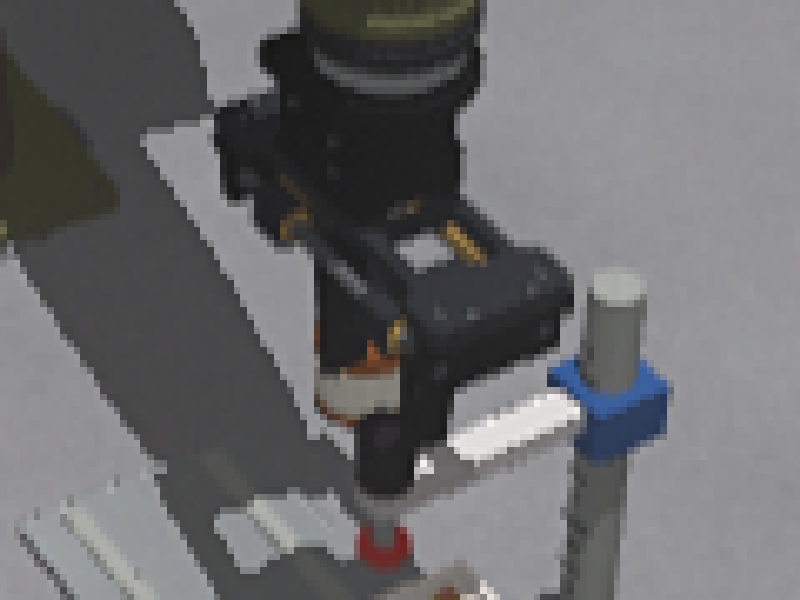

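View pics/k2.png

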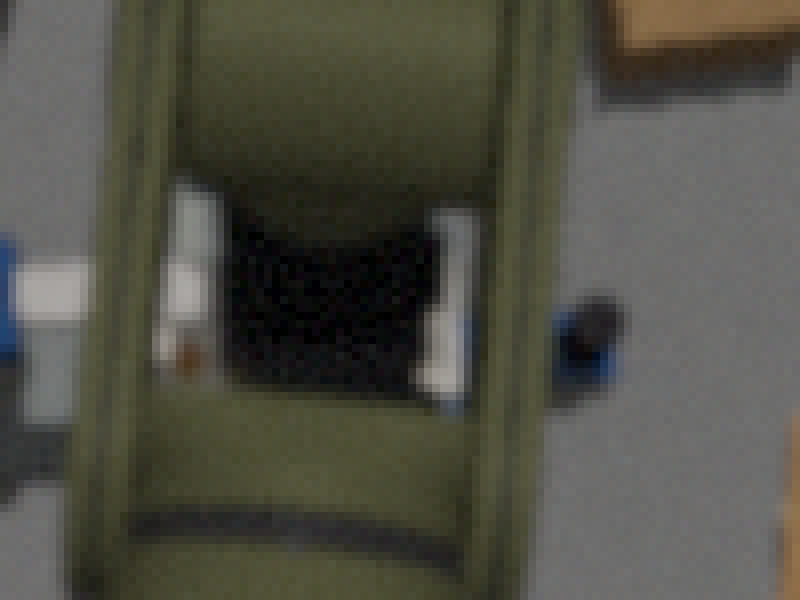

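>>> {"name": "step_arm", "arguments": {
  "series": [10, 0, 0, 0, 0, 0, 60, 20, 0, 0, 0, 0, 0, 60, 30, 0, 0, 0, 0, 0, 60, 38, 0, 0, 0, 0, 0, 60, 44, 0, 0, 0, 0, 0, 60, 44, 0, 0, 0, 0, 0, 60, 44, 0, 0, 0, 0, 0, 60, 44, 0, 0, 0, 0, 0, 60]
}}

```text
clock: 34.0
tcp_pos: [609.6, 8.0, 217.4]
eef_rot: [-0.02, 0.707, 0.02, 0.707]
ft_force: [-0.4, -0.2, 0.8]
gripper_width: 0.631
```

>>> {"name": "step_arm", "arguments": {
  "series": [0, 0, 0, 0, 0, 0, 22, 0, 0, 0, 0, 0, 0, 22, 0, 0, 0, 0, 0, 0, 22, 0, 0, 0, 0, 0, 0, 22, 0, 0, 0, 0, 0, 0, 22, 0, 0, 0, 0, 0, 0, 22, 0, 0, 0, 0, 0, 0, 22, 0, 0, 0, 0, 0, 0, 22]
}}

```text
clock: 34.67
tcp_pos: [607.8, 7.9, 216.9]
eef_rot: [-0.02, 0.708, 0.02, 0.705]
ft_force: [-5.4, 0.2, 2.5]
gripper_width: 0.286
```

>>> {"name": "step_arm", "arguments": {
  "series": [2, 0, -1.5, 0, 0, 0, 22, 6, 0, -1.5, 0, 0, 0, 22, 12, 0, -1.5, 0, 0, 0, 22, 18, 0, -1.5, 0, 0, 0, 22, 25, 0, -1.5, 0, 0, 0, 22, 32, 0, -1.5, 0, 0, 0, 22, 38, 0, -1.5, 0, 0, 0, 22, 44, 0, -1.5, 0, 0, 0, 22]
}}

```text
clock: 35.33
tcp_pos: [607.8, 7.9, 172.0]
eef_rot: [-0.02, 0.707, 0.02, 0.707]
ft_force: [-1.8, -1.0, 3.7]
gripper_width: 0.287
```

>>> {"name": "step_arm", "arguments": {
  "series": [5, 0, 0, 0, 0, 0, 22, 9, 0, 0, 0, 0, 0, 22, 12, 0, 0, 0, 0, 0, 22, 14, 0, 0, 0, 0, 0, 22, 14, 0, 0, 0, 0, 0, 22, 14, 0, 0, 0, 0, 0, 22, 14, 0, 0, 0, 0, 0, 22, 14, 0, 0, 0, 0, 0, 22]
}}

```text
clock: 36.0
tcp_pos: [607.8, 7.9, 158.2]
eef_rot: [-0.02, 0.707, 0.02, 0.707]
ft_force: [2.0, -0.5, -2.9]
gripper_width: 0.289
```

Run:
```python
from pl import *
p,R,h=load(); save(p+R.apply([44+58,0,-1.5]),R,22); st()
im=snapshot("scene");cv2.imwrite("pics/scene11.png",im[:,:,::-1]); crop("s",im,225,120,100,75,"l1.png")
```

```text
t 36.00 tcp [607.8   7.9 158.2] cmd [607.7   7.9 159. ] F [ 2.  -0.5 -2.9] w 27.5 dang 0.21
```

View pics/l1.png

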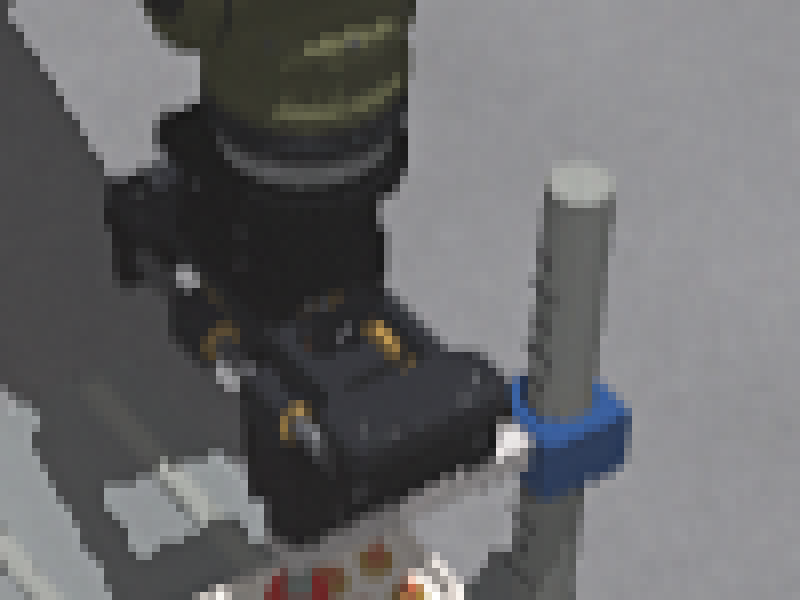

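>>> {"name": "step_arm", "arguments": {
  "series": [1, 0, 0, 0, 0, 0, 22, 2, 0, 0, 0, 0, 0, 22, 3, 0, 0, 0, 0, 0, 22, 3, 0, 0, 0, 0, 0, 22, 3, 0, 0, 0, 0, 0, 22, 3, 0, 0, 0, 0, 0, 22, 3, 0, 0, 0, 0, 0, 22, 3, 0, 0, 0, 0, 0, 22]
}}

```text
clock: 36.72
tcp_pos: [607.9, 7.9, 156.1]
eef_rot: [-0.02, 0.707, 0.02, 0.707]
ft_force: [-2.5, 0.1, 3.2]
gripper_width: 0.291
```

>>> {"name": "step_arm", "arguments": {
  "series": [1, 0, 0, 0, 0, 0, 22, 2, 0, 0, 0, 0, 0, 22, 3, 0, 0, 0, 0, 0, 22, 3, 0, 0, 0, 0, 0, 22, 3, 0, 0, 0, 0, 0, 22, 3, 0, 0, 0, 0, 0, 22, 3, 0, 0, 0, 0, 0, 22, 3, 0, 0, 0, 0, 0, 22]
}}

```text
clock: 37.38
tcp_pos: [607.8, 7.9, 152.9]
eef_rot: [-0.02, 0.707, 0.02, 0.707]
ft_force: [-2.9, -0.4, 3.6]
gripper_width: 0.29
```

>>> {"name": "step_arm", "arguments": {
  "series": [1, 0, 0, 0, 0, 0, 22, 2, 0, 0, 0, 0, 0, 22, 3, 0, 0, 0, 0, 0, 22, 3, 0, 0, 0, 0, 0, 22, 3, 0, 0, 0, 0, 0, 22, 3, 0, 0, 0, 0, 0, 22, 3, 0, 0, 0, 0, 0, 22, 3, 0, 0, 0, 0, 0, 22]
}}

```text
clock: 38.05
tcp_pos: [607.8, 7.9, 150.0]
eef_rot: [-0.02, 0.707, 0.02, 0.707]
ft_force: [-1.7, 0.4, 4.3]
gripper_width: 0.288
```

>>> {"name": "step_arm", "arguments": {
  "series": [0, 0, 0, 0, 0, 0, 40, 0, 0, 0, 0, 0, 0, 60, 0, 0, 0, 0, 0, 0, 60, 0, 0, 0, 0, 0, 0, 60, -20, 0, 0, 0, 0, 0, 60, -50, 0, 0, 0, 0, 0, 60, -85, 0, 0, 0, 0, 0, 60, -120, 0, 0, 0, 0, 0, 60]
}}

```text
clock: 38.72
tcp_pos: [607.4, 8.0, 270.1]
eef_rot: [-0.02, 0.707, 0.02, 0.706]
ft_force: [1.0, -0.6, -0.2]
gripper_width: 0.63
```

Run:
```python
from pl import *
p,R,h=load(); save(p+R.apply([9-120,0,0]),R,60); st()
p,R,h=load(); plan([((500,-200,280),down(-.2),60,38)],0,1)
```

```text
t 38.72 tcp [607.4   8.  270.1] cmd [607.7   7.9 270. ] F [ 1.  -0.6 -0.2] w 59.9 dang 0.23
[-1,-29,-17,2.1,0,0,60,-3,-57,-34,4.3,0,0,60,-4,-86,-51,6.4,0,0,60,-6,-115,-69,8.5,0,0,60,-7,-144,-86,10.6,0,0,60,-9,-172,-103,12.8,0,0,60,-10,-201,-120,14.9,0,0,60,-10,-201,-120,14.9,0,0,60]
1 calls; end [ 500. -200.  280.]
```

>>> {"name": "step_arm", "arguments": {
  "series": [-1, -29, -17, 2.1, 0, 0, 60, -3, -57, -34, 4.3, 0, 0, 60, -4, -86, -51, 6.4, 0, 0, 60, -6, -115, -69, 8.5, 0, 0, 60, -7, -144, -86, 10.6, 0, 0, 60, -9, -172, -103, 12.8, 0, 0, 60, -10, -201, -120, 14.9, 0, 0, 60, -10, -201, -120, 14.9, 0, 0, 60]
}}

```text
clock: 39.38
tcp_pos: [497.5, -203.6, 280.1]
eef_rot: [0.073, 0.703, -0.075, 0.703]
ft_force: [0.6, -0.2, -0.2]
gripper_width: 0.631
```

Run:
```python
from pl import *
im=snapshot("top");cv2.imwrite("pics/top12.png",im[:,:,::-1]);
im2=snapshot("scene");cv2.imwrite("pics/scene12.png",im2[:,:,::-1]); crop("s",im2,215,140,80,60,"m1.png"); crop("s",im,230,140,150,112,"m2.png")
m={"top":softdark(im,80,50)}
m["scene"]=(im2.max(2)<75).astype(float)
h0=(607.8,9.1,178)
for n in C: print(proj(n,[h0]))
```

```text
[[261.85988274 178.98223741]]
[[272.48810174 177.00744085]]
```

View pics/m1.png

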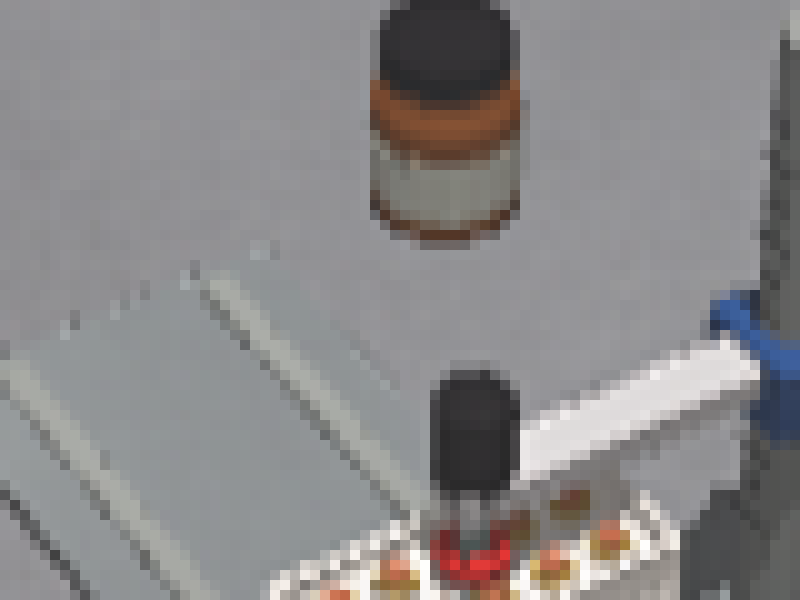

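View pics/m2.png

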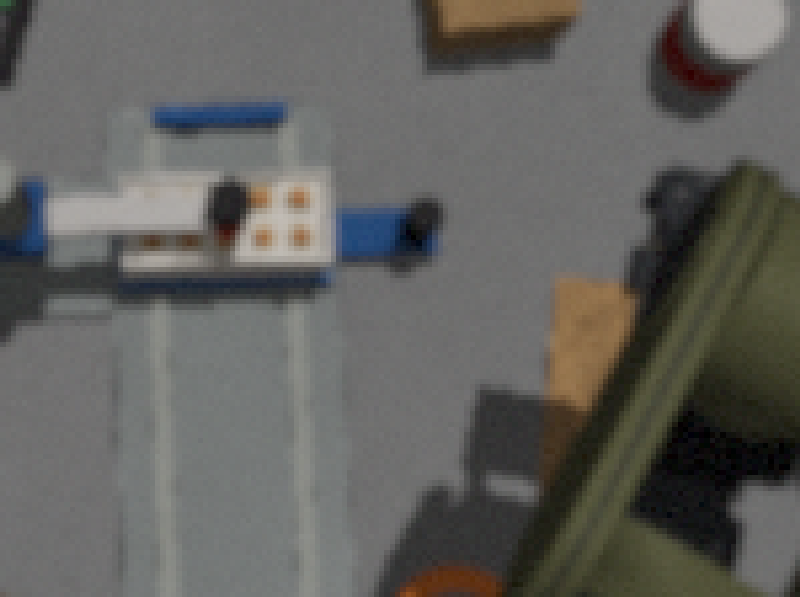

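Run:
```python
from h import *
for n,y0,h in [("scene0",155,36),("scene12",170,36)]:
    im=cv2.imread(f"pics/{n}.png")[:,:,::-1].astype(float)
    # column-averaged profile through the knob centre col 262
    c=im[y0:y0+h,259:266]; mx=c.max(2).mean(1); red=(c[:,:,0]-c[:,:,1]).mean(1)
    print(n); print([(y0+i,int(a),int(b)) for i,(a,b) in enumerate(zip(mx,red))])
im2=cv2.imread("pics/scene12.png")[:,:,::-1]; im=cv2.imread("pics/top12.png")[:,:,::-1]
m={"top":softdark(im,80,50),"scene":(im2.max(2)<75).astype(float)}
for xy in [None,(607.8,8.5)]:
  if xy is None:
    print(jfit(m,{"top":(266,170,14,13),"scene":(254,172,16,18)},(608,9,178),lambda p:[cyl(p[0],p[1],p[2]-35,p[2],14)],(4,4,6)))
for n,w,z in [("scene0",(254,158,16,20),244),("scene12",(254,172,16,18.0),178)]:
    im2=cv2.imread(f"pics/{n}.png")[:,:,::-1]; mm={"scene":(im2.max(2)<75).astype(float)}
    print(n,jfit(mm,{"scene":tuple(int(v) for v in w)},(8,z),lambda p:[cyl(607.8,p[0],p[1]-35,p[1],14)],(4,6)))
```

```text
scene0
[(155, 100, 21), (156, 113, 8), (157, 125, 0), (158, 124, 0), (159, 125, 0), (160, 118, 1), (161, 87, 4), (162, 53, 1), (163, 52, 1), (164, 53, 1), (165, 53, 1), (166, 50, 1), (167, 46, 0), (168, 46, 0), (169, 46, 0), (170, 45, 0), (171, 45, 1), (172, 44, 0), (173, 47, 0), (174, 83, 1), (175, 119, 2), (176, 123, 2), (177, 124, 1), (178, 107, 4), (179, 92, 22), (180, 88, 24), (181, 130, 70), (182, 194, 139), (183, 167, 114), (184, 124, 47), (185, 140, 13), (186, 149, -3), (187, 146, -2), (188, 145, -2), (189, 145, -3), (190, 145, -3)]
scene12
[(170, 149, 0), (171, 149, 0), (172, 150, 0), (173, 150, 0), (174, 150, 0), (175, 152, 0), (176, 142, 0), (177, 96, 0), (178, 56, 1), (179, 52, 1), (180, 53, 2), (181, 53, 1), (182, 50, 1), (183, 46, 1), (184, 46, 1), (185, 46, 1), (186, 46, 1), (187, 45, 1), (188, 45, 0), (189, 78, 1), (190, 114, 2), (191, 116, 4), (192, 109, 15), (193, 97, 28), (194, 101, 37), (195, 159, 100), (196, 193, 141), (197, 143, 88), (198, 129, 47), (199, 158, 31), (200, 181, 24), (201, 208, 24), (202, 214, 15), (203, 187, 10), (204, 166, 5), (205, 150, 6)]
(array([605.05462604,  11.03164683, 169.07059902]), np.float64(35.14705882352941))
scene0 (array([  9.0567456 , 244.64901618]), np.float64(15.8078431372549))
scene12 (array([  9.76593807, 171.38556966]), np.float64(11.988235294117647))
```

Run:
```python
from h import *
im=cv2.imread("pics/scene12.png")[:,:,::-1]; crop("s",im,60,130,180,130,"n1.png")
im=cv2.imread("pics/top12.png")[:,:,::-1]; crop("s",im,300,170,150,112,"n2.png")
```

```text
(no output)
```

View pics/n1.png

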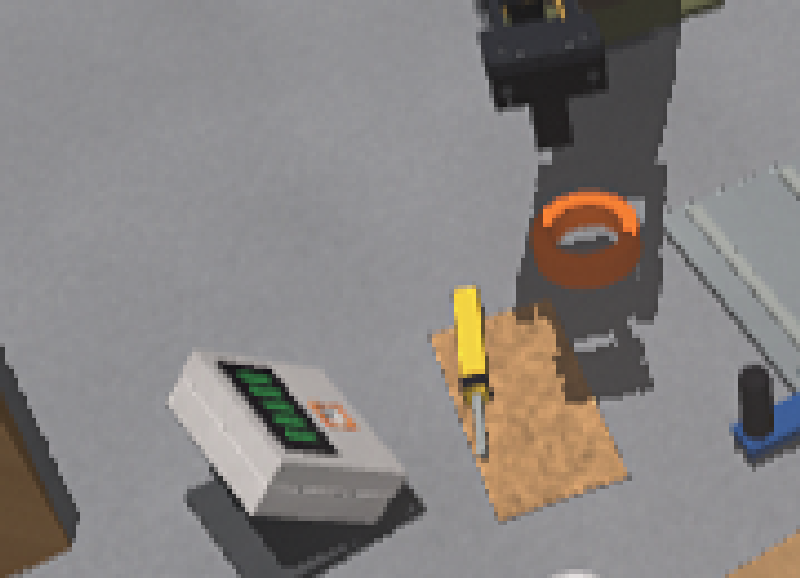

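View pics/n2.png

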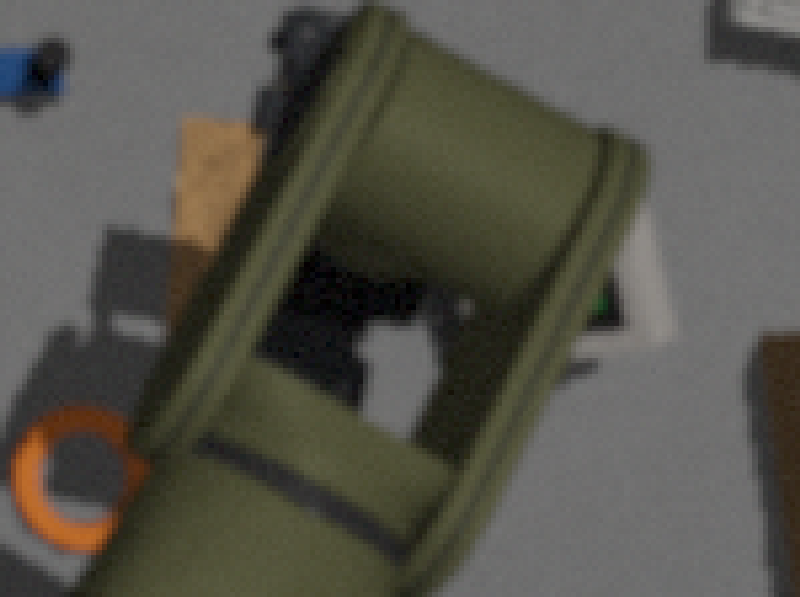

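Run:
```python
from pl import *
plan([((430,40,280),down(0.1),60,38)],0,1)
```

```text
[0,32,-17,-2.5,0,0,60,0,63,-33,-4.9,0,0,60,0,95,-50,-7.4,0,0,60,0,126,-66,-9.8,0,0,60,0,158,-83,-12.3,0,0,60,0,190,-100,-14.7,0,0,60,0,221,-116,-17.2,0,0,60,0,221,-116,-17.2,0,0,60]
1 calls; end [430.2  39.7 280. ]
```

>>> {"name": "step_arm", "arguments": {
  "series": [0, 32, -17, -2.5, 0, 0, 60, 0, 63, -33, -4.9, 0, 0, 60, 0, 95, -50, -7.4, 0, 0, 60, 0, 126, -66, -9.8, 0, 0, 60, 0, 158, -83, -12.3, 0, 0, 60, 0, 190, -100, -14.7, 0, 0, 60, 0, 221, -116, -17.2, 0, 0, 60, 0, 221, -116, -17.2, 0, 0, 60]
}}

```text
clock: 40.15
tcp_pos: [429.1, 46.0, 280.1]
eef_rot: [-0.037, 0.706, 0.039, 0.706]
ft_force: [1.0, -1.0, 0.1]
gripper_width: 0.633
```

Run:
```python
from pl import *
im=snapshot("top");cv2.imwrite("pics/top13.png",im[:,:,::-1]);
im2=snapshot("scene");cv2.imwrite("pics/scene13.png",im2[:,:,::-1])
crop("s",im,325,170,110,82,"p1.png"); crop("s",im2,90,180,100,75,"p2.png")
```

```text
(no output)
```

View pics/p1.png

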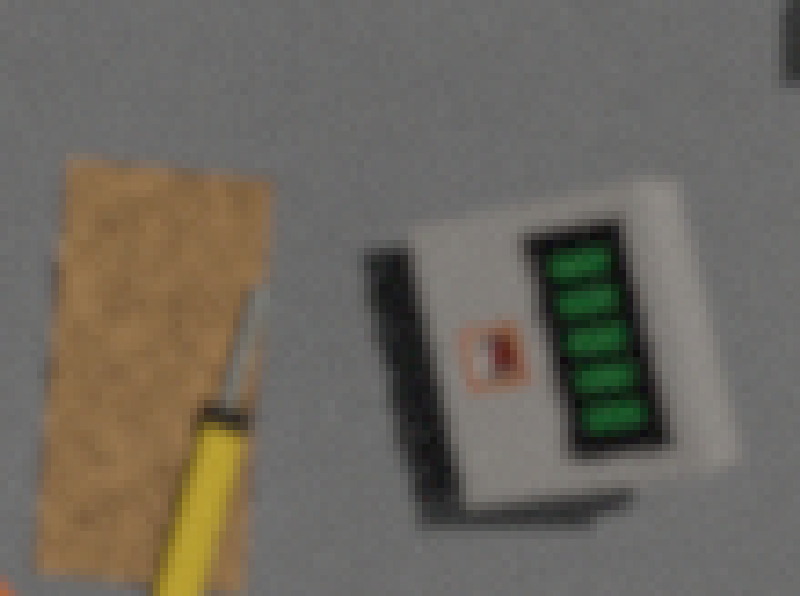

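View pics/p2.png

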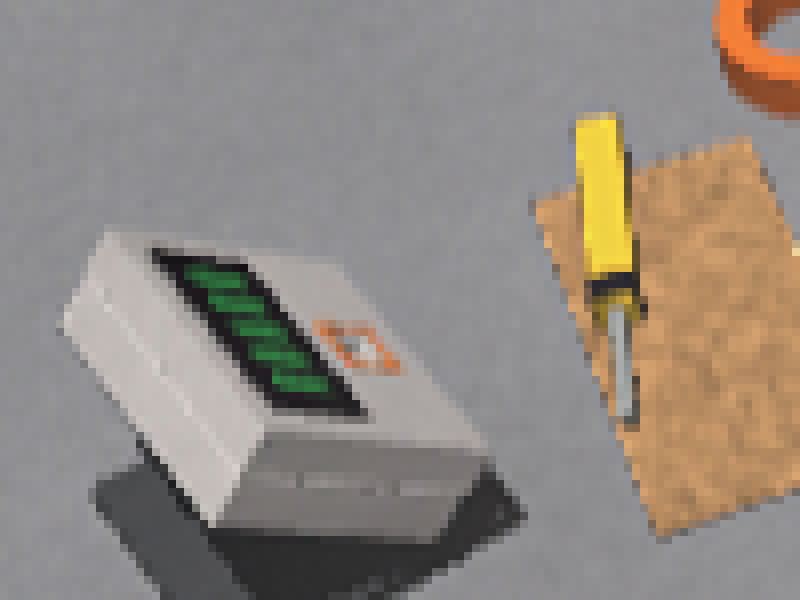

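```bash
cat > bore.py <<'E'
from h import *
im={"top":cv2.imread("pics/top13.png")[:,:,::-1],"scene":cv2.imread("pics/scene13.png")[:,:,::-1]}
s=7.27
T=lambda a,b:np.array((325+a/s-.5,170+b/s-.5)); S=lambda a,b:np.array((90+a/8-.5,180+b/8-.5))
res={}
for n,w in (("top",(384,210,18,18)),("scene",(126,216,18,14))):
    a=im[n].astype(float); x,y,ww,h=w; sub=a[y:y+h,x:x+ww]; sat=sub[:,:,0]-sub[:,:,2]
    print(n); print(sat.astype(int))
    up=cv2.resize(sat.astype(np.float32),None,fx=8,fy=8,interpolation=cv2.INTER_CUBIC)
    th={"top":25,"scene":40}[n]
    m=(up>th).astype(np.uint8); k,l,st,ce=cv2.connectedComponentsWithStats(m); i=1+st[1:,4].argmax()
    cs,_=cv2.findContours((l==i).astype(np.uint8),cv2.RETR_EXTERNAL,cv2.CHAIN_APPROX_NONE); hull=cv2.convexHull(cs[0]); M=cv2.moments(hull)
    c=np.array([M["m10"]/M["m00"],M["m01"]/M["m00"]]); res[n]=(c+.5)/8-.5+[x,y]; q=cv2.approxPolyDP(hull,6,True)[:,0]; print(res[n],((q+.5)/8-.5+[x,y]).round(1).tolist())
def tri2(uv):
    from scipy.optimize import least_squares
    f=lambda X:np.concatenate([proj(n,X)[0]-uv[n] for n in uv]); r=least_squares(f,[490,-370,90]); return r.x,r.fun
print("bore",tri2(res))
# hand-picked corners of face (low edge and others)
print("lowTL",tri2({"top":T(412,228),"scene":S(490,452)}))
for z in (55,57,60): print(z,back("top",[T(412,228),T(462,510)],z).round(1).tolist(), back("scene",[S(490,452),S(340,260)],z).round(1).tolist())
for z in (133,135): print(z,back("top",[T(638,180),T(740,465)],z).round(1).tolist(), back("scene",[S(265,432),S(108,230)],z).round(1).tolist())
E
python3 bore.py
```

```text
top
[[ 6  9  6  8  8  7  7  9  7  7  6  8  7  7  6  3  4 -2]
 [ 8  7  8  9  5  8  7  8  7  7  7  7  8  7  6  3  0 -8]
 [ 8  7  8  7  6  9  9  7  7  9 10 11  8 10  5  3 -1 -3]
 [ 7  8  7  8 10 12 11 11 14 17 20 21 12  8  5  6  2  2]
 [ 8  8  6  9 17 24 25 26 31 36 42 39 20 12  8  4  3  3]
 [ 8  9  8 16 32 42 41 41 45 53 63 53 31 15  6  5  3 -1]
 [ 7  7  7 20 42 47 38 30 36 46 59 59 40 19  8  7  5  3]
 [ 6  8  8 20 42 41 24 17 28 46 61 61 47 23 12  8  3  2]
 [ 5  5  9 17 37 39 23 18 33 53 64 62 52 26 11  8  6  3]
 [ 7  6  8 15 35 41 24 18 30 50 54 58 53 31 14  9  6  3]
 [ 5  5  7 12 28 41 25 15 24 36 41 53 56 37 17  9  7  1]
 [ 4  7  6 10 23 43 35 20 24 33 45 53 56 42 20 12  5  5]
 [ 4  6  6  9 19 42 48 40 39 44 50 50 45 33 19 11  7  5]
 [ 0  5  7  9 16 35 45 42 36 36 35 31 24 17  9  9  7  8]
 [ 2  5  5  7 11 20 23 22 18 16 16 13 11  8  8  9  9  4]
 [-1  3  8  7 10 10 10  9  9  8 10  8  8  8  6  8  7  4]
 [-3  3  7  7  9  9  7  7  8  6  8  8  8  8  8  9  7  8]
 [ 4  5  5  8  7  7  8  7  7  7  9  7  7  9  8  7  7  7]]
[392.37553915 218.62502687] [[394.9, 213.2], [396.8, 216.4], [397.7, 
[... 1255 characters left out ...]
2236253 ,   76.90773754]), array([0.00802978, 0.00316317, 0.00837664, 0.00106618]))
lowTL (array([ 557.45973339, -361.76487847,   58.15596594]), array([-0.08817372, -0.03651638, -0.08962988, -0.00906888]))
55 [[557.7, -363.1, 55.0], [428.3, -384.0, 55.0]] [[555.0, -361.3, 55.0], [427.7, -383.6, 55.0]]
57 [[557.5, -362.4, 57.0], [428.3, -383.4, 57.0]] [[556.7, -361.4, 57.0], [429.7, -383.7, 57.0]]
60 [[557.1, -361.5, 60.0], [428.3, -382.4, 60.0]] [[559.2, -361.7, 60.0], [432.6, -383.9, 60.0]]
133 [[572.9, -437.4, 133.0], [450.4, -478.0, 133.0]] [[572.6, -437.0, 133.0], [445.5, -462.6, 133.0]]
135 [[572.6, -436.6, 135.0], [450.3, -477.1, 135.0]] [[574.4, -437.0, 135.0], [447.6, -462.6, 135.0]]
```

```bash
cat > sty.py <<'E'
from h import *
import sys
def stylus(imt,ims,p0=(450,-285,.1),z0=4):
    m={}
    for n,a in (("top",imt),("scene",ims)):
        a=a.astype(float); d=a[:,:,1]-a[:,:,2]; hi=np.percentile(d[150:300,100:400],99.97)*.95; m[n]=np.clip((d-55*hi/130)/(hi*.45),0,1)
    w={}
    P=boxpts(p0[0],p0[1],p0[2],150,60,z0,z0+20)
    for n in m:
        uv=proj(n,P); lo=np.floor(uv.min(0)).astype(int)-3; hi=np.ceil(uv.max(0)).astype(int)+3; w[n]=(lo[0],lo[1],*(hi-lo))
    pf=lambda p:[boxpts(p[0]-5*np.cos(p[2]),p[1]-5*np.sin(p[2]),p[2],100,20,z0,z0+20)]
    out={}
    for k in (["top"],["scene"],["top","scene"]):
        r=jfit({n:m[n] for n in k},{n:w[n] for n in k},p0,pf,(4,4,.05)); print(k,r)
    return r[0],m,w
if __name__=="__main__":
    imt=cv2.imread(f"pics/top{sys.argv[1]}.png")[:,:,::-1]; ims=cv2.imread(f"pics/scene{sys.argv[1]}.png")[:,:,::-1]
    r,m,w=stylus(imt,ims)
    P=[boxpts(*r,110,20,4,24),np.array([[r[0]+115*np.cos(r[2]),r[1]+115*np.sin(r[2]),14],[r[0]+60*np.cos(r[2]),r[1]+60*np.sin(r[2]),14]])]
    overlay("top",imt,P,325,180,80,60,"q1.png"); overlay("scene",ims,P,150,180,60,45,"q2.png")
E
python3 sty.py 13
```

```text
['top'] (array([ 4.20813576e+02, -2.73100749e+02, -2.52569728e-01]), np.float64(44.037299494196645))
['scene'] (array([ 4.20650063e+02, -2.71528358e+02, -2.38523041e-01]), np.float64(48.034016917608255))
['top', 'scene'] (array([ 4.20213307e+02, -2.71779164e+02, -2.63185632e-01]), np.float64(95.69156167890259))
```

View pics/q1.png

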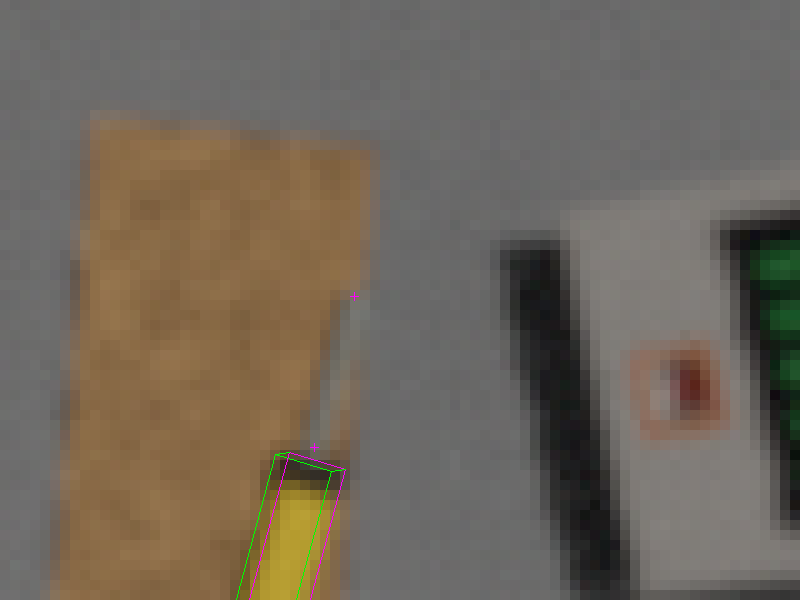

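View pics/q2.png

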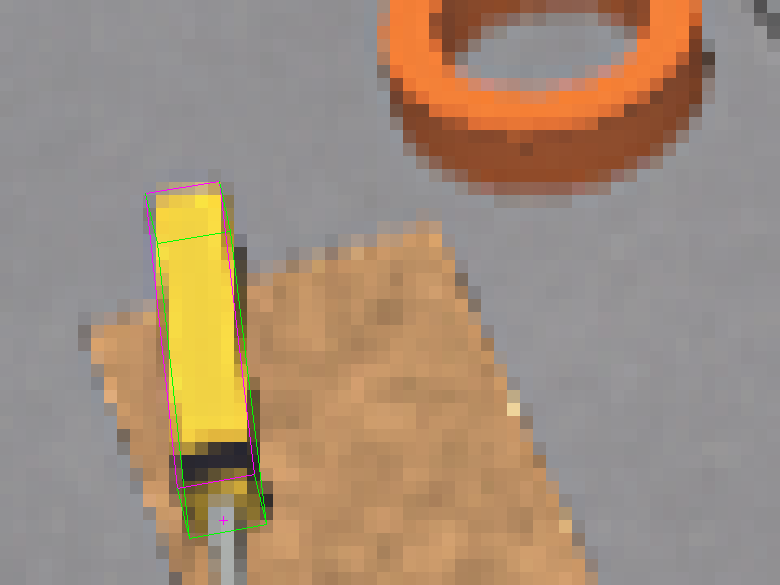

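Run:
```python
from pl import *
st()
D=down(1.32); g=(420,-272.5)
plan([((*g,150),D,60,38),((*g,50),D,60,30),((*g,7),D,60,15,4)],1,1)
```

```text
t 40.25 tcp [430.3  42.3 280. ] cmd [430.2  39.7 280. ] F [-0.9 -0.3  0.6] w 60.4 dang 0.07
[11.8,-28.1,-3.8,-6.4,0,0,60,23.6,-56.3,-7.5,-12.7,0,0,60,35.5,-84.4,-11.3,-19.1,0,0,60,47.3,-112.6,-15,-25.4,0,0,60,59.1,-140.7,-18.8,-31.8,0,0,60,70.9,-168.9,-22.6,-38.1,0,0,60,82.7,-197,-26.3,-44.5,0,0,60,94.5,-225.2,-30.1,-50.8,0,0,60]
[11.9,-14.9,-24.2,-6.4,0,0,60,23.7,-29.7,-48.3,-12.7,0,0,60,35.5,-44.6,-72.5,-19.1,0,0,60,60.5,-44.6,-72.5,-19.1,0,0,60,85.5,-44.6,-72.5,-19.1,0,0,60,110.5,-44.6,-72.5,-19.1,0,0,60,135.5,-44.6,-72.5,-19.1,0,0,60,149.8,-44.6,-72.5,-19.1,0,0,60]
[14.4,0,0,0,0,0,60,28.7,0,0,0,0,0,60,28.7,0,0,0,0,0,60,28.7,0,0,0,0,0,60,28.7,0,0,0,0,0,60,28.7,0,0,0,0,0,60,28.7,0,0,0,0,0,60,28.7,0,0,0,0,0,60]
3 calls; end [ 420.  -272.5    7. ]
```

>>> {"name": "step_arm", "arguments": {
  "series": [11.8, -28.1, -3.8, -6.4, 0, 0, 60, 23.6, -56.3, -7.5, -12.7, 0, 0, 60, 35.5, -84.4, -11.3, -19.1, 0, 0, 60, 47.3, -112.6, -15, -25.4, 0, 0, 60, 59.1, -140.7, -18.8, -31.8, 0, 0, 60, 70.9, -168.9, -22.6, -38.1, 0, 0, 60, 82.7, -197, -26.3, -44.5, 0, 0, 60, 94.5, -225.2, -30.1, -50.8, 0, 0, 60]
}}

```text
clock: 40.92
tcp_pos: [421.9, -189.1, 184.7]
eef_rot: [-0.335, 0.623, 0.335, 0.623]
ft_force: [0.6, 0.6, 0.7]
gripper_width: 0.636
```

>>> {"name": "step_arm", "arguments": {
  "series": [11.9, -14.9, -24.2, -6.4, 0, 0, 60, 23.7, -29.7, -48.3, -12.7, 0, 0, 60, 35.5, -44.6, -72.5, -19.1, 0, 0, 60, 60.5, -44.6, -72.5, -19.1, 0, 0, 60, 85.5, -44.6, -72.5, -19.1, 0, 0, 60, 110.5, -44.6, -72.5, -19.1, 0, 0, 60, 110.5, -44.6, -72.5, -19.1, 0, 0, 60, 110.5, -44.6, -72.5, -19.1, 0, 0, 60]
}}

```text
clock: 41.58
tcp_pos: [417.9, -271.7, 73.4]
eef_rot: [-0.431, 0.56, 0.434, 0.559]
ft_force: [0.2, -0.3, 0.7]
gripper_width: 0.63
```

Run:
```python
from pl import *
im=snapshot("scene"); cv2.imwrite("pics/scene14.png",im[:,:,::-1]); crop("s",im,120,140,120,90,"r1.png"); print(read_state()["tcp_pos"],read_state()["q"])
```

```text
[ 419.15685335 -272.40162808   75.27797759] [-6.83690936e-01 -7.83674480e-02  2.10274907e+00 -5.46660951e-05
  1.11753009e+00 -1.99929732e+00]
```

View pics/r1.png

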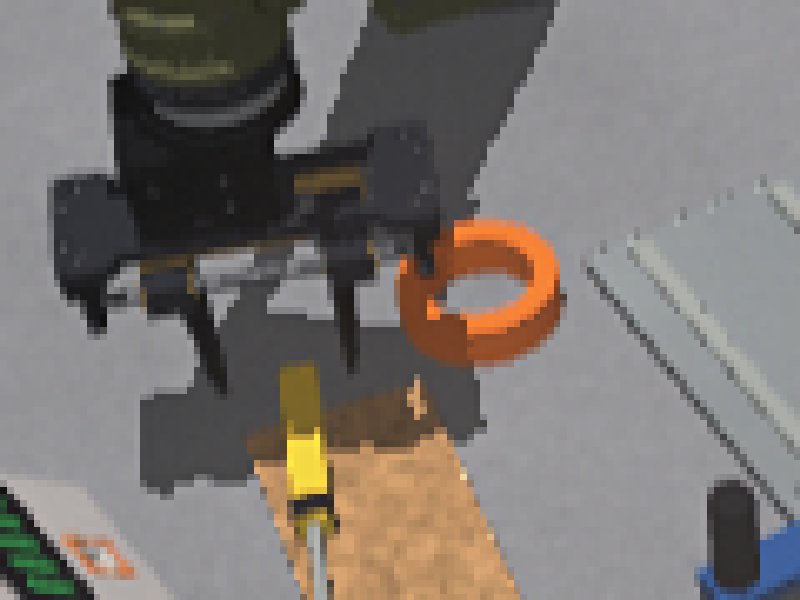

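>>> {"name": "step_arm", "arguments": {
  "series": [20, 0, 0, 0, 0, 0, 60, 40, 0, 0, 0, 0, 0, 60, 55, 0, 0, 0, 0, 0, 60, 63, 0, 0, 0, 0, 0, 60, 68, 0, 0, 0, 0, 0, 60, 68, 0, 0, 0, 0, 0, 60, 68, 0, 0, 0, 0, 0, 60, 68, 0, 0, 0, 0, 0, 60]
}}

```text
clock: 42.3
tcp_pos: [420.1, -272.5, 8.4]
eef_rot: [-0.433, 0.559, 0.432, 0.56]
ft_force: [0.4, 0.2, -0.6]
gripper_width: 0.631
```

>>> {"name": "step_arm", "arguments": {
  "series": [0, 0, 0, 0, 0, 0, 14, 0, 0, 0, 0, 0, 0, 14, 0, 0, 0, 0, 0, 0, 14, 0, 0, 0, 0, 0, 0, 14, 0, 0, 0, 0, 0, 0, 14, 0, 0, 0, 0, 0, 0, 14, 0, 0, 0, 0, 0, 0, 14, 0, 0, 0, 0, 0, 0, 14]
}}

```text
clock: 42.97
tcp_pos: [419.1, -271.7, 6.9]
eef_rot: [-0.433, 0.559, 0.433, 0.559]
ft_force: [-0.3, 0.1, -0.5]
gripper_width: 0.207
```

Run:
```python
from pl import *
st()
p,R,h=load()
plan([((420,-272.5,12),None,14,3),((420,-272.5,200),None,14,32)],1,1)
```

```text
t 42.97 tcp [ 419.1 -271.7    6.9] cmd [ 420.  -272.5    7. ] F [-0.3  0.1 -0.5] w 19.7 dang 0.21
[-2.5,0,0,0,0,0,14,-5,0,0,0,0,0,14,-36.3,0,0,0,0,0,14,-67.7,0,0,0,0,0,14,-99,0,0,0,0,0,14,-130.3,0,0,0,0,0,14,-161.7,0,0,0,0,0,14,-193,0,0,0,0,0,14]
1 calls; end [ 420.  -272.5  200. ]
```

>>> {"name": "step_arm", "arguments": {
  "series": [-2.5, 0, 0, 0, 0, 0, 14, -5, 0, 0, 0, 0, 0, 14, -36.3, 0, 0, 0, 0, 0, 14, -67.7, 0, 0, 0, 0, 0, 14, -99, 0, 0, 0, 0, 0, 14, -130.3, 0, 0, 0, 0, 0, 14, -161.7, 0, 0, 0, 0, 0, 14, -193, 0, 0, 0, 0, 0, 14]
}}

```text
clock: 43.63
tcp_pos: [418.9, -271.5, 201.7]
eef_rot: [-0.433, 0.559, 0.432, 0.559]
ft_force: [0.6, -0.7, -0.4]
gripper_width: 0.207
```

```bash
cat > press.py <<'E'
from pl import *
psi=.18; M=np.array([497.3,-392.2,76.9]); L=115.; e=7.
hv=np.array([np.sin(psi),-np.cos(psi),0]); a=(hv+[0,0,-1])/np.sqrt(2); t=(-hv+[0,0,-1])/np.sqrt(2)
RP=Rot.from_matrix(np.c_[t,-a,np.cross(t,-a)])
def P(d,M=M): return M+a*(d-L)+e*t   # tip at depth d below the face
E
python3 - <<'E'
from press import *
st(); print(P(-60),P(16))
plan([(P(-60)+[0,20,20],RP,14,30,3)],1,1)
E
```

```text
t 43.63 tcp [ 418.9 -271.5  201.7] cmd [ 420.  -272.5  200. ] F [ 0.6 -0.7 -0.4] w 19.7 dang 0.21
[ 474.26006938 -265.58577648  195.69393924] [ 483.88113931 -318.45765004  141.95382387]
[-1.3,-3.8,3.3,5.1,-2.1,3.3,14,-2.6,-7.6,6.6,10.3,-4.3,6.7,14,-3.9,-11.5,9.9,15.4,-6.4,10,14,-5.2,-15.3,13.2,20.6,-8.5,13.3,14,-6.5,-19.1,16.5,25.7,-10.7,16.6,14,-7.8,-22.9,19.8,30.9,-12.8,20,14,-9.2,-26.8,23,36,-14.9,23.3,14,-10.5,-30.6,26.3,41.2,-17.1,26.6,14]
[-0.9,0,5.2,5.1,-2.1,3.3,14,-1.8,0,10.3,10.3,-4.2,6.6,14,-2.7,0,15.4,15.4,-6.4,10,14,-3.6,-0.1,20.5,20.6,-8.5,13.3,14,-3.6,-0.1,20.5,20.6,-8.5,13.3,14,-3.6,-0.1,20.5,20.6,-8.5,13.3,14,-3.6,-0.1,20.5,20.6,-8.5,13.3,14,-3.6,-0.1,20.5,20.6,-8.5,13.3,14]
2 calls; end [ 474.2 -245.6  215.7]
```

>>> {"name": "step_arm", "arguments": {
  "series": [-1.3, -3.8, 3.3, 5.1, -2.1, 3.3, 14, -2.6, -7.6, 6.6, 10.3, -4.3, 6.7, 14, -3.9, -11.5, 9.9, 15.4, -6.4, 10, 14, -5.2, -15.3, 13.2, 20.6, -8.5, 13.3, 14, -6.5, -19.1, 16.5, 25.7, -10.7, 16.6, 14, -7.8, -22.9, 19.8, 30.9, -12.8, 20, 14, -9.2, -26.8, 23, 36, -14.9, 23.3, 14, -10.5, -30.6, 26.3, 41.2, -17.1, 26.6, 14]
}}

```text
clock: 44.3
tcp_pos: [456.0, -254.1, 210.8]
eef_rot: [-0.005, 0.67, 0.382, 0.637]
ft_force: [-0.1, -0.3, -0.2]
gripper_width: 0.21
```

>>> {"name": "step_arm", "arguments": {
  "series": [-0.9, 0, 5.2, 5.1, -2.1, 3.3, 14, -1.8, 0, 10.3, 10.3, -4.2, 6.6, 14, -2.7, 0, 15.4, 15.4, -6.4, 10, 14, -3.6, -0.1, 20.5, 20.6, -8.5, 13.3, 14, -3.6, -0.1, 20.5, 20.6, -8.5, 13.3, 14, -3.6, -0.1, 20.5, 20.6, -8.5, 13.3, 14, -3.6, -0.1, 20.5, 20.6, -8.5, 13.3, 14, -3.6, -0.1, 20.5, 20.6, -8.5, 13.3, 14]
}}

```text
clock: 44.97
tcp_pos: [473.6, -244.9, 216.2]
eef_rot: [0.211, 0.674, 0.327, 0.627]
ft_force: [-0.2, -0.1, -0.6]
gripper_width: 0.21
```

Run:
```python
from press import *
s=st(); print(s["q"].round(2))
plan([(P(-20),RP,14,15,3)],1,1)
```

```text
t 44.97 tcp [ 473.6 -244.9  216.2] cmd [ 474.2 -245.6  215.7] F [-0.2 -0.1 -0.6] w 19.9 dang 0.17
[-0.8   0.25  1.65  0.43  1.9  -0.98]
[0,-13.6,-0.7,0,0,0,14,0.1,-27.2,-1.4,0,0,0,14,0.1,-40.8,-2.1,0,0,0,14,0.2,-54.4,-2.8,0,0,0,14,0.2,-68,-3.5,0,0,0,14,0.2,-68,-3.5,0,0,0,14,0.2,-68,-3.5,0,0,0,14,0.2,-68,-3.5,0,0,0,14]
1 calls; end [ 479.4 -293.4  167.4]
```

>>> {"name": "step_arm", "arguments": {
  "series": [0, -13.6, -0.7, 0, 0, 0, 14, 0.1, -27.2, -1.4, 0, 0, 0, 14, 0.1, -40.8, -2.1, 0, 0, 0, 14, 0.2, -54.4, -2.8, 0, 0, 0, 14, 0.2, -68, -3.5, 0, 0, 0, 14, 0.2, -68, -3.5, 0, 0, 0, 14, 0.2, -68, -3.5, 0, 0, 0, 14, 0.2, -68, -3.5, 0, 0, 0, 14]
}}

```text
clock: 45.63
tcp_pos: [478.4, -293.0, 167.3]
eef_rot: [0.212, 0.674, 0.327, 0.627]
ft_force: [-0.2, -0.5, -0.6]
gripper_width: 0.205
```

Run:
```python
from press import *
s=st()
for n in C:
    im=snapshot(n); cv2.imwrite(f"pics/{n}15.png",im[:,:,::-1])
    if n=="top": overlay(n,im,[np.array([M,M-20*a,M-80*a])],340,170,100,75,"u1.png")
    else: overlay(n,im,[np.array([M,M-20*a,M-80*a])],90,150,100,75,"u2.png")
```

```text
t 45.63 tcp [ 478.4 -293.   167.3] cmd [ 479.4 -293.4  167.4] F [-0.2 -0.5 -0.6] w 19.5 dang 0.22
```

View pics/u1.png

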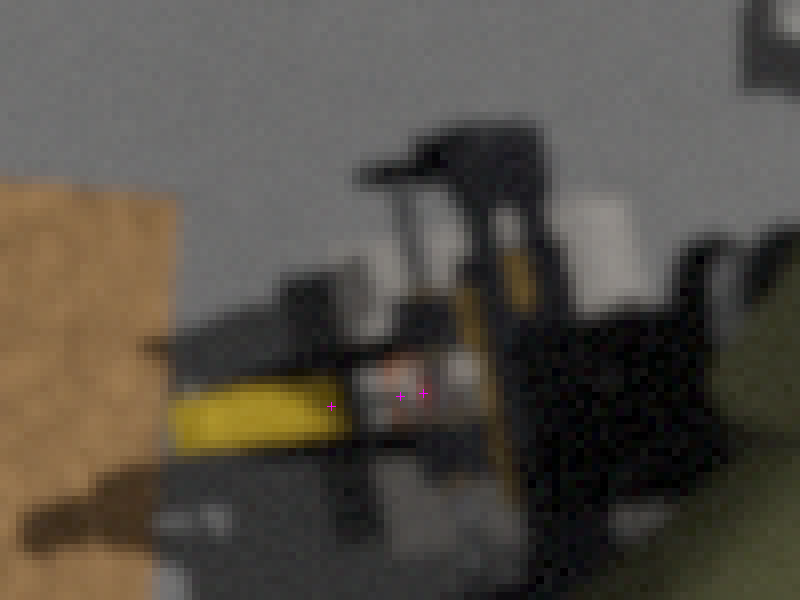

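View pics/u2.png

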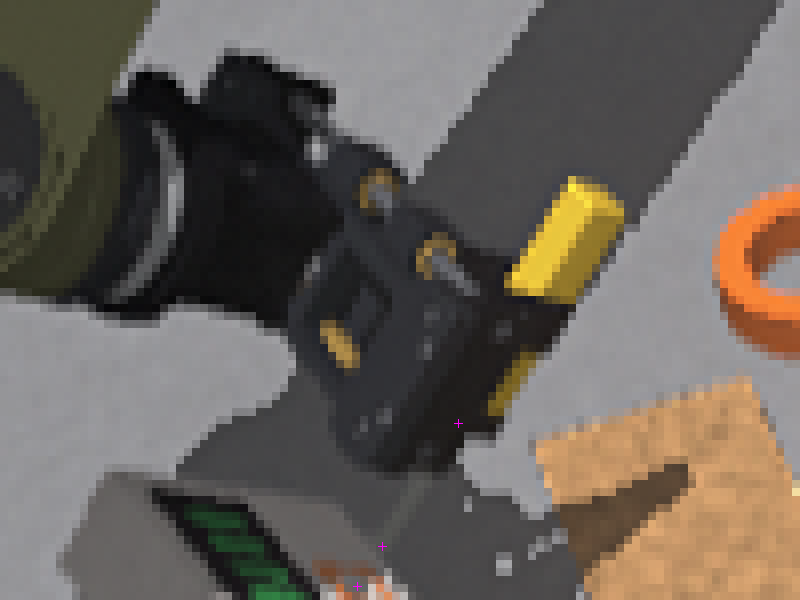

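Run:
```python
from press import *
plan([(P(6),RP,14,5,2)],1,1)
plan([(P(14),RP,14,2,4)],1,1)
plan([(P(18),RP,14,1,4)],1,1)
```

```text
[0,-4.3,0,0,0,0,14,0,-8.7,0,0,0,0,14,0,-13,0,0,0,0,14,0,-17.3,0,0,0,0,14,0,-21.7,0,0,0,0,14,0,-26,0,0,0,0,14,0,-26,0,0,0,0,14,0,-26,0,0,0,0,14]
1 calls; end [ 482.7 -311.5  149. ]
[0,-1.6,0,0,0,0,14,0,-3.2,0,0,0,0,14,0,-4.8,0,0,0,0,14,0,-6.4,0,0,0,0,14,0,-8,0,0,0,0,14,0,-8,0,0,0,0,14,0,-8,0,0,0,0,14,0,-8,0,0,0,0,14]
[0,0,0,0,0,0,14,0,0,0,0,0,0,14,0,0,0,0,0,0,14,0,0,0,0,0,0,14,0,0,0,0,0,0,14,0,0,0,0,0,0,14,0,0,0,0,0,0,14,0,0,0,0,0,0,14]
2 calls; end [ 483.7 -317.1  143.4]
[0,-0.8,0,0,0,0,14,0,-1.6,0,0,0,0,14,0,-2.4,0,0,0,0,14,0,-3.2,0,0,0,0,14,0,-4,0,0,0,0,14,0,-4,0,0,0,0,14,0,-4,0,0,0,0,14,0,-4,0,0,0,0,14]
[0,0,0,0,0,0,14,0,0,0,0,0,0,14,0,0,0,0,0,0,14,0,0,0,0,0,0,14,0,0,0,0,0,0,14,0,0,0,0,0,0,14,0,0,0,0,0,0,14,0,0,0,0,0,0,14]
2 calls; end [ 484.2 -319.9  140.6]
```

>>> {"name": "step_arm", "arguments": {
  "series": [0, -4.3, 0, 0, 0, 0, 14, 0, -8.7, 0, 0, 0, 0, 14, 0, -13, 0, 0, 0, 0, 14, 0, -17.3, 0, 0, 0, 0, 14, 0, -21.7, 0, 0, 0, 0, 14, 0, -26, 0, 0, 0, 0, 14, 0, -26, 0, 0, 0, 0, 14, 0, -26, 0, 0, 0, 0, 14]
}}

```text
clock: 46.4
tcp_pos: [481.6, -311.1, 148.6]
eef_rot: [0.212, 0.675, 0.327, 0.627]
ft_force: [0.3, 0.1, -0.9]
gripper_width: 0.207
```

>>> {"name": "step_arm", "arguments": {
  "series": [0, -1.6, 0, 0, 0, 0, 14, 0, -3.2, 0, 0, 0, 0, 14, 0, -4.8, 0, 0, 0, 0, 14, 0, -6.4, 0, 0, 0, 0, 14, 0, -8, 0, 0, 0, 0, 14, 0, -8, 0, 0, 0, 0, 14, 0, -8, 0, 0, 0, 0, 14, 0, -8, 0, 0, 0, 0, 14]
}}

```text
clock: 47.07
tcp_pos: [482.7, -316.5, 143.6]
eef_rot: [0.212, 0.674, 0.327, 0.627]
ft_force: [-0.2, 1.6, 0.6]
gripper_width: 0.205
```

>>> {"name": "step_arm", "arguments": {
  "series": [0, -0.8, 0, 0, 0, 0, 14, 0, -1.6, 0, 0, 0, 0, 14, 0, -2.4, 0, 0, 0, 0, 14, 0, -3.2, 0, 0, 0, 0, 14, 0, -4, 0, 0, 0, 0, 14, 0, -4, 0, 0, 0, 0, 14, 0, -4, 0, 0, 0, 0, 14, 0, -4, 0, 0, 0, 0, 14]
}}

```text
clock: 47.73
tcp_pos: [483.1, -318.3, 142.0]
eef_rot: [0.213, 0.674, 0.329, 0.626]
ft_force: [-2.6, 5.9, 5.9]
gripper_width: 0.203
```

>>> {"name": "step_arm", "arguments": {
  "series": [0, -0.5, 0, 0, 0, 0, 14, 0, -1, 0, 0, 0, 0, 14, 0, -1.5, 0, 0, 0, 0, 14, 0, -2, 0, 0, 0, 0, 14, 0, -2, 0, 0, 0, 0, 14, 0, -2, 0, 0, 0, 0, 14, 0, -2, 0, 0, 0, 0, 14, 0, -2, 0, 0, 0, 0, 14]
}}

```text
clock: 48.4
tcp_pos: [483.2, -318.6, 142.0]
eef_rot: [0.214, 0.674, 0.33, 0.626]
ft_force: [-2.8, 8.7, 11.3]
gripper_width: 0.211
```

Run:
```python
from press import *
s=st(); print("axial F",s["ft_force"]@a, "depth est", (s["tcp_pos"]-e*t-M)@a+L, "lat",np.cross(a,(s["tcp_pos"]-e*t-M)))
im=snapshot("scene"); cv2.imwrite("pics/scene16.png",im[:,:,::-1]); crop("s",im,90,150,120,90,"v1.png")
```

```text
t 48.40 tcp [ 483.2 -318.6  142. ] cmd [ 484.2 -319.9  140.6] F [-2.8  8.7 11.3] w 20.0 dang 0.42
axial F -14.407582652131188 depth est 15.984705686015161 lat [-0.12249203  0.45363278 -0.46823345]
```

View pics/v1.png

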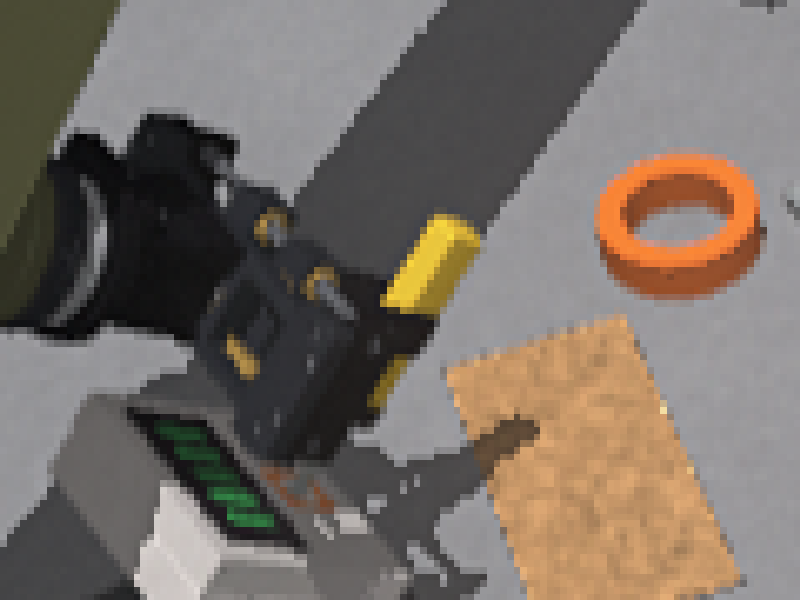

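>>> {"name": "step_arm", "arguments": {
  "series": [0, 2, 0, 0, 0, 0, 14, 0, 5, 0, 0, 0, 0, 14, 0, 10, 0, 0, 0, 0, 14, 0, 18, 0, 0, 0, 0, 14, 0, 28, 0, 0, 0, 0, 14, 0, 42, 0, 0, 0, 0, 14, 0, 62, 0, 0, 0, 0, 14, 0, 82, 0, 0, 0, 0, 14]
}}

```text
clock: 49.12
tcp_pos: [472.8, -263.0, 197.3]
eef_rot: [0.212, 0.675, 0.327, 0.627]
ft_force: [0.7, -0.3, -0.5]
gripper_width: 0.204
```

Run:
```python
from press import *
p,R,h=load(); save(p+R.apply([0,-2+82,0]),R,14); st()
T=lambda a,b:(310+a/5.357-.5,150+b/5.357-.5)
q=back("top",[T(133,222),T(283,238),T(262,543),T(108,528)],4); print(q.round(1).tolist(),q.mean(0)); d=(q[0]+q[1]-q[2]-q[3]); print("yaw",np.arctan2(d[1],d[0]))
S=lambda a,b:(90+a/5.714-.5,170+b/5.714-.5)
q=back("scene",[S(636,385),S(470,441),S(382,202),S(538,157)],4); print(q.round(1).tolist(),q.mean(0)); d=(q[0]+q[1]-q[2]-q[3]); print("yaw",np.arctan2(d[1],d[0]))
```

```text
t 49.12 tcp [ 472.8 -263.   197.3] cmd [ 474.1 -264.2  197.1] F [ 0.7 -0.3 -0.5] w 19.4 dang 0.25
[[593.9, -214.2, 4.0], [586.1, -313.1, 4.0], [387.3, -298.0, 4.0], [393.9, -198.6, 4.0]] [ 490.28934599 -255.98054936    4.        ]
yaw -0.07681995246320146
[[594.9, -213.0, 4.0], [586.6, -311.2, 4.0], [386.3, -294.5, 4.0], [396.6, -195.0, 4.0]] [ 491.11002613 -253.42645171    4.        ]
yaw -0.08682401865558527
```

Run:
```python
from press import *
g=(460.6,-252.6);D=down(1.49)
plan([((*g,190),D,14,30,1),((*g,60),D,14,25),((*g,12),D,14,12,1)],1,1)
```

```text
[1.1,0.3,-0.8,-5.1,2.1,-2.7,14,2.1,0.7,-1.6,-10.1,4.2,-5.5,14,3.2,1,-2.4,-15.2,6.3,-8.2,14,4.2,1.4,-3.2,-20.3,8.4,-10.9,14,5.3,1.7,-4,-25.3,10.5,-13.7,14,6.4,2,-4.8,-30.4,12.6,-16.4,14,7.4,2.4,-5.6,-35.5,14.7,-19.1,14,8.5,2.7,-6.4,-40.5,16.8,-21.9,14]
[0.9,1,0,-5.1,2.1,-2.7,14,1.8,2,0.1,-10.2,4.2,-5.4,14,2.7,3.1,0.1,-15.2,6.3,-8.2,14,3.6,4.1,0.1,-20.3,8.4,-10.9,14,4.5,5.1,0.1,-25.4,10.5,-13.6,14,5.4,6.2,0.1,-30.4,12.6,-16.4,14,5.4,6.2,0.1,-30.4,12.6,-16.4,14,25.7,-0.8,-2.7,-30.4,12.6,-16.4,14]
[21.7,0,0,0,-0.1,0,14,43.3,0,0,0,-0.1,0,14,65,0,0,0,-0.1,0,14,86.7,0,0.1,0,-0.1,0,14,108.3,0,0.1,0,-0.1,0,14,120.3,0,0.1,0,-0.1,0,14,132.3,0,0.1,0,-0.1,0,14,144.3,0,0.1,0,-0.1,0,14]
[12,0,0,0,0,0,14,12,0,0,0,0,0,14,12,0,0,0,0,0,14,12,0,0,0,0,0,14,12,0,0,0,0,0,14,12,0,0,0,0,0,14,12,0,0,0,0,0,14,12,0,0,0,0,0,14]
4 calls; end [ 460.6 -252.6   12. ]
```

>>> {"name": "step_arm", "arguments": {
  "series": [1.1, 0.3, -0.8, -5.1, 2.1, -2.7, 14, 2.1, 0.7, -1.6, -10.1, 4.2, -5.5, 14, 3.2, 1, -2.4, -15.2, 6.3, -8.2, 14, 4.2, 1.4, -3.2, -20.3, 8.4, -10.9, 14, 5.3, 1.7, -4, -25.3, 10.5, -13.7, 14, 6.4, 2, -4.8, -30.4, 12.6, -16.4, 14, 7.4, 2.4, -5.6, -35.5, 14.7, -19.1, 14, 8.5, 2.7, -6.4, -40.5, 16.8, -21.9, 14]
}}

```text
clock: 49.78
tcp_pos: [465.6, -256.9, 193.4]
eef_rot: [-0.196, 0.629, 0.443, 0.607]
ft_force: [0.4, 0.1, -0.9]
gripper_width: 0.206
```

>>> {"name": "step_arm", "arguments": {
  "series": [0.9, 1, 0, -5.1, 2.1, -2.7, 14, 1.8, 2, 0.1, -10.2, 4.2, -5.4, 14, 2.7, 3.1, 0.1, -15.2, 6.3, -8.2, 14, 3.6, 4.1, 0.1, -20.3, 8.4, -10.9, 14, 4.5, 5.1, 0.1, -25.4, 10.5, -13.6, 14, 5.4, 6.2, 0.1, -30.4, 12.6, -16.4, 14, 5.4, 6.2, 0.1, -30.4, 12.6, -16.4, 14, 25.7, -0.8, -2.7, -30.4, 12.6, -16.4, 14]
}}

```text
clock: 50.45
tcp_pos: [461.8, -253.0, 173.3]
eef_rot: [-0.481, 0.521, 0.474, 0.522]
ft_force: [-0.1, -0.5, 0.0]
gripper_width: 0.208
```

>>> {"name": "step_arm", "arguments": {
  "series": [21.7, 0, 0, 0, -0.1, 0, 14, 43.3, 0, 0, 0, -0.1, 0, 14, 65, 0, 0, 0, -0.1, 0, 14, 86.7, 0, 0.1, 0, -0.1, 0, 14, 108.3, 0, 0.1, 0, -0.1, 0, 14, 120.3, 0, 0.1, 0, -0.1, 0, 14, 132.3, 0, 0.1, 0, -0.1, 0, 14, 144.3, 0, 0.1, 0, -0.1, 0, 14]
}}

```text
clock: 51.12
tcp_pos: [460.2, -252.4, 23.6]
eef_rot: [-0.478, 0.521, 0.478, 0.521]
ft_force: [0.0, 0.1, -0.7]
gripper_width: 0.21
```

Run:
```python
from press import *
s=st()
im=snapshot("scene"); cv2.imwrite("pics/scene17.png",im[:,:,::-1]); crop("s",im,120,150,120,90,"w1.png")
```

```text
t 51.12 tcp [ 460.2 -252.4   23.6] cmd [ 460.6 -252.6   12. ] F [ 0.   0.1 -0.7] w 20.0 dang 0.27
```

View pics/w1.png

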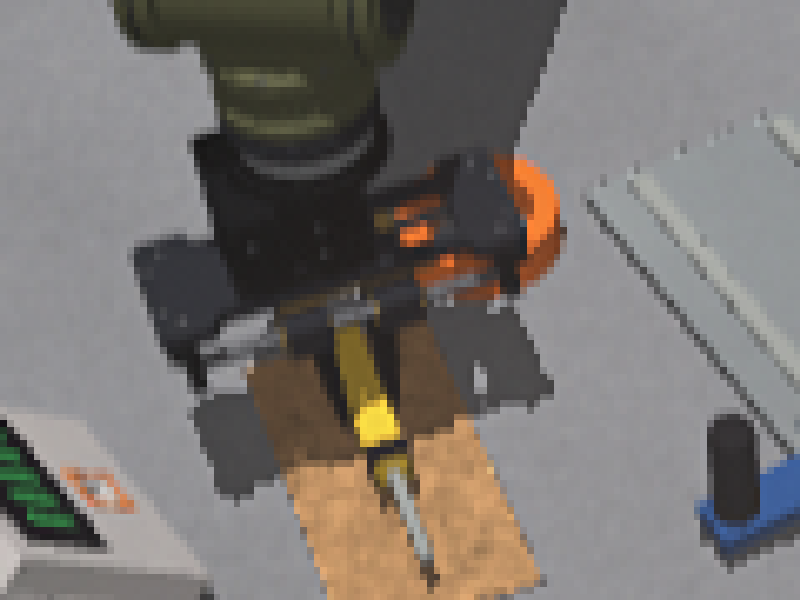

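Stylus centred above the mat. Lower 16.5 mm.

>>> {"name": "step_arm", "arguments": {
  "series": [6, 0, 0, 0, 0, 0, 14, 10, 0, 0, 0, 0, 0, 14, 13, 0, 0, 0, 0, 0, 14, 15, 0, 0, 0, 0, 0, 14, 16, 0, 0, 0, 0, 0, 14, 16.5, 0, 0, 0, 0, 0, 14, 16.5, 0, 0, 0, 0, 0, 14, 16.5, 0, 0, 0, 0, 0, 14]
}}

```text
clock: 51.83
tcp_pos: [460.0, -252.2, 7.8]
eef_rot: [-0.478, 0.52, 0.478, 0.521]
ft_force: [0.1, -0.1, -2.2]
gripper_width: 0.213
```

>>> {"name": "step_arm", "arguments": {
  "series": [0.5, 0, 0, 0, 0, 0, 14, 0.8, 0, 0, 0, 0, 0, 14, 0.8, 0, 0, 0, 0, 0, 14, 0.8, 0, 0, 0, 0, 0, 22, 0.8, 0, 0, 0, 0, 0, 26, 0.8, 0, 0, 0, 0, 0, 36, 0.8, 0, 0, 0, 0, 0, 48, 0.8, 0, 0, 0, 0, 0, 60]
}}

```text
clock: 52.5
tcp_pos: [459.8, -252.0, 6.7]
eef_rot: [-0.478, 0.521, 0.478, 0.521]
ft_force: [0.2, -0.4, -0.1]
gripper_width: 0.424
```

Run:
```python
from press import *
save([460.6,-252.6,12+12-17.3],down(1.49),60); st()
plan([((460.6,-252.6,60),None,60,20),((480,-180,280),None,60,38),((607.7,8,285),down(.056),60,30,1)],1,1)
```

```text
t 52.50 tcp [ 459.8 -252.     6.7] cmd [ 460.6 -252.6    6.7] F [ 0.2 -0.4 -0.1] w 40.3 dang 0.24
[-17.8,0,0,0,0,0,60,-35.5,0,0,0,0,0,60,-53.3,0,0,0,0,0,60,-84.7,-1.9,10.6,0,0,0,60,-116.2,-3.9,21.1,0,0,0,60,-147.6,-5.8,31.7,0,0,0,60,-179,-7.7,42.2,0,0,0,60,-210.4,-9.6,52.8,0,0,0,60]
[-31.5,-2,10.6,0,0,0,60,-62.9,-3.9,21.1,0,0,0,60,-63.3,-12.5,36.3,6.3,0,0,60,-63.7,-21.1,51.5,12.6,0,0,60,-64.1,-29.7,66.8,19,0,0,60,-64.4,-38.4,82,25.3,0,0,60,-64.8,-47,97.2,31.6,0,0,60,-65.2,-55.6,112.4,37.9,0,0,60]
[-0.4,2.5,17.3,6.3,0,0,60,-0.8,5,34.6,12.7,0,0,60,-1.2,7.6,51.9,19,0,0,60,-1.5,10.1,69.2,25.3,0,0,60,-1.9,12.6,86.5,31.6,0,0,60,-2.3,15.2,103.8,37.9,0,0,60,-2.7,17.7,121.1,44.3,0,0,60,-2.7,17.7,121.1,44.3,0,0,60]
3 calls; end [607.7   8.  285. ]
```

>>> {"name": "step_arm", "arguments": {
  "series": [-17.8, 0, 0, 0, 0, 0, 60, -35.5, 0, 0, 0, 0, 0, 60, -53.3, 0, 0, 0, 0, 0, 60, -84.7, -1.9, 10.6, 0, 0, 0, 60, -116.2, -3.9, 21.1, 0, 0, 0, 60, -147.6, -5.8, 31.7, 0, 0, 0, 60, -179, -7.7, 42.2, 0, 0, 0, 60, -210.4, -9.6, 52.8, 0, 0, 0, 60]
}}

```text
clock: 53.17
tcp_pos: [473.6, -199.8, 218.7]
eef_rot: [-0.478, 0.521, 0.478, 0.521]
ft_force: [0.3, -0.9, -0.1]
gripper_width: 0.632
```

>>> {"name": "step_arm", "arguments": {
  "series": [-31.5, -2, 10.6, 0, 0, 0, 60, -62.9, -3.9, 21.1, 0, 0, 0, 60, -63.3, -12.5, 36.3, 6.3, 0, 0, 60, -63.7, -21.1, 51.5, 12.6, 0, 0, 60, -64.1, -29.7, 66.8, 19, 0, 0, 60, -64.4, -38.4, 82, 25.3, 0, 0, 60, -64.8, -47, 97.2, 31.6, 0, 0, 60, -65.2, -55.6, 112.4, 37.9, 0, 0, 60]
}}

```text
clock: 53.83
tcp_pos: [539.0, -92.4, 282.4]
eef_rot: [-0.281, 0.648, 0.282, 0.649]
ft_force: [-0.5, 0.1, 0.4]
gripper_width: 0.63
```

>>> {"name": "step_arm", "arguments": {
  "series": [-0.4, 2.5, 17.3, 6.3, 0, 0, 60, -0.8, 5, 34.6, 12.7, 0, 0, 60, -1.2, 7.6, 51.9, 19, 0, 0, 60, -1.5, 10.1, 69.2, 25.3, 0, 0, 60, -1.9, 12.6, 86.5, 31.6, 0, 0, 60, -2.3, 15.2, 103.8, 37.9, 0, 0, 60, -2.7, 17.7, 121.1, 44.3, 0, 0, 60, -2.7, 17.7, 121.1, 44.3, 0, 0, 60]
}}

```text
clock: 54.5
tcp_pos: [608.9, 9.8, 284.9]
eef_rot: [-0.017, 0.707, 0.019, 0.707]
ft_force: [-0.8, -0.8, -0.2]
gripper_width: 0.629
```

Run:
```python
from press import *
st()
for n in C:
    im=snapshot(n); cv2.imwrite(f"pics/{n}18.png",im[:,:,::-1])
    if n=="top": crop(n,im,235,150,170,120,"x1.png")
    else: crop(n,im,130,120,160,120,"x2.png")
plan([((607.7,8,150),None,60,25,2)],1,1)
```

```text
t 54.50 tcp [608.9   9.8 284.9] cmd [607.7   8.  285. ] F [-0.8 -0.8 -0.2] w 59.8 dang 0.27
[22.5,0,0,0,0,0,60,45,0,0,0,0,0,60,67.5,0,0,0,0,0,60,90,0,0,0,0,0,60,112.5,0,0,0,0,0,60,135,0,0,0,0,0,60,135,0,0,0,0,0,60,135,0,0,0,0,0,60]
1 calls; end [607.7   8.  150. ]
```

View pics/x1.png

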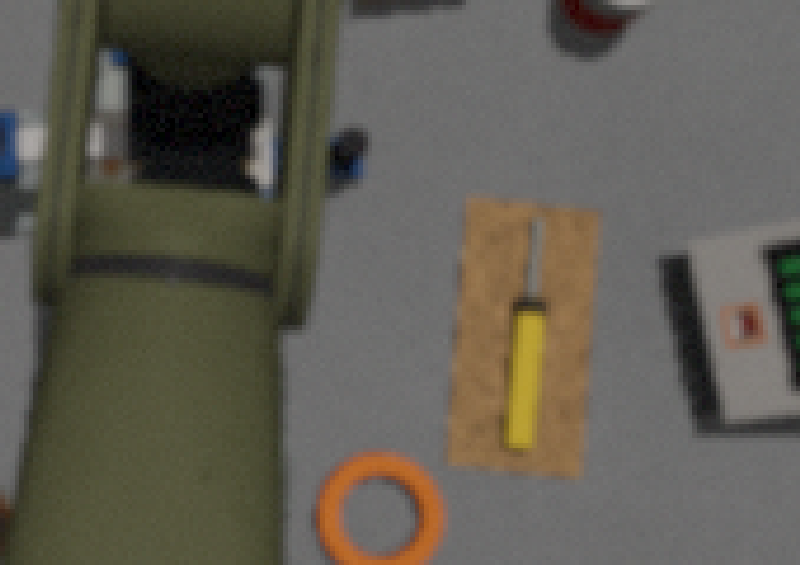

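View pics/x2.png

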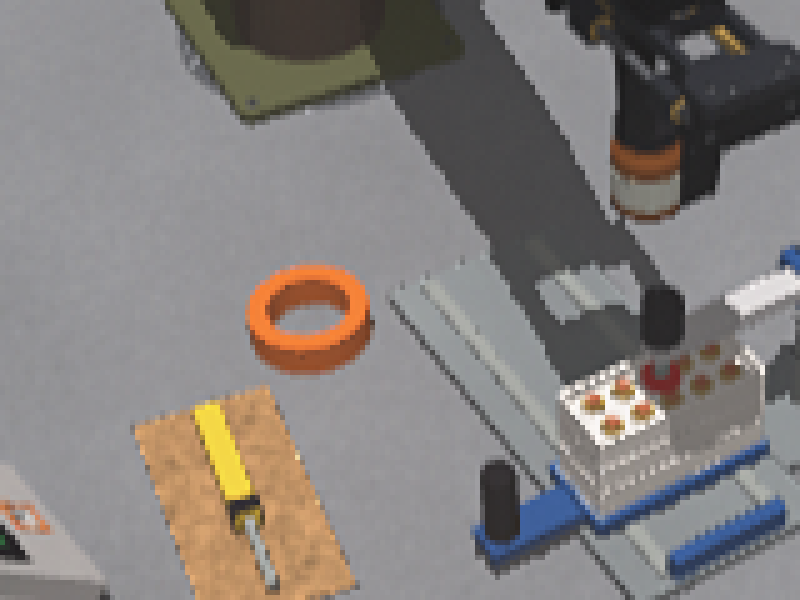

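>>> {"name": "step_arm", "arguments": {
  "series": [22.5, 0, 0, 0, 0, 0, 60, 45, 0, 0, 0, 0, 0, 60, 67.5, 0, 0, 0, 0, 0, 60, 90, 0, 0, 0, 0, 0, 60, 112.5, 0, 0, 0, 0, 0, 60, 130, 0, 0, 0, 0, 0, 60, 135, 0, 0, 0, 0, 0, 60, 135, 0, 0, 0, 0, 0, 60]
}}

```text
clock: 55.27
tcp_pos: [606.4, 7.1, 148.2]
eef_rot: [-0.018, 0.708, 0.019, 0.706]
ft_force: [0.4, 0.2, 0.1]
gripper_width: 0.632
```

>>> {"name": "step_arm", "arguments": {
  "series": [0, 0, 0, 0, 0, 0, 60, 0, 0, 0, 0, 0, 0, 22, 0, 0, 0, 0, 0, 0, 22, 0, 0, 0, 0, 0, 0, 22, 0, 0, 0, 0, 0, 0, 22, 0, 0, 0, 0, 0, 0, 22, 0, 0, 0, 0, 0, 0, 22, 0, 0, 0, 0, 0, 0, 22]
}}

```text
clock: 55.93
tcp_pos: [607.8, 7.9, 150.6]
eef_rot: [-0.018, 0.707, 0.018, 0.707]
ft_force: [-2.7, -0.1, 2.9]
gripper_width: 0.285
```

>>> {"name": "step_arm", "arguments": {
  "series": [-2, 0, 0, 0, 0, 0, 22, -6, 0, 0, 0, 0, 0, 22, -12, 0, 0, 0, 0, 0, 22, -19, 0, 0, 0, 0, 0, 22, -27, 0, 0, 0, 0, 0, 22, -35, 0, 0, 0, 0, 0, 22, -43, 0, 0, 0, 0, 0, 22, -51, 0, 0, 0, 0, 0, 22]
}}

```text
clock: 56.6
tcp_pos: [607.8, 7.9, 202.0]
eef_rot: [-0.018, 0.707, 0.018, 0.707]
ft_force: [4.0, 0.5, -7.8]
gripper_width: 0.291
```

>>> {"name": "step_arm", "arguments": {
  "series": [-8, 0, 0, 0, 0, 0, 22, -16, 0, 0, 0, 0, 0, 22, -23, 0, 0, 0, 0, 0, 22, -30, 0, 0, 0, 0, 0, 22, -36, 0, 0, 0, 0, 0, 22, -41, 0, 0, 0, 0, 0, 22, -44, 0, 0, 0, 0, 0, 22, -46, 0, 0, 0, 0, 0, 22]
}}

```text
clock: 57.27
tcp_pos: [607.8, 7.9, 247.6]
eef_rot: [-0.018, 0.707, 0.018, 0.707]
ft_force: [0.8, 1.1, -6.5]
gripper_width: 0.288
```

>>> {"name": "step_arm", "arguments": {
  "series": [-1, 0, 0, 0, 0, 0, 22, -2, 0, 0, 0, 0, 0, 22, -3, 0, 0, 0, 0, 0, 22, -4, 0, 0, 0, 0, 0, 22, -5, 0, 0, 0, 0, 0, 22, -5, 0, 0, 0, 0, 0, 22, -5, 0, 0, 0, 0, 0, 22, -5, 0, 0, 0, 0, 0, 22]
}}

```text
clock: 57.93
tcp_pos: [607.8, 7.8, 252.4]
eef_rot: [-0.018, 0.707, 0.018, 0.707]
ft_force: [0.2, 1.8, -6.2]
gripper_width: 0.287
```

>>> {"name": "step_arm", "arguments": {
  "series": [-1, 0, 0, 0, 0, 0, 22, -2, 0, 0, 0, 0, 0, 22, -3, 0, 0, 0, 0, 0, 22, -3, 0, 0, 0, 0, 0, 22, -3, 0, 0, 0, 0, 0, 22, -3, 0, 0, 0, 0, 0, 22, -3, 0, 0, 0, 0, 0, 22, -3, 0, 0, 0, 0, 0, 22]
}}

```text
clock: 58.6
tcp_pos: [607.8, 7.9, 253.7]
eef_rot: [-0.018, 0.707, 0.019, 0.707]
ft_force: [5.4, 1.1, -18.3]
gripper_width: 0.287
```

>>> {"name": "step_arm", "arguments": {
  "series": [-0.5, 0, 0, 0, 0, 0, 22, -0.5, 0, 0, 0, 0, 0, 22, 0.3, 0, 0, 0, 0, 0, 22, 0.3, 0, 0, 0, 0, 0, 35, 0.3, 0, 0, 0, 0, 0, 50, 0.3, 0, 0, 0, 0, 0, 60, 0.3, 0, 0, 0, 0, 0, 60, -20, 0, 0, 0, 0, 0, 60]
}}

```text
clock: 59.27
tcp_pos: [606.5, 7.6, 273.2]
eef_rot: [-0.018, 0.708, 0.018, 0.705]
ft_force: [-0.2, 0.2, -1.8]
gripper_width: 0.578
```

Run:
```python
from press import *
p,R,h=load(); save(p+R.apply([-51-46-5-3-20,0,0]),R,60); st()
plan([((607.7,8,320),None,60,30),((616,-60,300),None,60,30),((616,-116.5,200),None,60,30),((616,-116.5,52),down(.06),60,30,1)],1,1)
```

```text
t 59.27 tcp [606.5   7.6 273.2] cmd [607.7   8.  275. ] F [-0.2  0.2 -1.8] w 55.0 dang 0.36
[-22.5,0,0,0,0,0,60,-45,0,0,0,0,0,60,-38.3,-22.8,1.5,0,0,0,60,-31.7,-45.6,3,0,0,0,60,-25,-68.4,4.5,0,0,0,60,0,-82.5,3.7,0,0,0,60,25,-96.6,2.9,0,0,0,60,50,-110.7,2.1,0,0,0,60]
[25,-14.1,-0.7,0,0,0,60,54.6,-14.1,-0.7,-0.1,0,0,60,84.2,-14.1,-0.7,-0.1,0,0,60,113.8,-14.1,-0.7,-0.2,0,0,60,143.4,-14.1,-0.7,-0.2,0,0,60,173,-14.1,-0.7,-0.3,0,0,60,173,-14.1,-0.7,-0.3,0,0,60,173,-14.1,-0.7,-0.3,0,0,60]
2 calls; end [ 616.  -116.5   52. ]
```

>>> {"name": "step_arm", "arguments": {
  "series": [-22.5, 0, 0, 0, 0, 0, 60, -45, 0, 0, 0, 0, 0, 60, -38.3, -22.8, 1.5, 0, 0, 0, 60, -31.7, -45.6, 3, 0, 0, 0, 60, -25, -68.4, 4.5, 0, 0, 0, 60, 0, -82.5, 3.7, 0, 0, 0, 60, 25, -96.6, 2.9, 0, 0, 0, 60, 50, -110.7, 2.1, 0, 0, 0, 60]
}}

```text
clock: 59.93
tcp_pos: [616.6, -103.9, 226.9]
eef_rot: [-0.018, 0.705, 0.018, 0.708]
ft_force: [-0.1, -0.2, 0.4]
gripper_width: 0.634
```

>>> {"name": "step_arm", "arguments": {
  "series": [25, -14.1, -0.7, 0, 0, 0, 60, 54.6, -14.1, -0.7, -0.1, 0, 0, 60, 84.2, -14.1, -0.7, -0.1, 0, 0, 60, 113.8, -14.1, -0.7, -0.2, 0, 0, 60, 143.4, -14.1, -0.7, -0.2, 0, 0, 60, 173, -14.1, -0.7, -0.3, 0, 0, 60, 173, -14.1, -0.7, -0.3, 0, 0, 60, 173, -14.1, -0.7, -0.3, 0, 0, 60]
}}

```text
clock: 60.6
tcp_pos: [615.2, -116.6, 51.8]
eef_rot: [-0.019, 0.708, 0.02, 0.706]
ft_force: [0.7, -0.0, 0.7]
gripper_width: 0.63
```

Run:
```python
from press import *
st()
im=snapshot("scene"); cv2.imwrite("pics/scene19.png",im[:,:,::-1]); crop("s",im,190,100,130,97,"y1.png")
```

```text
t 60.60 tcp [ 615.2 -116.6   51.8] cmd [ 616.  -116.5   52. ] F [ 0.7 -0.   0.7] w 60.0 dang 0.28
```

View pics/y1.png

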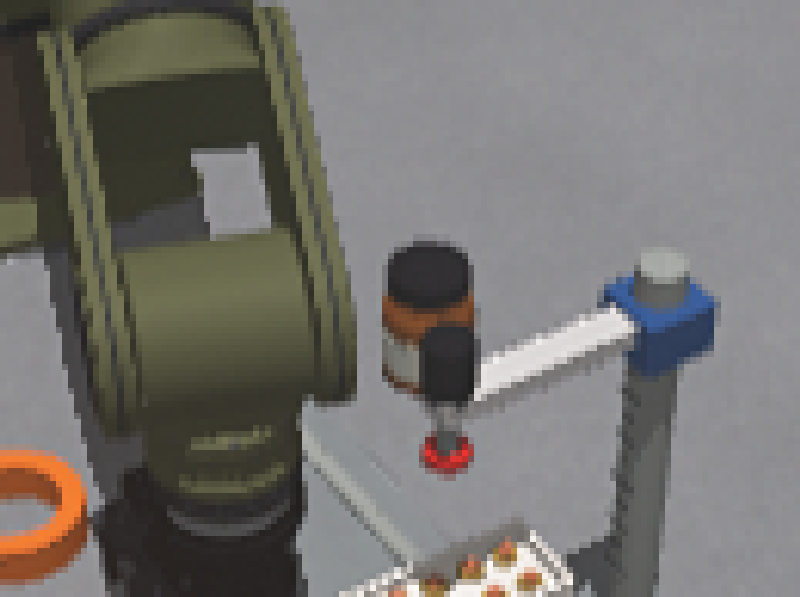

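Gauge is up at the top of its column (foot at crop (446,455), clear of the pile). Grip the post and draw the shuttle back.

>>> {"name": "step_arm", "arguments": {
  "series": [0, 0, 0, 0, 0, 0, 18, 0, 0, 0, 0, 0, 0, 18, 0, 0, 0, 0, 0, 0, 18, 0, 0, 0, 0, 0, 0, 18, 0, 0, 0, 0, 0, 0, 18, 0, 0, 0, 0, 0, 0, 18, 0, 0, 0, 0, 0, 0, 18, 0, 0, 0, 0, 0, 0, 18]
}}

```text
clock: 61.32
tcp_pos: [616.0, -116.6, 52.5]
eef_rot: [-0.02, 0.707, 0.02, 0.707]
ft_force: [0.8, 0.7, 2.1]
gripper_width: 0.248
```

>>> {"name": "step_arm", "arguments": {
  "series": [0, 0, 0, 0, 0, 0, 18, 0, 0, -2, 0, 0, 0, 18, 0, 0, -6, 0, 0, 0, 18, 0, 0, -12, 0, 0, 0, 18, 0, 0, -20, 0, 0, 0, 18, 0, 0, -29, 0, 0, 0, 18, 0, 0, -38, 0, 0, 0, 18, 0, 0, -47, 0, 0, 0, 18]
}}

```text
clock: 61.98
tcp_pos: [568.2, -119.9, 52.5]
eef_rot: [-0.02, 0.706, 0.02, 0.707]
ft_force: [3.3, -3.5, 1.8]
gripper_width: 0.246
```

>>> {"name": "step_arm", "arguments": {
  "series": [0, 0, -9, 0, 0, 0, 18, 0, 0, -18, 0, 0, 0, 18, 0, 0, -27, 0, 0, 0, 18, 0, 0, -36, 0, 0, 0, 18, 0, 0, -45, 0, 0, 0, 18, 0, 0, -54, 0, 0, 0, 18, 0, 0, -63, 0, 0, 0, 18, 0, 0, -72, 0, 0, 0, 18]
}}

```text
clock: 62.65
tcp_pos: [496.4, -124.9, 52.5]
eef_rot: [-0.021, 0.706, 0.019, 0.707]
ft_force: [2.8, -7.8, 0.7]
gripper_width: 0.248
```

>>> {"name": "step_arm", "arguments": {
  "series": [0, 0, -9, 0, 0, 0, 18, 0, 0, -17, 0, 0, 0, 18, 0, 0, -24, 0, 0, 0, 18, 0, 0, -30, 0, 0, 0, 18, 0, 0, -35, 0, 0, 0, 18, 0, 0, -39, 0, 0, 0, 18, 0, 0, -42, 0, 0, 0, 18, 0, 0, -44, 0, 0, 0, 18]
}}

```text
clock: 63.32
tcp_pos: [452.7, -127.9, 52.6]
eef_rot: [-0.021, 0.706, 0.019, 0.707]
ft_force: [2.4, -9.6, 0.9]
gripper_width: 0.249
```

>>> {"name": "step_arm", "arguments": {
  "series": [0, 0, -1, 0, 0, 0, 18, 0, 0, -2, 0, 0, 0, 18, 0, 0, -3, 0, 0, 0, 18, 0, 0, -4, 0, 0, 0, 18, 0, 0, -5, 0, 0, 0, 18, 0, 0, -6, 0, 0, 0, 18, 0, 0, -6, 0, 0, 0, 18, 0, 0, -6, 0, 0, 0, 18]
}}

```text
clock: 63.98
tcp_pos: [446.8, -128.3, 52.5]
eef_rot: [-0.021, 0.706, 0.019, 0.707]
ft_force: [1.6, -11.0, 1.0]
gripper_width: 0.25
```

>>> {"name": "step_arm", "arguments": {
  "series": [0, 0, -0.5, 0, 0, 0, 18, 0, 0, -1, 0, 0, 0, 18, 0, 0, -1.5, 0, 0, 0, 18, 0, 0, -2, 0, 0, 0, 18, 0, 0, -2.5, 0, 0, 0, 18, 0, 0, -3, 0, 0, 0, 18, 0, 0, -3, 0, 0, 0, 18, 0, 0, -3, 0, 0, 0, 18]
}}

```text
clock: 64.65
tcp_pos: [446.8, -128.3, 52.6]
eef_rot: [-0.021, 0.704, 0.018, 0.71]
ft_force: [16.5, -9.1, -9.3]
gripper_width: 0.247
```

>>> {"name": "step_arm", "arguments": {
  "series": [0, 0, 1, 0, 0, 0, 18, 0, 0, 2, 0, 0, 0, 18, 0, 0, 2, 0, 0, 0, 30, 0, 0, 2, 0, 0, 0, 45, 0, 0, 2, 0, 0, 0, 60, 0, 0, 2, 0, 0, 0, 60, -20, 0, 2, 0, 0, 0, 60, -50, 0, 2, 0, 0, 0, 60]
}}

```text
clock: 65.32
tcp_pos: [442.4, -124.6, 98.5]
eef_rot: [-0.018, 0.71, 0.022, 0.704]
ft_force: [0.0, -0.0, 0.3]
gripper_width: 0.596
```

Run:
```python
from press import *
p,R,h=load(); save(p+R.apply([-50,0,-172+2]),R,60); st(); p,R,h=load()
plan([((p[0],p[1],250),None,60,35),((330,-300,280),None,60,38)],0,1)
```

```text
t 65.32 tcp [ 442.4 -124.6   98.5] cmd [ 446.3 -126.8  102. ] F [ 0.  -0.   0.3] w 56.7 dang 0.61
[-30,0,0,0,0,0,60,-59,0,0,0,0,0,60,-89,0,0,0,0,0,60,-118,0,0,0,0,0,60,-148,0,0,0,0,0,60,-153,-28,-21,0,0,0,60,-158,-55,-42,0,0,0,60,-163,-83,-63,0,0,0,60]
[-5,-28,-21,0,0,0,60,-10,-55,-43,0,0,0,60,-15,-83,-64,0,0,0,60,-15,-83,-64,0,0,0,60,-15,-83,-64,0,0,0,60,-15,-83,-64,0,0,0,60,-15,-83,-64,0,0,0,60,-15,-83,-64,0,0,0,60]
2 calls; end [ 329.6 -300.2  280. ]
```

>>> {"name": "step_arm", "arguments": {
  "series": [-30, 0, 0, 0, 0, 0, 60, -59, 0, 0, 0, 0, 0, 60, -89, 0, 0, 0, 0, 0, 60, -118, 0, 0, 0, 0, 0, 60, -148, 0, 0, 0, 0, 0, 60, -153, -28, -21, 0, 0, 0, 60, -158, -55, -42, 0, 0, 0, 60, -163, -83, -63, 0, 0, 0, 60]
}}

```text
clock: 65.98
tcp_pos: [386.9, -212.7, 265.4]
eef_rot: [-0.021, 0.707, 0.021, 0.707]
ft_force: [1.1, -0.3, -0.7]
gripper_width: 0.628
```

>>> {"name": "step_arm", "arguments": {
  "series": [-5, -28, -21, 0, 0, 0, 60, -10, -55, -43, 0, 0, 0, 60, -15, -83, -64, 0, 0, 0, 60, -15, -83, -64, 0, 0, 0, 60, -15, -83, -64, 0, 0, 0, 60, -15, -83, -64, 0, 0, 0, 60, -15, -83, -64, 0, 0, 0, 60, -15, -83, -64, 0, 0, 0, 60]
}}

```text
clock: 66.65
tcp_pos: [329.1, -298.1, 279.4]
eef_rot: [-0.02, 0.707, 0.021, 0.707]
ft_force: [-0.2, 0.7, -0.4]
gripper_width: 0.633
```

Run:
```python
from press import *
st()
I={}
for n in C:
    im=I[n]=snapshot(n); cv2.imwrite(f"pics/{n}20.png",im[:,:,::-1])
crop("t",I["top"],230,140,200,150,"z1.png"); crop("s",I["scene"],130,120,200,150,"z2.png")
print(traydots(I["top"],256,215,36,25,98))
im=I["top"];im2=I["scene"]
m={"top":softdark(im,80,50),"scene":(im2.max(2)<75).astype(float)}
print("post",jfit(m,{"top":(308,225,18,14),"scene":(195,176,16,20)},(447,-126,85),lambda p:[cyl(p[0],p[1],p[2]-62,p[2],12)],(4,4,6)))
print("knob",jfit(m,{"top":(266,160,18,18),"scene":(254,150,16,22)},(608,8,280),lambda p:[cyl(p[0],p[1],p[2]-35,p[2],14)],(4,4,6)))
```

```text
t 66.65 tcp [ 329.1 -298.1  279.4] cmd [ 329.6 -300.2  280. ] F [-0.2  0.7 -0.4] w 60.2 dang 0.15
(10, array([440.1673878 ,  -2.24709533]), np.float64(1.632683951707388), array([102.88213845,  38.01044236]))
post (array([ 445.16337285, -126.1691777 ,   79.72118896]), np.float64(22.262745098039215))
knob (array([605.77521287,   9.14209644, 278.01150568]), np.float64(49.98039215686274))
```

View pics/z1.png

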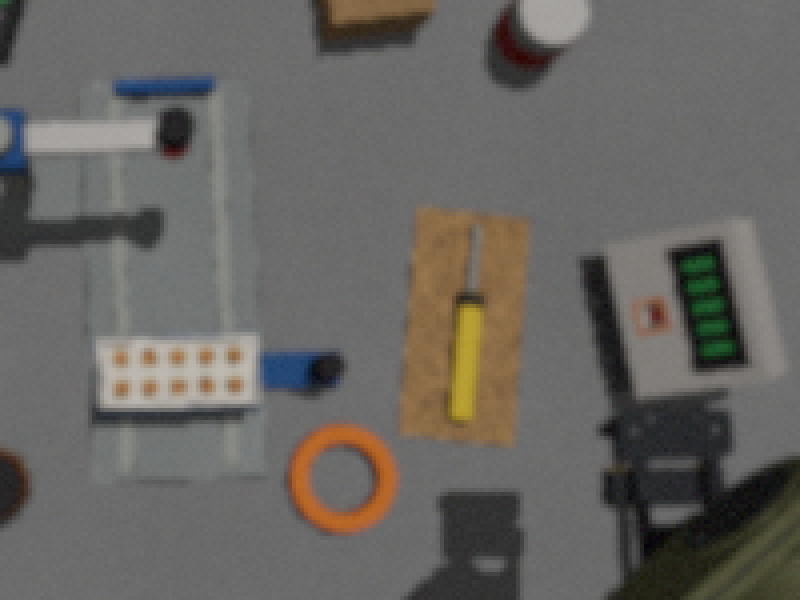

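View pics/z2.png

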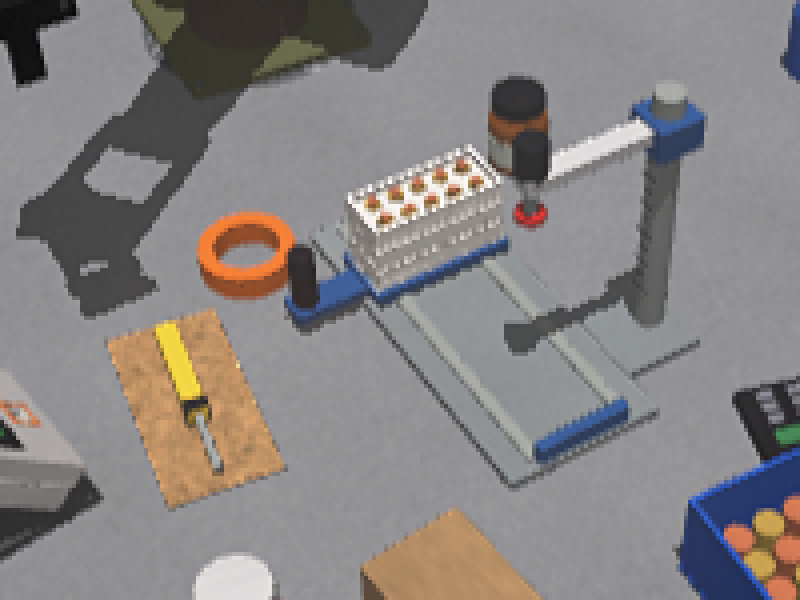

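Run:
```python
from rig import *
print(sign_off()); print(read_state()["clock"])
```

```text
the job is handed in; nothing more can be done
None
the job is handed in; nothing more can be done
```

The job is done and handed in at about 67 s of the 208 s allowed; the interface reports no verdict.

**What I did**
- **Shuttle first:** it was standing about 12 mm off its loading end, so I drew it back against the stop before stacking.
- **Pile:** only three trays were present. I stacked them on the shuttle and pushed it home; the post travelled 169.8 mm, against 170 mm nominal, before hitting the stop.
- **Gauge:** I lowered it until the foot's spring was pressed about 5–6 mm. That figure is judged from the camera, because the force readings were too noisy to show the contact.
- **Button:** the stylus had been knocked partly off its mat by then. I found it again, picked it up and pressed the button to an estimated 16.0 mm below the face, which is fully in, with about 14 N against the bottom.
- **Return:** I laid the stylus on its mat, raised the gauge to its top stop (it resisted with 18 N), then drew the shuttle and pile back until it stopped with 16 N.

**Last checks**
- **Pile:** its top tray centre was at about (440, −2) mm, with the bed centre estimated at (440, −2 to −3) mm. Its yaw was 0.062 rad against a bed yaw of about 0.06.
- **Stylus and the rest:** the stylus lies flat on the mat and nothing else on the bench looks moved.
- **Small disagreements:** the camera read the top tray's x about 1 mm lower than before the push. It put the knob top at 278 mm rather than 280 mm, and the post about 1.5 mm from the arm's reading at the stop. I took these as camera error, since both end stops were felt by force.

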